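Steady the setting stand and lay out the tartlet tins

TASK

The wooden setting stand rocks on its feet: first turn its brass wing screw until all four feet rest on the counter and it no longer rocks. Then take every copper tartlet tin from the drying rack and lay it flat in a pocket of the stand, open side up, one tin to a pocket; leave the stand steady and the other kitchen things where they are.

Things in the scene. Friction and masses are not known exactly. Their poses are not given: they have to be found in the camera images.
- stand: loose pale wooden slab on four small corner feet, 1.1 kg; slab 196 (x) x 268 (y) x 24 mm, top at z = 44 mm; origin at counter level under its centre, z up. Four round pockets 68 mm wide, 8 mm deep in its top; the strip at the +y end carries the wing screw at its -x corner. Feet 82 mm from the centre in x, 118 mm in y. At first it rocks about the line through feet 2 and 4
- pocket_0 (a point): centre of the floor of pocket 0 (68 mm wide, 8 mm deep; at x = -42, y = -80 mm, z = 36 mm in the stand's frame), z up with the stand
- pocket_1 (a point): centre of the floor of pocket 1 (68 mm wide, 8 mm deep; at x = 42, y = -80 mm, z = 36 mm in the stand's frame), z up with the stand
- pocket_2 (a point): centre of the floor of pocket 2 (68 mm wide, 8 mm deep; at x = -42, y = 4 mm, z = 36 mm in the stand's frame), z up with the stand
- pocket_3 (a point): centre of the floor of pocket 3 (68 mm wide, 8 mm deep; at x = 42, y = 4 mm, z = 36 mm in the stand's frame), z up with the stand
- stand_screw (a joint): turn of the brass wing screw, rad, grows clockwise seen from above, 0 to 8.5. Each rad pushes foot 1 down 1.6 mm. Starts too far in, so the stand rocks; the angle at which all four feet touch is about 4 to 6.5 rad, as foot 3 is worn by 0 to 3 mm (varies). Turned too far it rocks about feet 1 and 3. Takes about 0.06 N m, stays where left
- screw_grip (a point): middle of the screw's wing, an upright brass bar 42 (its x) x 12 (its y) x 26 mm high, red dot at its +x end; on the screw's axis over foot 1, 67 mm up in the stand's frame; turns with the screw; 8 mm free below it (slab top). Pinch it across its y from above
- foot_1 (a point): lowest point of the screw foot (stand's -x, +y corner, under the wing screw); its height over the counter (z = 0) is the gap under it
- foot_2 (a point): lowest point of the plain foot at the stand's +x, +y corner
- foot_3 (a point): lowest point of the worn foot at the stand's +x, -y corner, diagonally opposite the screw; at the start the stand leans on foot 1 and this one is in the air: its height is the gap by which foot 1 is too short
- foot_4 (a point): lowest point of the plain foot at the stand's -x, -y corner
- rack: fixed drying rack, brown wooden board 300 (x) x 90 (y) x 10 mm with four cross grooves at x = -105, -35, 35, 105 mm, 27 mm wide between dark cleats whose tops are at z = 24 mm; origin under its centre, z up. Tins stand on edge in it, axes along its x, some with the open side to +x, some to -x
- tin_0: copper tartlet tin, twelve-sided shallow cup with a silvery inner floor, 60 mm across flats, 22 mm deep, 3 mm walls, 60 g; origin at its very centre (11 mm from rim and from closed face), z points out of the open side. May be absent. Starts on edge in a rack groove, centre 40 mm up; grip across its 22 mm thickness, or across its width when it lies flat
- tin_1: copper tartlet tin, twelve-sided shallow cup with a silvery inner floor, 60 mm across flats, 22 mm deep, 3 mm walls, 60 g; origin at its very centre (11 mm from rim and from closed face), z points out of the open side. May be absent. Starts on edge in a rack groove, centre 40 mm up; grip across its 22 mm thickness, or across its width when it lies flat
- tin_2: copper tartlet tin, twelve-sided shallow cup with a silvery inner floor, 60 mm across flats, 22 mm deep, 3 mm walls, 60 g; origin at its very centre (11 mm from rim and from closed face), z points out of the open side. May be absent. Starts on edge in a rack groove, centre 40 mm up; grip across its 22 mm thickness, or across its width when it lies flat
- tin_3: copper tartlet tin, twelve-sided shallow cup with a silvery inner floor, 60 mm across flats, 22 mm deep, 3 mm walls, 60 g; origin at its very centre (11 mm from rim and from closed face), z points out of the open side. May be absent. Starts on edge in a rack groove, centre 40 mm up; grip across its 22 mm thickness, or across its width when it lies flat
- spice_jar: bystander: dark spice jar with a pale lid, 57 mm wide, 89 mm high, origin under its centre
- white_bowl: bystander: small white bowl, 127 mm wide, 62 mm high, origin under its centre
- timer: bystander: cream kitchen timer, 65 mm wide, 58 mm high, origin under its centre
Not all that is in view belongs to the job. What is shaped like the tin_0 but blue or turquoise is not meant.

How it is judged:
By the outcome, as a careful person would: the job done as asked, in the order asked, and still so for the second after the job is handed in, with the robot touching nothing.
Of tin_0, tin_1, tin_2, tin_3 only 3 to 4 are there at a start; the rules pass over those that are not, and their reading is None.
At some moment in a run one of stand may be knocked a few centimetres aside while the robot is not near it.
Once in a run the grip may slacken for a moment while it holds something.
It also fails if it takes over 210 s, if anything falls off the work surface, if the arm or the gripper's body presses on something with over 40 N, if the wrist force passes 120 N, or if a joint passes its speed limit or range.

ROBOT

A 7-joint arm with a two-finger parallel gripper is mounted at the origin on a cart in front of the work surface, level with it; the furniture and walls round the work are solid. World frame = base frame: x ahead of the robot, y to its left, z up, the work surface at z = 0. Lengths are in mm, angles in rad, forces in N, time in s.
With the tool pointing down it reaches from about 400 to 900 mm from the base axis. Payload 5.5 kg.
Tool frame: the origin (TCP) lies at the very end of the fingers, on their centre line; the grasp point (between the pads) lies 19 mm behind it; z points along the fingers, y is the direction in which the jaws open and shut (so a half turn about z gives the same grasp; the last joint's range is limited). The gripper opens to 92 mm and grips with 3 to 60 N. Pads are 19 mm wide; open, the fingers measure 130 mm over their backs; the gripper's body (75 mm by 190 mm) begins 47 mm behind the grasp point.
Start: joints at [0.263, 0.501, -0.427, 1.55, 0.221, 1.138, -0.21], TCP at [650, 0.037, 226.729] pointing down, gripper open.
Joint ranges: [-2.88, 2.88], [-0.31, 2.03], [-1.54, 1.56], [0.2, 2.42], [-1.41, 4.55], [0.19, 2.02], [-2.57, 2.57]. Speed limits (rad/s): [2.57, 2.57, 3.14, 3.14, 3.14, 3.14, 3.14].

INTERFACE

Orientations are given as a rotation vector (axis times angle).
In Python, from cell import ctrl gives the robot as it stands.
- The arm moves only by the tool send_rows, never from a script. Its argument "deltas" is a list of rows, each an object of numbers: "gripper": the opening, from 0 (shut) to 1 (fully open); "tx", "ty", "tz": the shift along the tool's x, y, z in cm; "twist": the turn about the tool's z in rad. A call has 1 to 12 rows; each row shifts and turns the commanded pose from where the row before left it, along the tool's axes as they then stand; what a row does not reach is not made up. A row lasts 1/10 s, in which the tool goes at most 50 mm and 8.59 degrees, less where a joint would pass 70% of its speed; a pose out of reach is approached as far as the arm can. A call is refused whole if a number of a shift passes 5 or a number of a turn 0.15, either way. A call with a gripper value outside its range is refused whole. The fingers move at their own pace and stop on an object; "squeeze" is the grip in N (left out, the last holds). Time passes only in rows, so rows that do not move let the fingers close. It gives the time, the measured TCP pose, the force and the opening at its end, in the units of the state.
- ctrl.state(): the state, without advancing time (a new reading comes with each control period).
- ctrl.capture(name): name is "scene" or "side" or "wrist"; returns the picture (384x512x3 uint8, blue, green, red); there is no depth.
- ctrl.get_calibration(name): a dict with "mtx" (3x3 intrinsics, pixels), "distortion" ([k1, k2, p1, p2, k3] as OpenCV has them; the pictures are not rectified), "T" (4x4, takes a point from camera to world coordinates). Camera axes: x right, y down, z forward; pixel columns grow to the right and rows downward; lengths in mm; the calibration is good to about 2 mm. A picture is of the moment at which its call begins: read the wrist's pose just before it. get_calibration takes no time and is no camera call; for the wrist camera it gives the pose at the moment of the call.
- ctrl.sign_off(): hands the job in, once; it reports no verdict.
Trained networks look in the newest picture that a camera, given by its name, has taken for a name from the list of things; names that differ only in an ending like _2 or _b are one class to them, and where a whole thing is asked for, a point or a joint stands for the part that bears it (a point fixed in the world has none). Each returns a list of dicts, best first, with "confidence" (0 to 1); they miss things now and then, are a little off and sometimes report something else, mostly with a low value. They report only what shows in the picture. A call takes as long as a camera call. They do not tell look-alikes from the thing itself.
- ctrl.boxes_of(camera, name): "uv" ([column, row] in pixels, amid what is visible of it).
- ctrl.spot_point(camera, name): "uv" ([column, row] in pixels: a listed point, or the origin of a listed thing).
The state is a dict: "time": time; "q": joint angles; "joint_vel": joint speeds; "joint_torque": joint torques, N m; "tool_pos": TCP position; "ee_rot": TCP orientation; "ft_force": force on the tool from outside, world axes, zero at the start; "torque": the same for the moment, N m; "finger_gap": finger opening in mm.
Only numpy, scipy, OpenCV 4.12 (cv2) and the standard library are available. Lean on these libraries where they do the work, as an engineer would, in place of code of your own. Each camera call takes 0.05 s, during which the arm holds its last target. There are 200 camera calls.

## Working session

There is one attempt and no reset: what is moved stays moved. The work goes in short steps, Python scripts to look and compute and a tool call to move; the robot and the scene stay as the last step left them, time stands still between calls to the robot, and variables do not carry over. Pictures are saved under pics/ and viewed, about 12 in all and at most 16, crops included, and the job is handed in when it is done.

Besides the shell and the picture viewer there is one more tool, called after "Call:" as name(argument=value, ...), one argument or row to a line, values as JSON. send_rows: Moves the arm, as the interface text tells. Its arguments: {"type":"object","properties":{"deltas":{"type":"array"},"squeeze":{"type":"number"}},"required":["deltas"]}

```bash
ls; mkdir -p pics; cat > h.py <<'E'
import numpy as np, cv2
from scipy.spatial.transform import Rotation as R
from cell import ctrl
def snap(cam,fn=None):
    c=ctrl.get_calibration(cam); im=ctrl.capture(cam)
    if fn: cv2.imwrite('pics/'+fn,im)
    return im,c
def at_z(c,uv,z):
    p=cv2.undistortPoints(np.array([[uv]],float),np.array(c['mtx'],float),np.array(c['distortion'],float))[0,0]
    T=np.array(c['T']); d=T[:3,:3]@[p[0],p[1],1]; o=T[:3,3]
    return o+d*(z-o[2])/d[2]
def proj(c,P):
    T=np.linalg.inv(np.array(c['T'])); 
    return cv2.projectPoints(np.array(P,float).reshape(-1,3),cv2.Rodrigues(T[:3,:3])[0],T[:3,3],np.array(c['mtx'],float),np.array(c['distortion'],float))[0][:,0]
def tri(c1,u1,c2,u2):
    A=[];b=[]
    for c,u in((c1,u1),(c2,u2)):
        o=np.array(c['T'])[:3,3]; d=at_z(c,u,0)-o; d/=np.linalg.norm(d); M=np.eye(3)-np.outer(d,d); A.append(M);b.append(M@o)
    A=np.vstack(A);b=np.hstack(b);x=np.linalg.lstsq(A,b,rcond=None)[0]
    return x,np.linalg.norm(A@x-b)
E
python3 - <<'E'
from h import *
a,ca=snap('scene','s0.png'); b,cb=snap('side','d0.png'); w,cw=snap('wrist','w0.png')
cv2.imwrite('pics/sd0.png',cv2.resize(np.vstack([a,b]),None,fx=.78,fy=.78))
for k,c in(('scene',ca),('side',cb),('wrist',cw)):print(k,np.round(np.array(c['T']),2).tolist(), np.round(c['mtx'],0).tolist())
for cam in('scene','side','wrist'):
  for n in('pocket_0','screw_grip','foot_1','tin_0','rack','stand'):
    print(cam,n,[(np.round(d['uv']).tolist(),round(d['confidence'],2)) for d in ctrl.spot_point(cam,n)])
s=ctrl.state();print(s['time'],s['ee_rot'],s['ft_force'])
E
```

```text
pics
scene [[0.57, -0.43, 0.7, -377.86], [-0.82, -0.29, 0.49, -790.75], [-0.01, -0.85, -0.52, 759.81], [0.0, 0.0, 0.0, 1.0]] [[387.0, 0.0, 255.0], [0.0, 387.0, 192.0], [0.0, 0.0, 1.0]]
side [[1.0, -0.05, 0.07, 497.88], [-0.09, -0.56, 0.82, -1079.61], [-0.0, -0.83, -0.56, 748.44], [0.0, 0.0, 0.0, 1.0]] [[371.0, 0.0, 256.0], [0.0, 371.0, 191.0], [0.0, 0.0, 1.0]]
wrist [[1.0, 0.0, -0.0, 650.9], [-0.0, -0.95, -0.3, 81.63], [-0.0, 0.3, -0.95, 382.03], [0.0, 0.0, 0.0, 1.0]] [[306.0, 0.0, 257.0], [0.0, 306.0, 194.0], [0.0, 0.0, 1.0]]
scene pocket_0 [([199.0, 168.0], 0.86), ([207.0, 181.0], 0.85), ([218.0, 179.0], 0.74), ([191.0, 181.0], 0.65)]
scene screw_grip [([155.0, 177.0], 0.64)]
scene foot_1 [([216.0, 202.0], 0.91), ([179.0, 167.0], 0.69)]
scene tin_0 [([273.0, 258.0], 0.93), ([296.0, 210.0], 0.75), ([243.0, 242.0], 0.68), ([271.0, 232.0], 0.65), ([312.0, 238.0], 0.63), ([231.0, 223.0], 0.54), ([282.0, 215.0], 0.48), ([304.0, 196.0], 0.47)]
scene rack [([288.0, 223.0], 0.62)]
scene stand [([197.0, 185.0], 0.6)]
side pocket_0 [([267.0, 167.0], 0.77), ([246.0, 175.0], 0.75), ([238.0, 163.0], 0.69), ([258.0, 158.0], 0.65)]
side screw_grip [([218.0, 150.0], 0.45)]
side foot_1 [([256.0, 152.0], 0.92), ([237.0, 189.0], 0.62)]
side tin_0 [([176.0, 237.0], 0.84), ([170.0, 262.0], 0.73), ([240.0, 238.0], 0.68), ([199.0, 220.0], 0.64), ([233.0, 274.0], 0.62), ([285.0, 235.0], 0.54), ([214.0, 240.0], 0.46), ([264.0, 238.0], 0.44)]
side rack [([251.0, 246.0], 0.94)]
side stand [([249.0, 169.0], 0.63), ([269.0, 167.0], 0.56)]
wrist pocket_0 [([246.0, 73.0], 0.88), ([139.0, 13.0], 0.68), ([172.0, 99.0], 0.6)]
wrist screw_grip []
wrist foot_1 []
wrist tin_0 [([157.0, 360.0], 0.51), ([140.0, 13.0], 0.19)]
wrist rack [([190.0, 337.0], 0.6)]
wrist stand [([189.0, 10.0], 0.8)]
1.05 [2.22135792e+00 2.22146239e+00 1.29326334e-04] [-0.92212949 -0.40116457  0.46537416]
```

View pics/sd0.png

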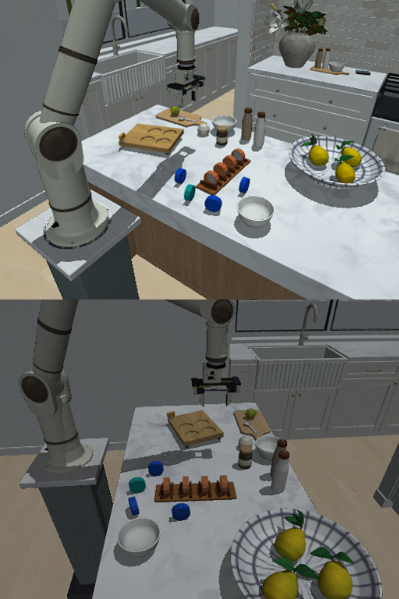

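View pics/w0.png

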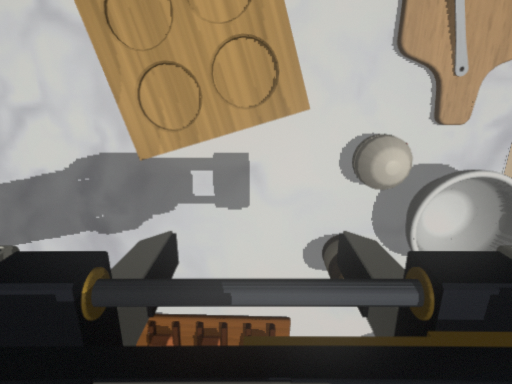

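```bash
python3 - <<'E'
from h import *
ca=ctrl.get_calibration('scene');cb=ctrl.get_calibration('side');cw=ctrl.get_calibration('wrist')
for uv in[(246,73),(139,13),(172,99)]:print('w pocket',at_z(cw,uv,38).round(0))
for uv in[(145,157),(308,107)]:print('w corner',at_z(cw,uv,44).round(0))
for uv in[(199,168),(207,181),(218,179),(191,181)]:print('s pocket',at_z(ca,uv,38).round(0))
for uv in[(267,167),(246,175),(238,163),(258,158)]:print('d pocket',at_z(cb,uv,38).round(0))
print('screw',at_z(ca,(155,177),67).round(),at_z(cb,(218,150),67).round())
print('rack',at_z(ca,(288,223),0).round(),at_z(cb,(251,246),0).round())
for uv in[(273,258),(296,210),(243,242),(271,232),(312,238),(231,223),(282,215),(304,196)]:print('s tin',uv,at_z(ca,uv,40).round(0))
for uv in[(176,237),(170,262),(240,238),(199,220),(233,274),(285,235),(214,240),(264,238)]:print('d tin',uv,at_z(cb,uv,40).round(0))
a=cv2.imread('pics/s0.png')[170:290,220:340];b=cv2.imread('pics/d0.png')[200:290,150:310]
a=cv2.resize(a,(600,600),interpolation=3)[:, :]
b=cv2.resize(b,(600,337),interpolation=3)
cv2.imwrite('pics/crop1.png',cv2.resize(np.vstack([a,b]),None,fx=.64,fy=.64))
E
```

```text
w pocket [639. 105.  38.]
w pocket [534. 160.  38.]
w pocket [559.  79.  38.]
w corner [526.  17.  44.]
w corner [705.  71.  44.]
s pocket [619. 189.  38.]
s pocket [557.  92.  38.]
s pocket [592.  67.  38.]
s pocket [522. 142.  38.]
d pocket [639. 119.  38.]
d pocket [557.  69.  38.]
d pocket [532. 160.  38.]
d pocket [612. 191.  38.]
screw [433. 237.  67.] [457. 218.  67.]
rack [ 544. -274.    0.] [ 549. -268.    0.]
s tin (273, 258) [ 327. -352.   40.]
s tin (296, 210) [ 574. -285.   40.]
s tin (243, 242) [ 337. -240.   40.]
s tin (271, 232) [ 425. -282.   40.]
s tin (312, 238) [ 470. -400.   40.]
s tin (231, 223) [ 393. -152.   40.]
s tin (282, 215) [ 522. -262.   40.]
s tin (304, 196) [ 666. -264.   40.]
d tin (176, 237) [ 334. -254.   40.]
d tin (170, 262) [ 327. -354.   40.]
d tin (240, 238) [ 518. -275.   40.]
d tin (199, 220) [ 397. -181.   40.]
d tin (233, 274) [ 493. -412.   40.]
d tin (285, 235) [ 648. -274.   40.]
d tin (214, 240) [ 444. -277.   40.]
d tin (264, 238) [ 586. -281.   40.]
```

View pics/crop1.png

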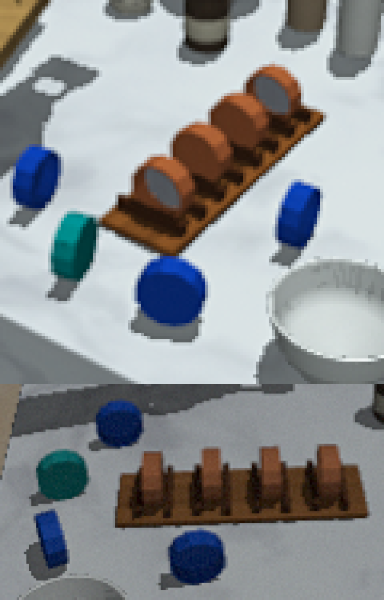

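In the crops, the copper tins on the brown rack sit at scene (271,232), (282,215), (296,210) and (304,196). In the wrist view the stand is at the top. The look-alikes are three blue discs and one turquoise disc, at scene (231,223), (273,258), (312,238) and (243,242). They lie off the rack, so they are not meant. Tins 1 and 4, counted from -x, are open to -x, and tins 2 and 3 are open to +x. Next I look at the screw.

Call:
send_rows(
  deltas=[
    {"tx": 2.7, "ty": -3.0, "gripper": 0.5},
    {"tx": 2.7, "ty": -3.0},
    {"tx": 2.7, "ty": -3.0},
    {"tx": 2.7, "ty": -3.0},
    {"tx": 2.7, "ty": -3.0},
    {"tx": 2.5, "ty": -3.0},
    {"tx": 0},
    {"tx": 0},
  ],
)

```text
invalid input
```

```bash
cat > loc.py <<'E'
from h import *
from scipy.optimize import least_squares
P={'pocket_0':(-42,-80,36),'pocket_1':(42,-80,36),'pocket_2':(-42,4,36),'pocket_3':(42,4,36)}
def locate(c,obs,x0):
    """obs: list of uv of pockets (any order); assign nearest"""
    M=np.array(list(P.values()),float)
    def W(x):
        r=R.from_euler('z',x[2]).as_matrix(); return M@r.T+[x[0],x[1],0]
    x=np.array(x0,float)
    for _ in range(3):
        pr=proj(c,W(x)); idx=[np.argmin(np.linalg.norm(pr-o,axis=1)) for o in obs]
        s=least_squares(lambda x:((proj(c,W(x))[idx]-obs)).ravel(),x,x_scale=[10,10,.1],loss='soft_l1'); x=s.x
    return x,np.sqrt(np.mean(s.fun**2)),idx
E
python3 - <<'E'
from loc import *
w,cw=snap('wrist','w1.png')
obs=[d['uv'] for d in ctrl.spot_point('wrist','pocket_0') if d['confidence']>.4]
print(locate(cw,np.array(obs),(574,168,.315)))
for n in('screw_grip','foot_1'):
  for d in ctrl.spot_point('wrist',n): print(n,d['uv'],d['confidence'],at_z(cw,d['uv'],67))
s=ctrl.state();print(s['time'],s['tool_pos'],s['ee_rot'],s['finger_gap'],s['ft_force'])
E
```

```text
(array([5.72672840e+02, 1.67741544e+02, 3.00243658e-01]), np.float64(1.1779928515218114), [np.int64(0), np.int64(1), np.int64(2)])
screw_grip [189.2, 14.0] 0.74 [589.257043   152.80605717  67.        ]
1.25 [6.49995332e+02 3.97952878e-02 2.26733103e+02] [-2.22141490e+00 -2.22143674e+00 -3.89007923e-05] 91.92717557769132 [-0.27417828  1.02504683  0.80464603]
```

View pics/w1.png

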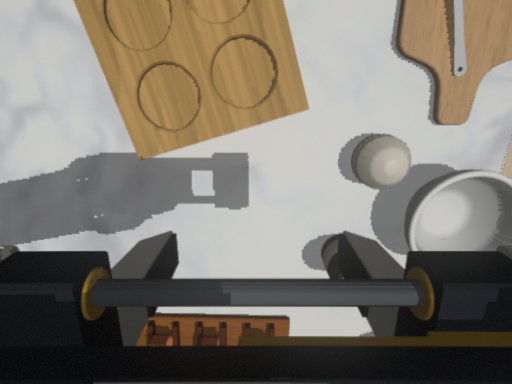

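The move was refused as invalid, so the view hasn't changed. I'll try again with every field in each row.

Call:
send_rows(
  deltas=[
    {"gripper": 0.5, "tx": 2.7, "ty": -3.0, "tz": 0, "twist": 0},
    {"gripper": 0.5, "tx": 2.7, "ty": -3.0, "tz": 0, "twist": 0},
    {"gripper": 0.5, "tx": 2.7, "ty": -3.0, "tz": 0, "twist": 0},
    {"gripper": 0.5, "tx": 2.7, "ty": -3.0, "tz": 0, "twist": 0},
    {"gripper": 0.5, "tx": 2.7, "ty": -3.0, "tz": 0, "twist": 0},
    {"gripper": 0.5, "tx": 2.5, "ty": -3.0, "tz": 0, "twist": 0},
    {"gripper": 0.5, "tx": 0, "ty": 0, "tz": 0, "twist": 0},
    {"gripper": 0.5, "tx": 0, "ty": 0, "tz": 0, "twist": 0},
  ],
)

```text
time: 2.05
tool_pos: [469.8, 160.6, 227.2]
ee_rot: [2.218, 2.223, 0.001]
ft_force: [0.1, -1.4, -0.2]
finger_gap: 45.9
```

```bash
cat > look.py <<'E'
import sys
from loc import *
w,cw=snap('wrist',sys.argv[1])
obs=[d['uv'] for d in ctrl.spot_point('wrist','pocket_0') if d['confidence']>.4]
print(obs)
if len(obs)>1: print(locate(cw,np.array(obs),(574,168,.3)))
for d in ctrl.spot_point('wrist','screw_grip'): print(d['uv'],d['confidence'],at_z(cw,d['uv'],67).round(1))
E
python3 look.py w2.png
```

```text
[[310.4, 168.1], [327.2, 234.0]]
(array([5.74414080e+02, 1.70506342e+02, 2.98335520e-01]), np.float64(0.9546006170022878), [np.int64(2), np.int64(0)])
[247.6, 77.2] 0.64 [461.6 259.9  67. ]
[382.9, 147.2] 0.47 [600.8 192.5  67. ]
[340.0, 156.6] 0.29 [557.4 182.6  67. ]
```

View pics/w2.png

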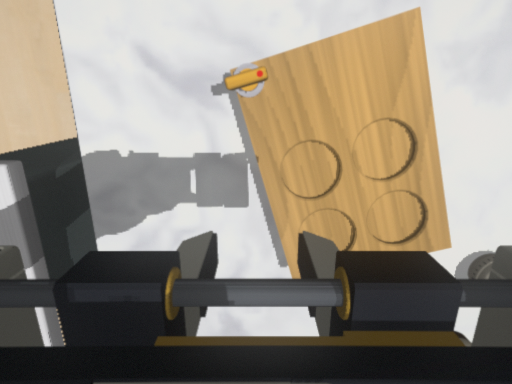

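The picture shows the wing at (247,77) with its red dot at (260,73), so it is in line with the stand's x axis (yaw ≈0.29) and the screw is near 0. The detector's wing position agrees with the stand fit, about (461.3, 259.5). I'll move over it with the jaws across the wing.

Call:
send_rows(
  deltas=[
    {"gripper": 0.5, "tx": 3.3, "ty": -0.28, "tz": 0, "twist": 0},
    {"gripper": 0.5, "tx": 3.3, "ty": -0.28, "tz": 0, "twist": 0},
    {"gripper": 0.5, "tx": 3.3, "ty": -0.28, "tz": 0, "twist": 0},
    {"gripper": 0.5, "tx": 0, "ty": 0, "tz": 0, "twist": -0.15},
    {"gripper": 0.5, "tx": 0, "ty": 0, "tz": 0, "twist": -0.15},
    {"gripper": 0.5, "tx": 0, "ty": 0, "tz": 0, "twist": -0.15},
    {"gripper": 0.5, "tx": 0, "ty": 0, "tz": 0, "twist": -0.15},
    {"gripper": 0.5, "tx": 0, "ty": 0, "tz": 0, "twist": -0.15},
    {"gripper": 0.5, "tx": 0, "ty": 0, "tz": 0, "twist": -0.15},
    {"gripper": 0.5, "tx": 0, "ty": 0, "tz": 0, "twist": -0.15},
    {"gripper": 0.5, "tx": 0, "ty": 0, "tz": 0, "twist": -0.15},
    {"gripper": 0.5, "tx": 0, "ty": 0, "tz": 0, "twist": -0.15},
  ],
)

```text
time: 3.4
tool_pos: [462.8, 257.9, 226.4]
ee_rot: [-0.341, -3.123, -0.0]
ft_force: [0.3, 0.0, 0.4]
finger_gap: 46.1
```

Call:
send_rows(
  deltas=[
    {"gripper": 0.5, "tx": 0, "ty": 0, "tz": 3.5, "twist": -0.15},
    {"gripper": 0.5, "tx": 0, "ty": 0, "tz": 3.5, "twist": -0.15},
    {"gripper": 0.5, "tx": 0, "ty": 0, "tz": 3, "twist": -0.15},
    {"gripper": 0.5, "tx": 0, "ty": 0, "tz": 0, "twist": -0.06},
    {"gripper": 0.5, "tx": 0, "ty": 0, "tz": 0, "twist": 0},
    {"gripper": 0.5, "tx": 0, "ty": 0, "tz": 0, "twist": 0},
  ],
)

```text
time: 4.0
tool_pos: [462.6, 258.7, 126.8]
ee_rot: [-0.447, 3.109, 0.001]
ft_force: [0.0, -0.1, -0.2]
finger_gap: 45.6
```

```bash
cat > st.py <<'E'
from h import *
s=ctrl.state(); r=R.from_rotvec(s['ee_rot']).as_matrix()
print('t',round(s['time'],2),'pos',np.round(s['tool_pos'],2),'yawjaw',round(np.arctan2(r[1,1],r[0,1]),3),'tilt',np.round(r[:2,2],4),'gap',round(s['finger_gap'],1),'f',np.round(s['ft_force'],1),'q',np.round(s['q'],2))
import sys
if len(sys.argv)>2:
    d=np.array([float(a) for a in sys.argv[1:4]])-s['tool_pos']; print('tool delta cm',np.round(r.T@d/10,2))
E
python3 st.py 461.3 259.5 46; python3 look.py w3.png
```

```text
t 4.0 pos [462.63 258.72 126.77] yawjaw 1.856 tilt [0.0001 0.0007] gap 45.6 f [ 0.  -0.1 -0.2] q [ 0.12  0.53 -0.87  1.93  0.51  0.91  0.86]
tool delta cm [0.11 0.11 8.08]
[[34.6, 241.7], [130.2, 235.4], [53.9, 321.6]]
(array([5.73072830e+02, 1.68872077e+02, 3.10170260e-01]), np.float64(1.7319752739391174), [np.int64(0), np.int64(2), np.int64(1)])
[260.6, 203.9] 0.59 [457.2 258.4  67. ]
```

View pics/w3.png

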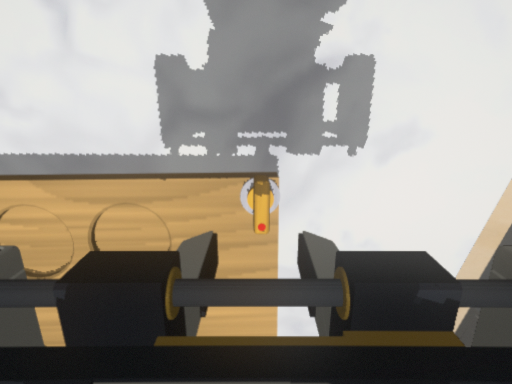

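The wing is upright in the picture at (261,205), centred and square between the jaws. I'll go down and pinch it.

Call:
send_rows(
  deltas=[
    {"gripper": 0.5, "tx": 0.2, "ty": 0.12, "tz": 3, "twist": 0},
    {"gripper": 0.5, "tx": 0, "ty": 0, "tz": 3, "twist": 0},
    {"gripper": 0.5, "tx": 0, "ty": 0, "tz": 2.1, "twist": 0},
    {"gripper": 0.5, "tx": 0, "ty": 0, "tz": 0, "twist": 0},
    {"gripper": 0, "tx": 0, "ty": 0, "tz": 0, "twist": 0},
    {"gripper": 0, "tx": 0, "ty": 0, "tz": 0, "twist": 0},
    {"gripper": 0, "tx": 0, "ty": 0, "tz": 0, "twist": 0},
    {"gripper": 0, "tx": 0, "ty": 0, "tz": 0, "twist": 0},
    {"gripper": 0, "tx": 0, "ty": 0, "tz": 0, "twist": 0},
    {"gripper": 0, "tx": 0, "ty": 0, "tz": 0, "twist": 0},
  ],
  squeeze=20,
)

```text
time: 5.15
tool_pos: [459.7, 260.1, 46.4]
ee_rot: [-0.453, 3.108, 0.001]
ft_force: [-1.0, 0.7, 4.8]
finger_gap: 12.0
```

```bash
python3 st.py
```

```text
t 5.15 pos [459.71 260.12  46.38] yawjaw 1.86 tilt [0.0011 0.0007] gap 12.0 f [-1.   0.7  4.8] q [ 0.04  0.65 -0.76  1.97  0.64  0.78  0.76]
```

Call:
send_rows(
  deltas=[
    {"gripper": 0, "tx": 0, "ty": 0, "tz": -0.05, "twist": 0.15},
    {"gripper": 0, "tx": 0, "ty": 0, "tz": -0.025, "twist": 0.15},
    {"gripper": 0, "tx": 0, "ty": 0, "tz": -0.025, "twist": 0.15},
    {"gripper": 0, "tx": 0, "ty": 0, "tz": -0.025, "twist": 0.15},
    {"gripper": 0, "tx": 0, "ty": 0, "tz": -0.025, "twist": 0.15},
    {"gripper": 0, "tx": 0, "ty": 0, "tz": -0.025, "twist": 0.15},
    {"gripper": 0, "tx": 0, "ty": 0, "tz": -0.025, "twist": 0.15},
    {"gripper": 0, "tx": 0, "ty": 0, "tz": -0.025, "twist": 0.15},
    {"gripper": 0, "tx": 0, "ty": 0, "tz": -0.025, "twist": 0.15},
    {"gripper": 0, "tx": 0, "ty": 0, "tz": -0.025, "twist": 0.15},
    {"gripper": 0, "tx": 0, "ty": 0, "tz": 0, "twist": 0},
  ],
)

```text
time: 6.25
tool_pos: [460.1, 259.2, 48.8]
ee_rot: [1.789, 2.58, 0.001]
ft_force: [1.9, -1.7, 0.9]
finger_gap: 12.1
```

```bash
python3 st.py
```

```text
t 6.25 pos [460.14 259.16  48.81] yawjaw 0.358 tilt [ 0.0015 -0.0005] gap 12.1 f [ 1.9 -1.7  0.9] q [-0.23  0.54 -0.41  1.98  0.34  0.68 -0.5 ]
```

Call:
send_rows(
  deltas=[
    {"gripper": 0, "tx": 0, "ty": 0, "tz": -0.025, "twist": 0.15},
    {"gripper": 0, "tx": 0, "ty": 0, "tz": -0.025, "twist": 0.15},
    {"gripper": 0, "tx": 0, "ty": 0, "tz": -0.025, "twist": 0.15},
    {"gripper": 0, "tx": 0, "ty": 0, "tz": -0.025, "twist": 0.15},
    {"gripper": 0, "tx": 0, "ty": 0, "tz": -0.025, "twist": 0.15},
    {"gripper": 0, "tx": 0, "ty": 0, "tz": -0.025, "twist": 0.15},
    {"gripper": 0, "tx": 0, "ty": 0, "tz": -0.025, "twist": 0.15},
    {"gripper": 0, "tx": 0, "ty": 0, "tz": -0.025, "twist": 0.15},
    {"gripper": 0, "tx": 0, "ty": 0, "tz": -0.025, "twist": 0.15},
    {"gripper": 0, "tx": 0, "ty": 0, "tz": -0.025, "twist": 0.15},
    {"gripper": 0, "tx": 0, "ty": 0, "tz": -0.025, "twist": 0.15},
    {"gripper": 0, "tx": 0, "ty": 0, "tz": 0, "twist": 0},
  ],
)

```text
time: 7.45
tool_pos: [459.7, 259.4, 51.3]
ee_rot: [3.11, 0.443, 0.001]
ft_force: [0.9, -1.4, 1.3]
finger_gap: 12.3
```

```bash
python3 st.py
```

```text
t 7.45 pos [459.7  259.41  51.32] yawjaw -1.288 tilt [ 0.0007 -0.0005] gap 12.3 f [ 0.9 -1.4  1.3] q [-0.56  0.5  -0.01  1.99  0.01  0.65 -1.86]
```

Call:
send_rows(
  deltas=[
    {"gripper": 0, "tx": 0, "ty": 0, "tz": -0.025, "twist": 0.15},
    {"gripper": 0, "tx": 0, "ty": 0, "tz": -0.025, "twist": 0.15},
    {"gripper": 0, "tx": 0, "ty": 0, "tz": -0.025, "twist": 0.15},
    {"gripper": 0, "tx": 0, "ty": 0, "tz": 0, "twist": 0},
    {"gripper": 0.5, "tx": 0, "ty": 0, "tz": 0, "twist": 0},
    {"gripper": 0.5, "tx": 0, "ty": 0, "tz": 0, "twist": 0},
    {"gripper": 0.5, "tx": 0, "ty": 0, "tz": 0, "twist": 0},
    {"gripper": 0.5, "tx": 0, "ty": 0, "tz": -3.5, "twist": 0},
    {"gripper": 0, "tx": 0, "ty": 0, "tz": -3.5, "twist": 0},
    {"gripper": 0, "tx": 0, "ty": 0, "tz": 0, "twist": 0},
  ],
)

```text
time: 8.45
tool_pos: [462.2, 261.3, 126.2]
ee_rot: [-3.126, 0.262, -0.009]
ft_force: [0.0, 0.0, 0.8]
finger_gap: 32.3
```

```bash
python3 - <<'E'
from h import *
s=ctrl.state(); r=R.from_rotvec(s['ee_rot']).as_matrix()
A=R.from_euler('z',.302).as_matrix(); pos=s['tool_pos']
for n,p in(('f3',(82,-118,60)),('f4',(-82,-118,60)),('f1',(-45,75,60)),('f2',(82,118,60))):
    w=A@p+[573.3,169.8,0]; print(n,w.round(1),(r.T@(w-pos)/10).round(2)); pos=w
E
python3 st.py
```

```text
f3 [686.7  81.5  60. ] [25.1  14.03  6.68]
f4 [530.1  32.8  60. ] [-14.63   7.42  -0.12]
f1 [508. 228.  60.] [ -5.43 -18.89   0.07]
f2 [616.5 306.8  60. ] [ 9.38 -9.58  0.1 ]
t 8.45 pos [462.15 261.33 126.16] yawjaw -1.738 tilt [0.0063 0.0044] gap 32.3 f [0.  0.  0.8] q [-0.66  0.38  0.12  1.96 -0.06  0.8  -2.25]
```

Call:
send_rows(
  deltas=[
    {"gripper": 0, "tx": 3.58, "ty": 2.0, "tz": 0, "twist": 0},
    {"gripper": 0, "tx": 3.58, "ty": 2.0, "tz": 0, "twist": 0},
    {"gripper": 0, "tx": 3.58, "ty": 2.0, "tz": 0, "twist": 0},
    {"gripper": 0, "tx": 3.58, "ty": 2.0, "tz": 0, "twist": 0},
    {"gripper": 0, "tx": 3.58, "ty": 2.0, "tz": 0, "twist": 0},
    {"gripper": 0, "tx": 3.58, "ty": 2.0, "tz": 0, "twist": 0},
    {"gripper": 0, "tx": 3.58, "ty": 2.0, "tz": 3.5, "twist": 0},
    {"gripper": 0, "tx": 0, "ty": 0, "tz": 3.2, "twist": 0},
    {"gripper": 0, "tx": 0, "ty": 0, "tz": 0, "twist": 0},
    {"gripper": 0, "tx": 0, "ty": 0, "tz": 0, "twist": 0},
  ],
)

```text
time: 9.45
tool_pos: [678.7, 82.1, 56.2]
ee_rot: [-3.13, 0.263, 0.006]
ft_force: [0.7, -0.1, 0.2]
finger_gap: 0.6
```

```bash
python3 st.py 686.7 81.5 44
```

```text
t 9.45 pos [678.71  82.12  56.22] yawjaw -1.738 tilt [-0.0038  0.0005] gap 0.6 f [ 0.7 -0.1  0.2] q [-0.26  0.72  0.15  1.58 -0.13  0.86 -1.8 ]
tool delta cm [ 0.8  -0.07  1.22]
```

Call:
send_rows(
  deltas=[
    {"gripper": 0, "tx": 0.8, "ty": 0, "tz": 0.6, "twist": 0},
    {"gripper": 0, "tx": 0, "ty": 0, "tz": 0.1, "twist": 0},
    {"gripper": 0, "tx": 0, "ty": 0, "tz": 0, "twist": 0},
  ],
)

```text
time: 9.75
tool_pos: [689.1, 80.7, 51.7]
ee_rot: [-3.13, 0.264, -0.003]
ft_force: [-0.3, 0.4, 0.4]
finger_gap: 0.4
```

Call:
send_rows(
  deltas=[
    {"gripper": 0, "tx": 0, "ty": 0, "tz": 0.1, "twist": 0},
    {"gripper": 0, "tx": 0, "ty": 0, "tz": 0.1, "twist": 0},
    {"gripper": 0, "tx": 0, "ty": 0, "tz": 0, "twist": 0},
  ],
)

```text
time: 10.05
tool_pos: [688.2, 80.1, 48.7]
ee_rot: [-3.13, 0.265, -0.0]
ft_force: [-0.3, -0.5, 0.8]
finger_gap: 0.8
```

Call:
send_rows(
  deltas=[
    {"gripper": 0, "tx": 0, "ty": 0, "tz": 0.1, "twist": 0},
    {"gripper": 0, "tx": 0, "ty": 0, "tz": 0, "twist": 0},
  ],
)

```text
time: 10.25
tool_pos: [688.2, 79.9, 47.4]
ee_rot: [3.13, -0.265, -0.0]
ft_force: [0.9, 0.2, -0.4]
finger_gap: 0.6
```

Call:
send_rows(
  deltas=[
    {"gripper": 0, "tx": 0, "ty": 0, "tz": 0.1, "twist": 0},
    {"gripper": 0, "tx": 0, "ty": 0, "tz": 0, "twist": 0},
  ],
)

```text
time: 10.45
tool_pos: [688.2, 79.9, 46.3]
ee_rot: [3.13, -0.265, -0.0]
ft_force: [0.1, -0.3, 1.1]
finger_gap: 0.5
```

Call:
send_rows(
  deltas=[
    {"gripper": 0, "tx": 0, "ty": 0, "tz": 0.1, "twist": 0},
    {"gripper": 0, "tx": 0, "ty": 0, "tz": 0, "twist": 0},
  ],
)

```text
time: 10.65
tool_pos: [688.2, 79.9, 45.3]
ee_rot: [3.13, -0.265, -0.001]
ft_force: [-0.2, -0.2, -0.4]
finger_gap: 1.0
```

Call:
send_rows(
  deltas=[
    {"gripper": 0, "tx": 0, "ty": 0, "tz": 0.1, "twist": 0},
    {"gripper": 0, "tx": 0, "ty": 0, "tz": 0, "twist": 0},
  ],
)

```text
time: 10.85
tool_pos: [688.5, 79.9, 44.6]
ee_rot: [-3.13, 0.265, -0.001]
ft_force: [-0.3, 0.3, 0.7]
finger_gap: 0.5
```

Call:
send_rows(
  deltas=[
    {"gripper": 0, "tx": 0, "ty": 0, "tz": 0.1, "twist": 0},
    {"gripper": 0, "tx": 0, "ty": 0, "tz": 0, "twist": 0},
  ],
)

```text
time: 11.05
tool_pos: [688.7, 79.8, 43.8]
ee_rot: [-3.13, 0.266, -0.001]
ft_force: [0.1, -0.5, 1.7]
finger_gap: 0.8
```

Call:
send_rows(
  deltas=[
    {"gripper": 0, "tx": 0, "ty": 0, "tz": 0.1, "twist": 0},
    {"gripper": 0, "tx": 0, "ty": 0, "tz": 0, "twist": 0},
  ],
)

```text
time: 11.25
tool_pos: [688.9, 79.8, 43.5]
ee_rot: [-3.13, 0.266, -0.001]
ft_force: [-2.0, -0.2, 7.1]
finger_gap: 0.7
```

Call:
send_rows(
  deltas=[
    {"gripper": 0, "tx": 0, "ty": 0, "tz": -1.5, "twist": 0},
    {"gripper": 0, "tx": -3.72, "ty": 1.82, "tz": 0, "twist": 0},
    {"gripper": 0, "tx": -3.72, "ty": 1.82, "tz": 0, "twist": 0},
    {"gripper": 0, "tx": -3.72, "ty": 1.82, "tz": 0, "twist": 0},
    {"gripper": 0, "tx": -3.72, "ty": 1.82, "tz": 0, "twist": 0},
    {"gripper": 0, "tx": 0, "ty": 0, "tz": 0, "twist": 0},
    {"gripper": 0, "tx": 0, "ty": 0, "tz": 0, "twist": 0},
    {"gripper": 0, "tx": 0, "ty": 0, "tz": 1.0, "twist": 0},
    {"gripper": 0, "tx": 0, "ty": 0, "tz": 0.2, "twist": 0},
    {"gripper": 0, "tx": 0, "ty": 0, "tz": 0, "twist": 0},
  ],
)

```text
time: 12.25
tool_pos: [529.7, 33.6, 44.7]
ee_rot: [3.13, -0.264, -0.001]
ft_force: [0.2, -0.6, -0.2]
finger_gap: 0.5
```

Call:
send_rows(
  deltas=[
    {"gripper": 0, "tx": 0, "ty": 0, "tz": 0.1, "twist": 0},
    {"gripper": 0, "tx": 0, "ty": 0, "tz": 0, "twist": 0},
  ],
)

```text
time: 12.45
tool_pos: [529.7, 33.3, 44.3]
ee_rot: [3.13, -0.265, -0.0]
ft_force: [-0.6, -0.3, -0.3]
finger_gap: 0.6
```

Call:
send_rows(
  deltas=[
    {"gripper": 0, "tx": 0, "ty": 0, "tz": 0.1, "twist": 0},
    {"gripper": 0, "tx": 0, "ty": 0, "tz": 0, "twist": 0},
    {"gripper": 0, "tx": 0, "ty": 0, "tz": 0, "twist": 0},
  ],
)

```text
time: 12.75
tool_pos: [529.7, 33.3, 43.9]
ee_rot: [-3.13, 0.265, -0.001]
ft_force: [-1.3, 0.8, 3.6]
finger_gap: 0.6
```

Call:
send_rows(
  deltas=[
    {"gripper": 0, "tx": 0, "ty": 0, "tz": -1.5, "twist": 0},
    {"gripper": 0, "tx": -1.08, "ty": -3.77, "tz": 0, "twist": 0},
    {"gripper": 0, "tx": -1.08, "ty": -3.77, "tz": 0, "twist": 0},
    {"gripper": 0, "tx": -1.08, "ty": -3.77, "tz": 0, "twist": 0},
    {"gripper": 0, "tx": -1.08, "ty": -3.77, "tz": 0, "twist": 0},
    {"gripper": 0, "tx": -1.08, "ty": -3.77, "tz": 0, "twist": 0},
    {"gripper": 0, "tx": 0, "ty": 0, "tz": 0, "twist": 0},
    {"gripper": 0, "tx": 0, "ty": 0, "tz": 1.2, "twist": 0},
    {"gripper": 0, "tx": 0, "ty": 0, "tz": 0.2, "twist": 0},
    {"gripper": 0, "tx": 0, "ty": 0, "tz": 0, "twist": 0},
  ],
)

```text
time: 13.75
tool_pos: [507.6, 226.4, 43.7]
ee_rot: [3.129, -0.269, -0.002]
ft_force: [-0.1, 0.2, 0.3]
finger_gap: 0.8
```

Call:
send_rows(
  deltas=[
    {"gripper": 0, "tx": 0, "ty": 0, "tz": 0.1, "twist": 0},
    {"gripper": 0, "tx": 0, "ty": 0, "tz": 0, "twist": 0},
  ],
)

```text
time: 13.95
tool_pos: [508.2, 226.4, 43.4]
ee_rot: [3.129, -0.269, -0.0]
ft_force: [-0.2, 0.1, 1.0]
finger_gap: 0.3
```

Call:
send_rows(
  deltas=[
    {"gripper": 0, "tx": 0, "ty": 0, "tz": 0.1, "twist": 0},
    {"gripper": 0, "tx": 0, "ty": 0, "tz": 0, "twist": 0},
    {"gripper": 0, "tx": 0, "ty": 0, "tz": 0, "twist": 0},
  ],
)

```text
time: 14.25
tool_pos: [508.2, 226.7, 43.1]
ee_rot: [3.129, -0.267, 0.0]
ft_force: [-2.5, -3.9, 8.1]
finger_gap: 0.2
```

Call:
send_rows(
  deltas=[
    {"gripper": 0.5, "tx": 0, "ty": 0, "tz": -4, "twist": 0},
    {"gripper": 0.5, "tx": 0, "ty": 0, "tz": -3, "twist": 0},
    {"gripper": 0.5, "tx": -2.65, "ty": -1.2, "tz": 0, "twist": 0},
    {"gripper": 0.5, "tx": -2.65, "ty": -1.2, "tz": 0, "twist": 0},
    {"gripper": 0.5, "tx": 0, "ty": 0, "tz": 0, "twist": -0.15},
    {"gripper": 0.5, "tx": 0, "ty": 0, "tz": 0, "twist": -0.15},
    {"gripper": 0.5, "tx": 0, "ty": 0, "tz": 0, "twist": -0.15},
    {"gripper": 0.5, "tx": 0, "ty": 0, "tz": 0, "twist": -0.15},
    {"gripper": 0.5, "tx": 0, "ty": 0, "tz": 0, "twist": -0.15},
    {"gripper": 0.5, "tx": 0, "ty": 0, "tz": 0, "twist": -0.15},
    {"gripper": 0.5, "tx": 0, "ty": 0, "tz": 0, "twist": -0.15},
    {"gripper": 0.5, "tx": 0, "ty": 0, "tz": 0, "twist": -0.15},
  ],
)

```text
time: 15.45
tool_pos: [459.9, 260.4, 112.5]
ee_rot: [2.729, 1.556, 0.0]
ft_force: [0.2, -0.3, 0.1]
finger_gap: 45.7
```

Call:
send_rows(
  deltas=[
    {"gripper": 0.5, "tx": 0, "ty": 0, "tz": 0, "twist": -0.15},
    {"gripper": 0.5, "tx": 0, "ty": 0, "tz": 0, "twist": -0.15},
    {"gripper": 0.5, "tx": 0, "ty": 0, "tz": 0, "twist": -0.15},
    {"gripper": 0.5, "tx": 0, "ty": 0, "tz": 0, "twist": -0.15},
    {"gripper": 0.5, "tx": 0, "ty": 0, "tz": 0, "twist": -0.15},
    {"gripper": 0.5, "tx": 0, "ty": 0, "tz": 0, "twist": -0.15},
    {"gripper": 0.5, "tx": 0, "ty": 0, "tz": 0, "twist": -0.15},
    {"gripper": 0.5, "tx": 0, "ty": 0, "tz": 0, "twist": -0.15},
    {"gripper": 0.5, "tx": 0, "ty": 0, "tz": 0, "twist": -0.15},
    {"gripper": 0.5, "tx": 0, "ty": 0, "tz": 0, "twist": -0.15},
    {"gripper": 0.5, "tx": 0, "ty": 0, "tz": 0, "twist": -0.15},
    {"gripper": 0.5, "tx": 0, "ty": 0, "tz": 0, "twist": -0.15},
  ],
)

```text
time: 16.65
tool_pos: [459.9, 260.3, 112.4]
ee_rot: [0.478, 3.105, 0.0]
ft_force: [0.5, 0.2, 0.3]
finger_gap: 45.9
```

Call:
send_rows(
  deltas=[
    {"gripper": 0.5, "tx": 0, "ty": 0, "tz": 0, "twist": -0.14},
    {"gripper": 0.5, "tx": 0, "ty": 0, "tz": 0, "twist": 0},
    {"gripper": 0.5, "tx": 0, "ty": 0, "tz": 0, "twist": 0},
  ],
)

```text
time: 16.95
tool_pos: [459.9, 260.3, 112.4]
ee_rot: [-0.275, -3.129, -0.0]
ft_force: [-0.2, -0.7, -0.7]
finger_gap: 45.9
```

```bash
python3 st.py 460 259.5 51; python3 look.py w4.png
```

```text
t 16.95 pos [459.86 260.34 112.39] yawjaw 1.395 tilt [-0.0002  0.0002] gap 45.9 f [-0.2 -0.7 -0.7] q [-0.12  0.46 -0.55  1.95  0.32  0.82  0.55]
tool delta cm [-0.03 -0.08  6.14]
[]
[257.7, 220.1] 0.75 [462.  259.4  67. ]
```

View pics/w4.png

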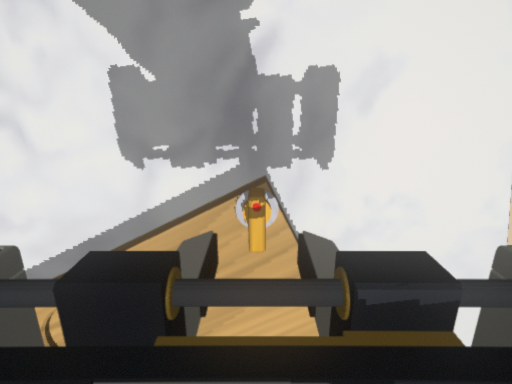

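The wing is aligned between the jaws at (257,220), and its dot is now at the far end, so it did turn about 3.6 rad. The press test leaves about 1.75 mm to go, or about 1.1 rad.

Call:
send_rows(
  deltas=[
    {"gripper": 0.5, "tx": 0, "ty": -0.05, "tz": 3, "twist": 0},
    {"gripper": 0.5, "tx": 0, "ty": 0, "tz": 3, "twist": 0},
    {"gripper": 0.5, "tx": 0, "ty": 0, "tz": 0.1, "twist": 0},
    {"gripper": 0.5, "tx": 0, "ty": 0, "tz": 0, "twist": 0},
    {"gripper": 0, "tx": 0, "ty": 0, "tz": 0, "twist": 0},
    {"gripper": 0, "tx": 0, "ty": 0, "tz": 0, "twist": 0},
    {"gripper": 0, "tx": 0, "ty": 0, "tz": 0, "twist": 0},
    {"gripper": 0, "tx": 0, "ty": 0, "tz": 0, "twist": 0},
    {"gripper": 0, "tx": 0, "ty": 0, "tz": 0, "twist": 0},
  ],
)

```text
time: 18.0
tool_pos: [459.9, 260.2, 51.9]
ee_rot: [0.268, 3.129, 0.0]
ft_force: [0.2, 3.1, 1.7]
finger_gap: 12.2
```

Call:
send_rows(
  deltas=[
    {"gripper": 0, "tx": 0, "ty": 0, "tz": -0.025, "twist": 0.15},
    {"gripper": 0, "tx": 0, "ty": 0, "tz": -0.025, "twist": 0.15},
    {"gripper": 0, "tx": 0, "ty": 0, "tz": -0.025, "twist": 0.15},
    {"gripper": 0, "tx": 0, "ty": 0, "tz": -0.025, "twist": 0.15},
    {"gripper": 0, "tx": 0, "ty": 0, "tz": -0.025, "twist": 0.15},
    {"gripper": 0, "tx": 0, "ty": 0, "tz": -0.025, "twist": 0.15},
    {"gripper": 0, "tx": 0, "ty": 0, "tz": -0.025, "twist": 0.15},
    {"gripper": 0, "tx": 0, "ty": 0, "tz": 0, "twist": 0.05},
    {"gripper": 0, "tx": 0, "ty": 0, "tz": 0, "twist": 0},
    {"gripper": 0, "tx": 0, "ty": 0, "tz": 0, "twist": 0},
  ],
)

```text
time: 19.0
tool_pos: [460.6, 260.9, 53.6]
ee_rot: [1.862, 2.529, 0.003]
ft_force: [3.2, 2.0, -2.1]
finger_gap: 11.9
```

```bash
python3 st.py
```

```text
t 19.0 pos [460.62 260.94  53.6 ] yawjaw 0.302 tilt [0.0018 0.0014] gap 11.9 f [ 3.2  2.  -2.1] q [-0.38  0.51 -0.23  1.98  0.18  0.67 -0.42]
```

Call:
send_rows(
  deltas=[
    {"gripper": 0.5, "tx": 0, "ty": 0, "tz": 0, "twist": 0},
    {"gripper": 0.5, "tx": 0, "ty": 0, "tz": 0, "twist": 0},
    {"gripper": 0.5, "tx": 0, "ty": 0, "tz": -3.0, "twist": 0},
    {"gripper": 0, "tx": 0, "ty": 0, "tz": -2.0, "twist": 0},
    {"gripper": 0, "tx": 2.15, "ty": 1.85, "tz": 0, "twist": 0},
    {"gripper": 0, "tx": 2.15, "ty": 1.85, "tz": 0, "twist": 0},
    {"gripper": 0, "tx": 0, "ty": 0, "tz": 2, "twist": 0},
    {"gripper": 0, "tx": 0, "ty": 0, "tz": 3, "twist": 0},
    {"gripper": 0, "tx": 0, "ty": 0, "tz": 0.5, "twist": 0},
    {"gripper": 0, "tx": 0, "ty": 0, "tz": 0.2, "twist": 0},
    {"gripper": 0, "tx": 0, "ty": 0, "tz": 0, "twist": 0},
  ],
)

```text
time: 20.1
tool_pos: [482.3, 312.2, 46.8]
ee_rot: [-1.865, -2.528, 0.0]
ft_force: [0.2, -0.3, 0.2]
finger_gap: 0.2
```

```bash
python3 st.py
```

```text
t 20.1 pos [482.34 312.16  46.78] yawjaw 0.3 tilt [-0.0001  0.    ] gap 0.2 f [ 0.2 -0.3  0.2] q [-0.44  0.58 -0.23  1.87  0.2   0.71 -0.48]
```

Call:
send_rows(
  deltas=[
    {"gripper": 0, "tx": 0, "ty": 0, "tz": -1.5, "twist": 0},
    {"gripper": 0, "tx": -4.3, "ty": 0, "tz": 0, "twist": 0},
    {"gripper": 0, "tx": -4.3, "ty": 0, "tz": 0, "twist": 0},
    {"gripper": 0, "tx": 0, "ty": 0, "tz": 0, "twist": 0},
    {"gripper": 0, "tx": 0, "ty": 0, "tz": 1.4, "twist": 0},
    {"gripper": 0, "tx": 0, "ty": 0, "tz": 0.15, "twist": 0},
    {"gripper": 0, "tx": 0, "ty": 0, "tz": 0, "twist": 0},
  ],
)

```text
time: 20.8
tool_pos: [506.7, 231.5, 45.6]
ee_rot: [-1.861, -2.53, 0.0]
ft_force: [-0.0, 0.7, 0.2]
finger_gap: 0.4
```

Call:
send_rows(
  deltas=[
    {"gripper": 0, "tx": 0, "ty": 0, "tz": 0.1, "twist": 0},
    {"gripper": 0, "tx": 0, "ty": 0, "tz": 0, "twist": 0},
  ],
)

```text
time: 21.0
tool_pos: [507.3, 231.1, 44.8]
ee_rot: [-1.862, -2.53, -0.0]
ft_force: [-0.0, 0.1, -0.5]
finger_gap: 0.2
```

Call:
send_rows(
  deltas=[
    {"gripper": 0, "tx": 0, "ty": 0, "tz": 0.1, "twist": 0},
    {"gripper": 0, "tx": 0, "ty": 0, "tz": 0, "twist": 0},
  ],
)

```text
time: 21.2
tool_pos: [507.6, 230.9, 44.2]
ee_rot: [-1.863, -2.529, -0.001]
ft_force: [-1.1, 1.0, 3.6]
finger_gap: 0.3
```

Call:
send_rows(
  deltas=[
    {"gripper": 0, "tx": 0, "ty": 0, "tz": 0.1, "twist": 0},
    {"gripper": 0, "tx": 0, "ty": 0, "tz": 0, "twist": 0},
    {"gripper": 0, "tx": 0, "ty": 0, "tz": 0, "twist": 0},
  ],
)

```text
time: 21.5
tool_pos: [507.6, 230.9, 44.0]
ee_rot: [1.864, 2.529, 0.001]
ft_force: [-3.2, -0.8, 11.3]
finger_gap: 0.4
```

```bash
python3 st.py
```

```text
t 21.5 pos [507.65 230.93  44.02] yawjaw 0.301 tilt [0.0004 0.0005] gap 0.4 f [-3.2 -0.8 11.3] q [-0.29  0.56 -0.23  1.91  0.19  0.68 -0.34]
```

Call:
send_rows(
  deltas=[
    {"gripper": 0, "tx": 0, "ty": 0, "tz": -1.5, "twist": 0},
    {"gripper": 0, "tx": -3.86, "ty": 2.54, "tz": 0, "twist": 0},
    {"gripper": 0, "tx": -3.86, "ty": 2.54, "tz": 0, "twist": 0},
    {"gripper": 0, "tx": -3.86, "ty": 2.54, "tz": 0, "twist": 0},
    {"gripper": 0, "tx": -3.86, "ty": 2.54, "tz": 0, "twist": 0},
    {"gripper": 0, "tx": -3.86, "ty": 2.54, "tz": 0, "twist": 0},
    {"gripper": 0, "tx": 0, "ty": 0, "tz": 0, "twist": 0},
    {"gripper": 0, "tx": 0, "ty": 0, "tz": 1.15, "twist": 0},
    {"gripper": 0, "tx": 0, "ty": 0, "tz": 0, "twist": 0},
    {"gripper": 0, "tx": 0, "ty": 0, "tz": 0, "twist": 0},
  ],
)

```text
time: 22.5
tool_pos: [684.3, 85.2, 45.5]
ee_rot: [-1.86, -2.529, 0.001]
ft_force: [-0.4, 0.1, -0.6]
finger_gap: 0.4
```

Call:
send_rows(
  deltas=[
    {"gripper": 0, "tx": 0, "ty": 0, "tz": 0.07, "twist": 0},
    {"gripper": 0, "tx": 0, "ty": 0, "tz": 0, "twist": 0},
  ],
)

```text
time: 22.7
tool_pos: [685.8, 84.3, 45.9]
ee_rot: [-1.862, -2.53, -0.0]
ft_force: [0.8, 0.6, -0.9]
finger_gap: 0.7
```

Call:
send_rows(
  deltas=[
    {"gripper": 0, "tx": 0, "ty": 0, "tz": 0.07, "twist": 0},
    {"gripper": 0, "tx": 0, "ty": 0, "tz": 0, "twist": 0},
  ],
)

```text
time: 22.9
tool_pos: [686.0, 83.4, 45.1]
ee_rot: [1.864, 2.529, 0.0]
ft_force: [0.3, 0.3, 0.4]
finger_gap: 0.3
```

Call:
send_rows(
  deltas=[
    {"gripper": 0, "tx": 0, "ty": 0, "tz": 0.07, "twist": 0},
    {"gripper": 0, "tx": 0, "ty": 0, "tz": 0, "twist": 0},
  ],
)

```text
time: 23.1
tool_pos: [686.0, 83.2, 44.1]
ee_rot: [-1.864, -2.528, 0.0]
ft_force: [-0.1, -0.4, 0.5]
finger_gap: 0.3
```

Call:
send_rows(
  deltas=[
    {"gripper": 0, "tx": 0, "ty": 0, "tz": 0.07, "twist": 0},
    {"gripper": 0, "tx": 0, "ty": 0, "tz": 0, "twist": 0},
  ],
)

```text
time: 23.3
tool_pos: [686.2, 83.2, 43.6]
ee_rot: [1.865, 2.528, 0.0]
ft_force: [-0.1, 0.2, 0.6]
finger_gap: 0.6
```

```bash
python3 st.py
```

```text
t 23.3 pos [686.16  83.17  43.64] yawjaw 0.3 tilt [0.0001 0.    ] gap 0.6 f [-0.1  0.2  0.6] q [-0.02  0.75 -0.21  1.56  0.18  0.86  0.01]
```

Nearly no force yet at 43.6, so I'll step on.

Call:
send_rows(
  deltas=[
    {"gripper": 0, "tx": 0, "ty": 0, "tz": 0.05, "twist": 0},
    {"gripper": 0, "tx": 0, "ty": 0, "tz": 0, "twist": 0},
  ],
)

```text
time: 23.5
tool_pos: [686.2, 83.2, 43.5]
ee_rot: [1.864, 2.528, 0.0]
ft_force: [-1.4, -0.1, 5.1]
finger_gap: 0.3
```

Call:
send_rows(
  deltas=[
    {"gripper": 0, "tx": 0, "ty": 0, "tz": 0.05, "twist": 0},
    {"gripper": 0, "tx": 0, "ty": 0, "tz": 0, "twist": 0},
  ],
)

```text
time: 23.7
tool_pos: [686.3, 83.2, 43.4]
ee_rot: [1.864, 2.528, 0.0]
ft_force: [-3.2, -1.0, 7.5]
finger_gap: 0.6
```

Call:
send_rows(
  deltas=[
    {"gripper": 0, "tx": 0, "ty": 0, "tz": 0.05, "twist": 0},
    {"gripper": 0, "tx": 0, "ty": 0, "tz": 0, "twist": 0},
    {"gripper": 0, "tx": 0, "ty": 0, "tz": 0, "twist": 0},
  ],
)

```text
time: 24.0
tool_pos: [686.3, 83.2, 43.3]
ee_rot: [1.864, 2.528, 0.0]
ft_force: [-3.8, -0.3, 9.8]
finger_gap: 0.8
```

```bash
python3 st.py
```

```text
t 24.0 pos [686.3   83.17  43.32] yawjaw 0.3 tilt [ 0.0005 -0.0002] gap 0.8 f [-3.8 -0.3  9.8] q [-0.02  0.75 -0.21  1.56  0.18  0.85  0.01]
```

Call:
send_rows(
  deltas=[
    {"gripper": 0, "tx": 0, "ty": 0, "tz": -1.5, "twist": 0},
    {"gripper": 0, "tx": 0, "ty": -4.1, "tz": 0, "twist": 0},
    {"gripper": 0, "tx": 0, "ty": -4.1, "tz": 0, "twist": 0},
    {"gripper": 0, "tx": 0, "ty": -4.1, "tz": 0, "twist": 0},
    {"gripper": 0, "tx": 0, "ty": -4.1, "tz": 0, "twist": 0},
    {"gripper": 0, "tx": 0, "ty": 0, "tz": 0, "twist": 0},
    {"gripper": 0, "tx": 0, "ty": 0, "tz": 0, "twist": 0},
    {"gripper": 0, "tx": 0, "ty": 0, "tz": 1.15, "twist": 0},
    {"gripper": 0, "tx": 0, "ty": 0, "tz": 0, "twist": 0},
    {"gripper": 0, "tx": 0, "ty": 0, "tz": 0, "twist": 0},
  ],
)

```text
time: 25.0
tool_pos: [529.8, 35.3, 44.8]
ee_rot: [-1.863, -2.528, 0.0]
ft_force: [-0.4, -0.4, 0.5]
finger_gap: 0.3
```

Call:
send_rows(
  deltas=[
    {"gripper": 0, "tx": 0, "ty": 0, "tz": 0.06, "twist": 0},
    {"gripper": 0, "tx": 0, "ty": 0, "tz": 0, "twist": 0},
  ],
)

```text
time: 25.2
tool_pos: [529.6, 35.0, 44.7]
ee_rot: [-1.864, -2.529, -0.0]
ft_force: [0.1, -0.5, -1.2]
finger_gap: 0.8
```

Call:
send_rows(
  deltas=[
    {"gripper": 0, "tx": 0, "ty": 0, "tz": 0.06, "twist": 0},
    {"gripper": 0, "tx": 0, "ty": 0, "tz": 0, "twist": 0},
  ],
)

```text
time: 25.4
tool_pos: [529.5, 34.8, 44.3]
ee_rot: [1.864, 2.528, 0.0]
ft_force: [-0.3, 0.6, 0.1]
finger_gap: 0.3
```

Call:
send_rows(
  deltas=[
    {"gripper": 0, "tx": 0, "ty": 0, "tz": 0.06, "twist": 0},
    {"gripper": 0, "tx": 0, "ty": 0, "tz": 0, "twist": 0},
  ],
)

```text
time: 25.6
tool_pos: [529.5, 34.8, 44.0]
ee_rot: [1.864, 2.528, 0.0]
ft_force: [-1.0, 0.3, 3.1]
finger_gap: 0.5
```

Call:
send_rows(
  deltas=[
    {"gripper": 0, "tx": 0, "ty": 0, "tz": 0.06, "twist": 0},
    {"gripper": 0, "tx": 0, "ty": 0, "tz": 0, "twist": 0},
    {"gripper": 0, "tx": 0, "ty": 0, "tz": 0, "twist": 0},
  ],
)

```text
time: 25.9
tool_pos: [529.5, 34.7, 43.8]
ee_rot: [1.864, 2.528, 0.0]
ft_force: [-2.4, 1.4, 7.6]
finger_gap: 0.3
```

Call:
send_rows(
  deltas=[
    {"gripper": 0, "tx": 0, "ty": 0, "tz": 0.05, "twist": 0},
    {"gripper": 0, "tx": 0, "ty": 0, "tz": 0, "twist": 0},
    {"gripper": 0, "tx": 0, "ty": 0, "tz": 0, "twist": 0},
  ],
)

```text
time: 26.2
tool_pos: [529.6, 34.7, 43.7]
ee_rot: [1.864, 2.528, 0.0]
ft_force: [-3.1, -1.1, 11.8]
finger_gap: 0.5
```

```bash
python3 st.py
```

```text
t 26.2 pos [529.57  34.72  43.69] yawjaw 0.3 tilt [ 0.0004 -0.0003] gap 0.5 f [-3.1 -1.1 11.8] q [ 0.06  0.53 -0.22  1.98  0.18  0.65  0.03]
```

Call:
send_rows(
  deltas=[
    {"gripper": 0, "tx": 0, "ty": 0, "tz": -1.5, "twist": 0},
    {"gripper": 0, "tx": 3.93, "ty": 2.73, "tz": 0, "twist": 0},
    {"gripper": 0, "tx": 3.93, "ty": 2.73, "tz": 0, "twist": 0},
    {"gripper": 0, "tx": 3.93, "ty": 2.73, "tz": 0, "twist": 0},
    {"gripper": 0, "tx": 3.93, "ty": 2.73, "tz": 0, "twist": 0},
    {"gripper": 0, "tx": 3.93, "ty": 2.73, "tz": 0, "twist": 0},
    {"gripper": 0, "tx": 3.93, "ty": 2.73, "tz": 0, "twist": 0},
    {"gripper": 0, "tx": 0, "ty": 0, "tz": 0, "twist": 0},
    {"gripper": 0, "tx": 0, "ty": 0, "tz": 1.15, "twist": 0},
    {"gripper": 0, "tx": 0, "ty": 0, "tz": 0, "twist": 0},
    {"gripper": 0, "tx": 0, "ty": 0, "tz": 0, "twist": 0},
  ],
)

```text
time: 27.3
tool_pos: [615.9, 305.7, 45.3]
ee_rot: [1.867, 2.526, -0.004]
ft_force: [-0.2, -0.8, -0.3]
finger_gap: 0.6
```

Call:
send_rows(
  deltas=[
    {"gripper": 0, "tx": 0, "ty": 0, "tz": 0.06, "twist": 0},
    {"gripper": 0, "tx": 0, "ty": 0, "tz": 0, "twist": 0},
  ],
)

```text
time: 27.5
tool_pos: [616.5, 307.2, 45.7]
ee_rot: [1.866, 2.527, -0.0]
ft_force: [0.2, -0.1, -0.0]
finger_gap: 0.2
```

Call:
send_rows(
  deltas=[
    {"gripper": 0, "tx": 0, "ty": 0, "tz": 0.06, "twist": 0},
    {"gripper": 0, "tx": 0, "ty": 0, "tz": 0, "twist": 0},
  ],
)

```text
time: 27.7
tool_pos: [616.3, 308.2, 45.0]
ee_rot: [1.865, 2.528, 0.0]
ft_force: [0.9, 0.5, -0.2]
finger_gap: 0.4
```

Call:
send_rows(
  deltas=[
    {"gripper": 0, "tx": 0, "ty": 0, "tz": 0.06, "twist": 0},
    {"gripper": 0, "tx": 0, "ty": 0, "tz": 0, "twist": 0},
  ],
)

```text
time: 27.9
tool_pos: [616.1, 308.5, 44.2]
ee_rot: [-1.864, -2.529, 0.0]
ft_force: [-0.3, 0.2, -0.7]
finger_gap: 0.3
```

Call:
send_rows(
  deltas=[
    {"gripper": 0, "tx": 0, "ty": 0, "tz": 0.06, "twist": 0},
    {"gripper": 0, "tx": 0, "ty": 0, "tz": 0, "twist": 0},
    {"gripper": 0, "tx": 0, "ty": 0, "tz": 0, "twist": 0},
  ],
)

```text
time: 28.2
tool_pos: [616.2, 308.5, 44.0]
ee_rot: [1.864, 2.529, 0.0]
ft_force: [-1.4, -1.0, 4.2]
finger_gap: 0.4
```

```bash
python3 st.py
```

```text
t 28.2 pos [616.18 308.51  44.  ] yawjaw 0.3 tilt [0.0001 0.    ] gap 0.4 f [-1.4 -1.   4.2] q [-0.35  0.74 -0.22  1.56  0.2   0.86 -0.35]
```

Pressed heights are foot 2 at 43.9, foot 4 at 43.8, foot 3 at 43.4 and near foot 1 at 44.1. These lie on one plane to about 0.1 mm, with firm contact everywhere, so the stand is steady. Next I go to the rack.

Call:
send_rows(
  deltas=[
    {"gripper": 0.55, "tx": 0, "ty": 0, "tz": -4.5, "twist": 0},
    {"gripper": 0.55, "tx": 0, "ty": 0, "tz": -4.5, "twist": 0.15},
    {"gripper": 0.55, "tx": 0, "ty": 0, "tz": -4.5, "twist": 0.15},
    {"gripper": 0.55, "tx": 0, "ty": 0, "tz": -4.5, "twist": 0},
    {"gripper": 0.55, "tx": -4.7, "ty": -0.5, "tz": 0, "twist": 0},
    {"gripper": 0.55, "tx": -4.7, "ty": -0.5, "tz": 0, "twist": 0},
    {"gripper": 0.55, "tx": -4.7, "ty": -0.5, "tz": 0, "twist": 0},
    {"gripper": 0.55, "tx": -4.7, "ty": -0.5, "tz": 0, "twist": 0},
    {"gripper": 0.55, "tx": -4.7, "ty": -0.5, "tz": 0, "twist": 0},
    {"gripper": 0.55, "tx": -4.7, "ty": -0.5, "tz": 0, "twist": 0},
    {"gripper": 0.55, "tx": -4.7, "ty": -0.5, "tz": 0, "twist": 0},
    {"gripper": 0.55, "tx": -4.7, "ty": -0.5, "tz": 0, "twist": 0},
  ],
)

```text
time: 29.4
tool_pos: [575.8, -69.4, 223.7]
ee_rot: [2.221, 2.221, 0.001]
ft_force: [0.6, 0.1, 0.5]
finger_gap: 50.2
```

Call:
send_rows(
  deltas=[
    {"gripper": 0.55, "tx": -4.7, "ty": -0.5, "tz": 0, "twist": 0},
    {"gripper": 0.55, "tx": -4.7, "ty": -0.5, "tz": 0, "twist": 0},
    {"gripper": 0.55, "tx": -4.7, "ty": -0.5, "tz": 0, "twist": 0},
    {"gripper": 0.55, "tx": -4.7, "ty": -0.5, "tz": 0, "twist": 0},
    {"gripper": 0.55, "tx": -4.7, "ty": -0.5, "tz": 0, "twist": 0},
    {"gripper": 0.55, "tx": -4.0, "ty": -0.5, "tz": 0, "twist": 0},
    {"gripper": 0.55, "tx": 0, "ty": 0, "tz": 0, "twist": 0},
    {"gripper": 0.55, "tx": 0, "ty": 0, "tz": 0, "twist": 0},
  ],
)

```text
time: 30.2
tool_pos: [545.4, -343.9, 223.1]
ee_rot: [-2.224, -2.218, 0.0]
ft_force: [0.2, 0.7, -0.0]
finger_gap: 50.5
```

```bash
python3 st.py; python3 - <<'E'
from h import *
w,cw=snap('wrist','w5.png')
for n in('tin_0','rack'):
  for d in ctrl.spot_point('wrist',n): print(n,np.round(d['uv']),round(d['confidence'],2),at_z(cw,d['uv'],40 if n!='rack' else 0).round(0))
E
```

```text
t 30.2 pos [ 545.39 -343.91  223.07] yawjaw -0.003 tilt [-0.0006  0.0002] gap 50.5 f [ 0.2  0.7 -0. ] q [ 0.5   0.46  0.03  1.58 -0.01  1.1   0.53]
tin_0 [292. 107.] 0.93 [ 583. -273.   40.]
tin_0 [161. 104.] 0.9 [ 444. -269.   40.]
tin_0 [356. 113.] 0.73 [ 653. -279.   40.]
tin_0 [57. 81.] 0.65 [ 339. -247.   40.]
tin_0 [222. 110.] 0.59 [ 508. -276.   40.]
tin_0 [ 73. 177.] 0.56 [ 337. -350.   40.]
tin_0 [214. 212.] 0.55 [ 495. -392.   40.]
rack [258. 108.] 0.62 [ 548. -275.    0.]
rack [224. 108.] 0.53 [ 507. -276.    0.]
```

View pics/w5.png

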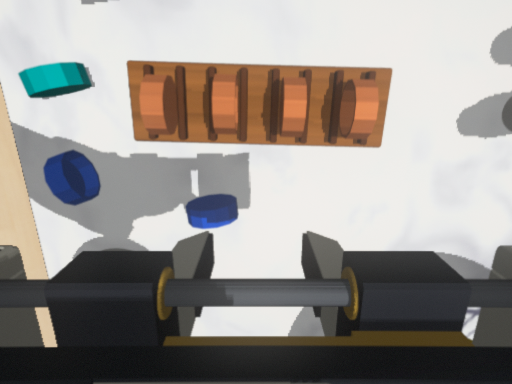

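```bash
python3 - <<'E'
from h import *
cw=ctrl.get_calibration('wrist')
P=np.array([at_z(cw,u,10) for u in((130,62),(390,70),(380,147),(134,140))]);print(P.round(1))
c=P.mean(0); e=(P[1]+P[2]-P[0]-P[3])/2; f=(P[0]+P[1]-P[2]-P[3])/2
yaw=np.arctan2(e[1],e[0]); print(c.round(1),np.linalg.norm(e),np.linalg.norm(f),yaw)
for x in(-105,-35,35,105): print((c+R.from_euler('z',yaw).as_matrix()@[x,0,0]).round(1))
# copper top edges: colour segment
im=cv2.imread('pics/w5.png'); hsv=cv2.cvtColor(im,cv2.COLOR_BGR2HSV)
m=((im[...,2]>150)&(im[...,0]<80)&(im[...,1]>50)&(im[...,1]<130)&(np.arange(384)[:,None]<160)).astype(np.uint8)
n,l,s,ce=cv2.connectedComponentsWithStats(m)
for i in range(1,n):
    if s[i,4]>80: print(s[i],[at_z(cw,(s[i,0]+a*s[i,2],ce[i,1]),70).round(1)[:2].tolist() for a in(0,1)],at_z(cw,ce[i],65).round(1))
E
```

```text
[[ 406.5 -222.7   10. ]
 [ 696.4 -230.2   10. ]
 [ 696.1 -316.3   10. ]
 [ 400.4 -308.7   10. ]]
[ 549.8 -269.5   10. ] 292.8949664348563 86.07536514019088 -0.02575342437107705
[ 444.9 -266.7   10. ]
[ 514.9 -268.5   10. ]
[ 584.8 -270.4   10. ]
[ 654.8 -272.2   10. ]
[148  62  30   6 108] [[445.9, -230.6], [473.9, -230.4]] [ 458.5 -230.1   65. ]
[181  64  29  27 499] [[475.9, -240.4], [503.3, -240.3]] [ 488.2 -240.    65. ]
[ 212   65   30   63 1390] [[504.3, -258.8], [533.2, -258.7]] [ 516.2 -258.7   65. ]
[247  66  27  31 548] [[538.2, -243.5], [563.8, -243.4]] [ 547.7 -243.2   65. ]
[279  67  28  43 702] [[568.6, -247.1], [595.2, -247.0]] [ 582.7 -246.8   65. ]
[ 306   67   84   79 2544] [[595.2, -264.6], [676.4, -264.6]] [ 636.4 -264.7   65. ]
[ 128   68   46   71 1628] [[423.3, -261.5], [467.6, -261.3]] [ 440.5 -261.5   65. ]
[188  94  14  18 184] [[480.8, -265.5], [494.4, -265.5]] [ 485.9 -265.6   65. ]
[245 100  26  44 610] [[535.9, -284.5], [561.6, -284.5]] [ 546.2 -284.9   65. ]
[283 112  23  19 312] [[573.5, -283.5], [596.2, -283.4]] [ 584.2 -283.8   65. ]
[187 119  23  23 386] [[478.1, -291.4], [500.9, -291.3]] [ 487.1 -291.9   65. ]
[159 129  20  12 109] [[449.7, -297.2], [469.7, -297.1]] [ 458.6 -297.8   65. ]
[216 134  25   9 153] [[506.6, -298.6], [531.7, -298.5]] [ 517.5 -299.2   65. ]
[274 135  26   9 139] [[564.9, -300.2], [591.0, -300.1]] [ 576.7 -300.8   65. ]
[335 138  21   8 108] [[626.3, -301.4], [647.3, -301.4]] [ 637.  -302.1   65. ]
```

Rack centre is about (550,-270) with yaw -0.026, so the tins stand near x = 445, 515, 585 and 655. I start with the -x tin, which is open to -x.

Call:
send_rows(
  deltas=[
    {"gripper": 0.55, "tx": 2.5, "ty": -3.37, "tz": 0, "twist": 0.025},
    {"gripper": 0.55, "tx": 2.5, "ty": -3.37, "tz": 0, "twist": 0},
    {"gripper": 0.55, "tx": 2.5, "ty": -3.37, "tz": 0, "twist": 0},
    {"gripper": 0.55, "tx": 0, "ty": 0, "tz": 4.5, "twist": 0},
    {"gripper": 0.55, "tx": 0, "ty": 0, "tz": 4.5, "twist": 0},
    {"gripper": 0.55, "tx": 0, "ty": 0, "tz": 4.0, "twist": 0},
    {"gripper": 0.55, "tx": 0, "ty": 0, "tz": 0, "twist": 0},
    {"gripper": 0.55, "tx": 0, "ty": 0, "tz": 0, "twist": 0},
  ],
  squeeze=15,
)

```text
time: 31.15
tool_pos: [446.7, -264.7, 94.0]
ee_rot: [-2.246, -2.195, 0.0]
ft_force: [0.3, 0.1, 1.1]
finger_gap: 50.6
```

```bash
python3 st.py 444.5 -269.5 35; python3 - <<'E'
from h import *
w,cw=snap('wrist','w6.png')
for d in ctrl.spot_point('wrist','tin_0'): print(np.round(d['uv']),round(d['confidence'],2),at_z(cw,d['uv'],40).round(0))
E
```

```text
t 31.15 pos [ 446.7  -264.68   93.97] yawjaw -0.023 tilt [-0.0009  0.001 ] gap 50.6 f [0.3 0.1 1.1] q [ 0.47  0.42  0.01  1.99 -0.01  0.73  0.47]
tool delta cm [-0.49 -0.2   5.9 ]
[254. 222.] 0.93 [ 445. -272.   40.]
[309. 343.] 0.93 [ 489. -383.   40.]
[104. 188.] 0.91 [ 339. -243.   40.]
[343. 221.] 0.77 [ 511. -272.   40.]
[439. 219.] 0.77 [ 581. -272.   40.]
[172.  46.] 0.64 [ 397. -152.   40.]
```

View pics/w6.png

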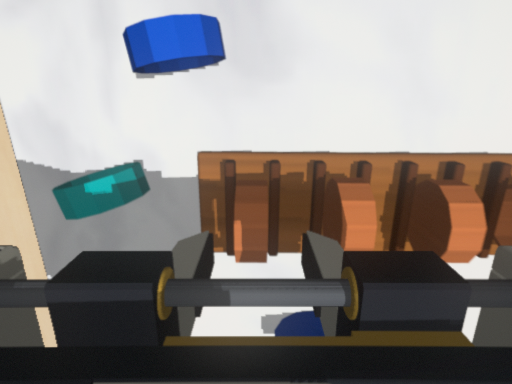

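The tin sits between the fingers at (251,222), about (445,-272), and it is the copper one. I'll grip and lift it.

Call:
send_rows(
  deltas=[
    {"gripper": 0.55, "tx": -0.6, "ty": -0.2, "tz": 0, "twist": 0},
    {"gripper": 0.55, "tx": 0, "ty": 0, "tz": 3.0, "twist": 0},
    {"gripper": 0.55, "tx": 0, "ty": 0, "tz": 2.9, "twist": 0},
    {"gripper": 0.55, "tx": 0, "ty": 0, "tz": 0, "twist": 0},
    {"gripper": 0, "tx": 0, "ty": 0, "tz": 0, "twist": 0},
    {"gripper": 0, "tx": 0, "ty": 0, "tz": 0, "twist": 0},
    {"gripper": 0, "tx": 0, "ty": 0, "tz": 0, "twist": 0},
    {"gripper": 0, "tx": 0, "ty": 0, "tz": 0, "twist": 0},
    {"gripper": 0, "tx": 0, "ty": 0, "tz": -2, "twist": 0},
    {"gripper": 0, "tx": 0, "ty": 0, "tz": -4, "twist": 0},
    {"gripper": 0, "tx": 0, "ty": 0, "tz": -2, "twist": 0},
    {"gripper": 0, "tx": 0, "ty": 0, "tz": 0, "twist": 0},
  ],
  squeeze=15,
)

```text
time: 32.45
tool_pos: [446.7, -273.2, 118.3]
ee_rot: [2.244, 2.189, 0.003]
ft_force: [0.3, 0.7, -1.5]
finger_gap: 21.4
```

```bash
python3 st.py 540 -110 115
```

```text
t 32.45 pos [ 446.7  -273.22  118.31] yawjaw -0.025 tilt [ 0.0062 -0.0033] gap 21.4 f [ 0.3  0.7 -1.5] q [ 0.48  0.38  0.02  1.98 -0.01  0.78  0.48]
tool delta cm [16.55  8.92  0.33]
```

Call:
send_rows(
  deltas=[
    {"gripper": 0, "tx": 4.13, "ty": 2.23, "tz": 0, "twist": 0},
    {"gripper": 0, "tx": 4.13, "ty": 2.23, "tz": 0, "twist": 0},
    {"gripper": 0, "tx": 4.13, "ty": 2.23, "tz": 0, "twist": 0},
    {"gripper": 0, "tx": 4.13, "ty": 2.23, "tz": 0, "twist": 0},
    {"gripper": 0, "tx": 0, "ty": 0, "tz": 4, "twist": 0},
    {"gripper": 0, "tx": 0, "ty": 0, "tz": 4, "twist": 0},
    {"gripper": 0, "tx": 0, "ty": 0, "tz": 0.7, "twist": 0},
    {"gripper": 0, "tx": 0, "ty": 0, "tz": 0, "twist": 0},
    {"gripper": 0, "tx": 0, "ty": 0, "tz": 0, "twist": 0},
  ],
)

```text
time: 33.35
tool_pos: [537.1, -109.2, 27.6]
ee_rot: [-2.249, -2.192, 0.001]
ft_force: [0.3, 0.0, -1.2]
finger_gap: 21.5
```

Call:
send_rows(
  deltas=[
    {"gripper": 0, "tx": 0, "ty": 0, "tz": 0.1, "twist": 0},
    {"gripper": 0, "tx": 0, "ty": 0, "tz": 0.1, "twist": 0},
    {"gripper": 0, "tx": 0, "ty": 0, "tz": 0, "twist": 0},
  ],
)

```text
time: 33.65
tool_pos: [537.6, -109.1, 26.0]
ee_rot: [2.249, 2.193, 0.001]
ft_force: [0.2, -0.0, -0.6]
finger_gap: 21.5
```

```bash
python3 st.py 540 -110 115
```

```text
t 33.65 pos [ 537.63 -109.15   26.04] yawjaw -0.025 tilt [ 0.0006 -0.0001] gap 21.5 f [ 0.2 -0.  -0.6] q [ 0.18  0.57 -0.03  1.95  0.03  0.62  0.1 ]
tool delta cm [-0.08  0.24 -8.9 ]
```

Call:
send_rows(
  deltas=[
    {"gripper": 0, "tx": 0, "ty": 0, "tz": 0.1, "twist": 0},
    {"gripper": 0, "tx": 0, "ty": 0, "tz": 0, "twist": 0},
    {"gripper": 1, "tx": 0, "ty": 0, "tz": 0, "twist": 0},
    {"gripper": 1, "tx": 0, "ty": 0, "tz": 0, "twist": 0},
    {"gripper": 1, "tx": 0, "ty": 0, "tz": 0, "twist": 0},
    {"gripper": 1, "tx": 0, "ty": 0, "tz": 0, "twist": 0},
    {"gripper": 1, "tx": 0, "ty": 0, "tz": 0, "twist": 0},
    {"gripper": 1, "tx": 0, "ty": 0, "tz": -2.5, "twist": 0},
    {"gripper": 1, "tx": 0, "ty": 1.5, "tz": 0, "twist": 0},
    {"gripper": 1, "tx": 0, "ty": 1.5, "tz": 0, "twist": 0},
    {"gripper": 1, "tx": 0, "ty": 0.7, "tz": 0, "twist": 0},
  ],
)

```text
time: 34.75
tool_pos: [576.0, -109.8, 50.1]
ee_rot: [2.248, 2.193, 0.002]
ft_force: [-0.2, -0.4, -0.7]
finger_gap: 88.6
```

Call:
send_rows(
  deltas=[
    {"gripper": 1, "tx": 0, "ty": 0.5, "tz": 0, "twist": 0},
    {"gripper": 1, "tx": 0, "ty": 0.5, "tz": 0, "twist": 0},
    {"gripper": 1, "tx": 0, "ty": 0.5, "tz": 0, "twist": 0},
    {"gripper": 1, "tx": 0, "ty": 0.5, "tz": 0, "twist": 0},
    {"gripper": 1, "tx": 0, "ty": 0.3, "tz": 0, "twist": 0},
    {"gripper": 1, "tx": 0, "ty": 0, "tz": 0, "twist": 0},
    {"gripper": 1, "tx": 0, "ty": 0, "tz": -1.5, "twist": 0},
    {"gripper": 1, "tx": 0, "ty": 0, "tz": -2, "twist": 0},
    {"gripper": 1, "tx": 0, "ty": 0, "tz": 0, "twist": 0},
  ],
)

```text
time: 35.65
tool_pos: [599.8, -110.9, 88.2]
ee_rot: [2.246, 2.19, 0.005]
ft_force: [0.7, -0.5, 0.4]
finger_gap: 92.0
```

```bash
python3 st.py; python3 - <<'E'
from h import *
w,cw=snap('wrist','w7.png')
for d in ctrl.spot_point('wrist','tin_0'): print(np.round(d['uv']),round(d['confidence'],2),at_z(cw,d['uv'],11).round(0))
E
```

```text
t 35.65 pos [ 599.78 -110.89   88.24] yawjaw -0.025 tilt [ 0.0054 -0.0008] gap 92.0 f [ 0.7 -0.5  0.4] q [ 0.16  0.55 -0.03  1.78  0.02  0.81  0.09]
[233. 199.] 0.83 [ 582. -108.   11.]
```

View pics/w7.png

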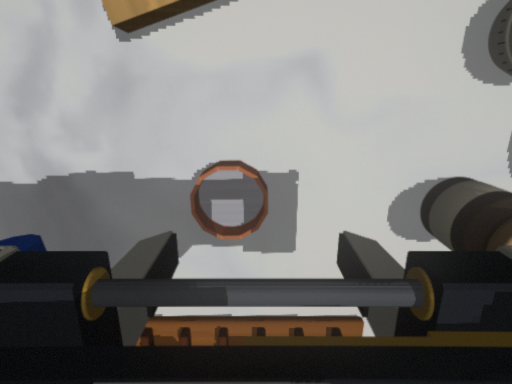

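The tin now lies open side up, centred at (231,200), about (581,-108), where I expected it. I'll grip it across its width.

Call:
send_rows(
  deltas=[
    {"gripper": 1, "tx": 0.2, "ty": -1.9, "tz": 2, "twist": 0},
    {"gripper": 1, "tx": 0, "ty": 0, "tz": 3, "twist": 0},
    {"gripper": 1, "tx": 0, "ty": 0, "tz": 2.3, "twist": 0},
    {"gripper": 1, "tx": 0, "ty": 0, "tz": 0, "twist": 0},
    {"gripper": 1, "tx": 0, "ty": 0, "tz": 0, "twist": 0},
  ],
)

```text
time: 36.25
tool_pos: [577.8, -107.8, 11.2]
ee_rot: [-2.248, -2.193, 0.002]
ft_force: [0.2, -0.1, 1.1]
finger_gap: 91.8
```

```bash
python3 st.py 580.5 -109 13
```

```text
t 36.25 pos [ 577.82 -107.83   11.19] yawjaw -0.025 tilt [-0.0019  0.0003] gap 91.8 f [ 0.2 -0.1  1.1] q [ 0.16  0.65 -0.03  1.85  0.03  0.65  0.09]
tool delta cm [-0.11  0.27 -0.18]
```

Call:
send_rows(
  deltas=[
    {"gripper": 1, "tx": 0, "ty": 0.2, "tz": -0.2, "twist": 0},
    {"gripper": 0.3, "tx": 0, "ty": 0, "tz": 0, "twist": 0},
    {"gripper": 0.3, "tx": 0, "ty": 0, "tz": 0, "twist": 0},
    {"gripper": 0.3, "tx": 0, "ty": 0, "tz": 0, "twist": 0},
    {"gripper": 0.3, "tx": 0, "ty": 0, "tz": 0, "twist": 0},
    {"gripper": 0.3, "tx": 0, "ty": 0, "tz": 0, "twist": 0},
    {"gripper": 0.3, "tx": 0, "ty": 0, "tz": 0, "twist": 0},
  ],
  squeeze=15,
)

```text
time: 36.95
tool_pos: [580.5, -108.0, 13.9]
ee_rot: [-2.249, -2.193, 0.0]
ft_force: [-0.4, -0.3, 3.8]
finger_gap: 60.1
```

Call:
send_rows(
  deltas=[
    {"gripper": 0.3, "tx": 0, "ty": 0, "tz": -2, "twist": 0},
    {"gripper": 0.3, "tx": 0, "ty": 0, "tz": -4, "twist": 0},
    {"gripper": 0.3, "tx": 0, "ty": 0, "tz": -4, "twist": 0},
    {"gripper": 0.3, "tx": 4, "ty": -0.7, "tz": 0, "twist": 0},
    {"gripper": 0.3, "tx": 4, "ty": -0.7, "tz": 0, "twist": 0},
    {"gripper": 0.3, "tx": 4, "ty": -0.7, "tz": 0, "twist": 0},
    {"gripper": 0.3, "tx": 0, "ty": 0, "tz": 0, "twist": 0.15},
    {"gripper": 0.3, "tx": 0, "ty": 0, "tz": 0, "twist": 0.15},
    {"gripper": 0.3, "tx": 0, "ty": 0, "tz": 0, "twist": 0.15},
    {"gripper": 0.3, "tx": 0, "ty": 0, "tz": 0, "twist": 0.01},
    {"gripper": 0.3, "tx": 0, "ty": 0, "tz": 0, "twist": 0},
  ],
)

```text
time: 38.05
tool_pos: [562.4, 12.6, 113.5]
ee_rot: [2.687, 1.628, -0.001]
ft_force: [-0.2, -0.3, -0.7]
finger_gap: 59.9
```

```bash
python3 st.py; python3 look.py w8.png
```

```text
t 38.05 pos [562.41  12.6  113.48] yawjaw -0.481 tilt [-0.0003 -0.0002] gap 59.9 f [-0.2 -0.3 -0.7] q [-0.11  0.45  0.04  1.88 -0.03  0.81 -0.53]
[[291.2, 49.5], [119.0, 44.5], [210.4, 132.8]]
(array([5.74701665e+02, 1.66806383e+02, 2.83880152e-01]), np.float64(0.9921179218996745), [np.int64(1), np.int64(2), np.int64(0)])
```

View pics/w8.png

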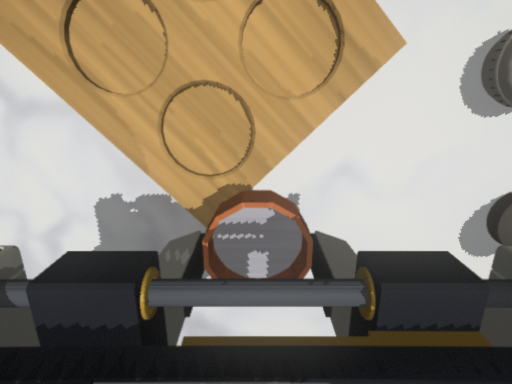

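```bash
python3 - <<'E'
from loc import *
cw=ctrl.get_calibration('wrist'); im=cv2.imread('pics/w8.png')
g=cv2.GaussianBlur(cv2.cvtColor(im,cv2.COLOR_BGR2GRAY),(3,3),0).astype(float)
# refine stand pose: rim circles at z=44 should sit on strong gradients; 
gx=cv2.Sobel(g,cv2.CV_64F,1,0);gy=cv2.Sobel(g,cv2.CV_64F,0,1);mag=cv2.GaussianBlur(np.minimum(np.hypot(gx,gy),120),(5,5),0)
t=np.linspace(0,2*np.pi,90,endpoint=False)
def pts(x):
    A=R.from_euler('z',x[2]).as_matrix()
    L=[np.c_[p[0]+34*np.cos(t),p[1]+34*np.sin(t),0*t+44] for p in P.values()]
    e=np.linspace(0.05,.95,40); 
    L.append(np.c_[-98+196*e,0*e-134,0*e+44]);L.append(np.c_[0*e+98,-134+268*e,0*e+44])
    return np.vstack(L)@A.T+[x[0],x[1],0]
def score(x):
    uv=proj(cw,pts(x)); ok=(uv[:,0]>3)&(uv[:,0]<508)&(uv[:,1]>3)&(uv[:,1]<190)
    return -cv2.remap(mag.astype(np.float32),uv[ok].astype(np.float32)[None],None,cv2.INTER_LINEAR).mean()
from scipy.optimize import differential_evolution
r=differential_evolution(score,[(562,586),(156,182),(.26,.34)],seed=1,maxiter=60,tol=1e-6)
print(r.x,r.fun)
for d in((0,0,0),(2,0,0),(0,2,0),(-2,0,0),(0,-2,0)): print(d,score(r.x+np.array(d)))
A=R.from_euler('z',r.x[2]).as_matrix(); print((A@np.array(list(P.values())).T).T+[r.x[0],r.x[1],0], A@[-82,118,67]+[r.x[0],r.x[1],0])
# held tin top rim z = TCP+9
from h import *
print(at_z(cw,(258,243),113.5+9))
E
sed -n '/gx=/,/r=diff/p' /dev/null
```

```text
[5.76316550e+02 1.69548335e+02 2.90381193e-01] -74.10601043701172
(0, 0, 0) -74.10601
(2, 0, 0) -62.64829
(0, 2, 0) -59.04713
(-2, 0, 0) -62.93167
(0, -2, 0) -62.976303
[[558.98028655  80.87221699  36.        ]
 [639.46361    104.9228853   36.        ]
 [534.92961824 161.35554045  36.        ]
 [615.41294169 185.40620875  36.        ]] [463.96403342 259.13020879  67.        ]
[567.94884076  18.67520034 122.5       ]
```

```bash
python3 - <<'E'
from h import *
cw=ctrl.get_calibration('wrist'); im=cv2.imread('pics/w8.png')
s=ctrl.state(); r=R.from_rotvec(s['ee_rot']).as_matrix()
t=np.linspace(0,2*np.pi,12,endpoint=False)+np.pi/12
for ox in(0,4,8):
  c=s['tool_pos']+r@[ox,0,0]
  uv=proj(cw,np.array([c+r@[31*np.cos(a),31*np.sin(a),-9] for a in t])); print(ox,uv[:,0].min().round(),uv[:,0].max().round(),uv[:,1].min().round())
  for u in uv: cv2.circle(im,tuple(int(v) for v in u),2,[(0,255,0),(255,0,0),(255,0,255)][ox//4],-1)
cv2.imwrite('pics/c8.png',cv2.resize(im[150:300,150:370],None,fx=3,fy=3,interpolation=3))
E
```

```text
0 198.0 311.0 204.0
4 198.0 311.0 197.0
8 197.0 311.0 189.0
```

View pics/c8.png

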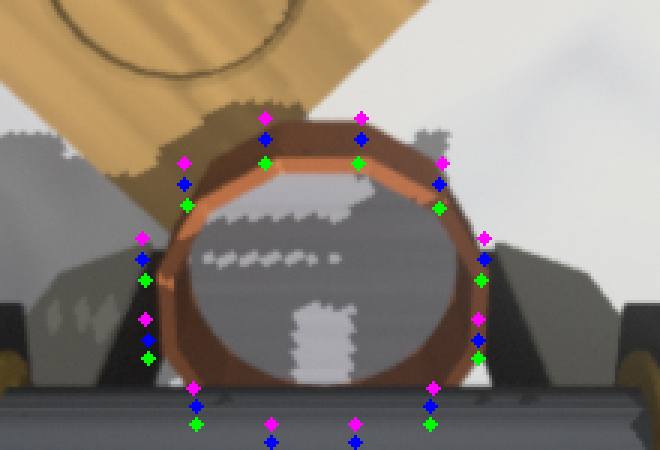

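The held tin's image sits about 2 mm along tool y from where the calibration puts it, so I apply that bias: the target TCP over pocket 0 is about (557,81).

```bash
python3 st.py 557 81 56
```

```text
t 38.2 pos [562.46  12.37 113.55] yawjaw -0.483 tilt [-0.0002  0.0001] gap 59.3 f [-0.2  0.5 -0.8] q [-0.1   0.45  0.04  1.88 -0.03  0.81 -0.53]
tool delta cm [ 5.82 -3.67  5.76]
```

Call:
send_rows(
  deltas=[
    {"gripper": 0.3, "tx": 2.91, "ty": -1.83, "tz": 0, "twist": 0},
    {"gripper": 0.3, "tx": 2.91, "ty": -1.84, "tz": 0, "twist": 0},
    {"gripper": 0.3, "tx": 0, "ty": 0, "tz": 2, "twist": 0},
    {"gripper": 0.3, "tx": 0, "ty": 0, "tz": 2, "twist": 0},
    {"gripper": 0.3, "tx": 0, "ty": 0, "tz": 1, "twist": 0},
    {"gripper": 0.3, "tx": 0, "ty": 0, "tz": 0.5, "twist": 0},
    {"gripper": 0.3, "tx": 0, "ty": 0, "tz": 0, "twist": 0},
  ],
)

```text
time: 38.9
tool_pos: [557.0, 80.6, 58.2]
ee_rot: [-2.69, -1.623, 0.002]
ft_force: [-0.6, 0.0, -1.1]
finger_gap: 59.7
```

Call:
send_rows(
  deltas=[
    {"gripper": 0.3, "tx": 0, "ty": 0, "tz": 0.2, "twist": 0},
    {"gripper": 0.3, "tx": 0, "ty": 0, "tz": 0.1, "twist": 0},
    {"gripper": 0.3, "tx": 0, "ty": 0, "tz": 0, "twist": 0},
  ],
)

```text
time: 39.2
tool_pos: [557.6, 81.0, 56.1]
ee_rot: [2.69, 1.623, 0.001]
ft_force: [0.1, 0.3, -1.5]
finger_gap: 59.8
```

Call:
send_rows(
  deltas=[
    {"gripper": 0.3, "tx": 0, "ty": 0, "tz": 0.2, "twist": 0},
    {"gripper": 0.3, "tx": 0, "ty": 0, "tz": 0.1, "twist": 0},
    {"gripper": 0.3, "tx": 0, "ty": 0, "tz": 0, "twist": 0},
  ],
)

```text
time: 39.5
tool_pos: [557.1, 81.1, 52.6]
ee_rot: [-2.69, -1.623, 0.0]
ft_force: [-0.0, -0.1, -0.9]
finger_gap: 59.7
```

```bash
python3 st.py 557 81 50
```

```text
t 39.5 pos [557.09  81.11  52.56] yawjaw -0.485 tilt [-0.0002  0.    ] gap 59.7 f [-0.  -0.1 -0.9] q [-0.21  0.55  0.03  1.91 -0.02  0.69 -0.66]
tool delta cm [-0.01 -0.    0.26]
```

Call:
send_rows(
  deltas=[
    {"gripper": 0.3, "tx": 0, "ty": 0, "tz": 0.15, "twist": 0},
    {"gripper": 0.3, "tx": 0, "ty": 0, "tz": 0.1, "twist": 0},
    {"gripper": 0.3, "tx": 0, "ty": 0, "tz": 0, "twist": 0},
    {"gripper": 0.85, "tx": 0, "ty": 0, "tz": 0, "twist": 0},
    {"gripper": 0.85, "tx": 0, "ty": 0, "tz": 0, "twist": 0},
    {"gripper": 0.85, "tx": 0, "ty": 0, "tz": 0, "twist": 0},
    {"gripper": 0.85, "tx": 0, "ty": 0, "tz": -2, "twist": 0},
    {"gripper": 0.85, "tx": 0, "ty": 0, "tz": -4, "twist": 0},
    {"gripper": 0.55, "tx": 0, "ty": 0, "tz": -4, "twist": -0.15},
    {"gripper": 0.55, "tx": 0, "ty": 0, "tz": 0, "twist": -0.15},
    {"gripper": 0.55, "tx": 0, "ty": 0, "tz": 0, "twist": -0.16},
  ],
)

```text
out of range; nothing moved
```

Call:
send_rows(
  deltas=[
    {"gripper": 0.55, "tx": -4, "ty": -0.1, "tz": 0, "twist": 0},
    {"gripper": 0.55, "tx": -4, "ty": -0.1, "tz": 0, "twist": 0},
    {"gripper": 0.55, "tx": 0, "ty": 0, "tz": 0, "twist": 0},
    {"gripper": 0.55, "tx": 0, "ty": 0, "tz": 0, "twist": 0},
  ],
)

```text
time: 39.9
tool_pos: [517.2, 7.2, 54.0]
ee_rot: [2.692, 1.616, -0.004]
ft_force: [-7.0, -7.6, 17.7]
finger_gap: 58.7
```

```bash
python3 st.py 513.5 -270.5 120;  python3 look.py w9.png
```

```text
t 39.9 pos [517.16   7.17  53.98] yawjaw -0.489 tilt [-0.0014 -0.0029] gap 58.7 f [-7.  -7.6 17.7] q [-0.09  0.48  0.03  2.02 -0.02  0.64 -0.54]
tool delta cm [-24.7   12.73  -6.52]
[[259.3, 112.2]]
```

View pics/w9.png

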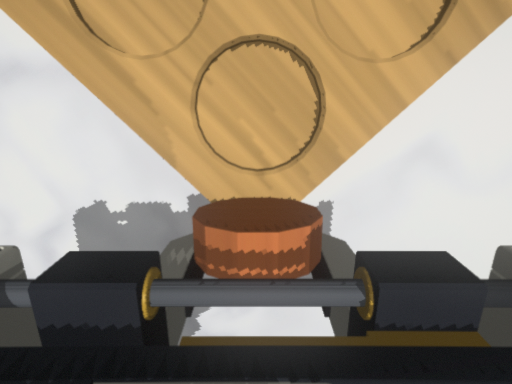

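A mistake: the release call was refused because its 0.16 twist is over the limit, and the call queued behind it dragged the held tin out of the pocket. The tin has pivoted in the grip, with its closed face now toward tool +x, at (258,235). I'll lift straight up and look at where everything stands, with one call at a time at risky points.

Call:
send_rows(
  deltas=[
    {"gripper": 0.3, "tx": 0, "ty": 0, "tz": -3, "twist": 0},
    {"gripper": 0.3, "tx": -2, "ty": 0, "tz": -4, "twist": 0},
    {"gripper": 0.3, "tx": -3, "ty": 0, "tz": -2, "twist": 0},
    {"gripper": 0.3, "tx": 0, "ty": 0, "tz": 0, "twist": 0},
    {"gripper": 0.3, "tx": 0, "ty": 0, "tz": 0, "twist": 0},
  ],
)

```text
time: 40.55
tool_pos: [495.0, -33.6, 143.3]
ee_rot: [2.691, 1.62, 0.002]
ft_force: [0.1, 0.2, -0.1]
finger_gap: 58.4
```

```bash
cat > edge.py <<'E'
from loc import *
from scipy.optimize import differential_evolution
t=np.linspace(0,2*np.pi,90,endpoint=False)
def pts(x):
    A=R.from_euler('z',x[2]).as_matrix()
    L=[np.c_[p[0]+34*np.cos(t),p[1]+34*np.sin(t),0*t+44] for p in P.values()]
    e=np.linspace(0.05,.95,40)
    L+=[np.c_[-98+196*e,0*e-134,0*e+44],np.c_[0*e+98,-134+268*e,0*e+44],np.c_[0*e-98,-134+268*e,0*e+44]]
    return np.vstack(L)@A.T+[x[0],x[1],0]
def fit(im,cw,c0,rng=(25,25,.15),rmax=190):
    g=cv2.GaussianBlur(cv2.cvtColor(im,cv2.COLOR_BGR2GRAY),(3,3),0).astype(float)
    mag=cv2.GaussianBlur(np.minimum(np.hypot(cv2.Sobel(g,cv2.CV_64F,1,0),cv2.Sobel(g,cv2.CV_64F,0,1)),120),(5,5),0).astype(np.float32)
    def score(x):
        uv=proj(cw,pts(x)); ok=(uv[:,0]>3)&(uv[:,0]<508)&(uv[:,1]>3)&(uv[:,1]<rmax)
        return -cv2.remap(mag,uv[ok].astype(np.float32)[None],None,cv2.INTER_LINEAR).mean() if ok.sum()>60 else 0
    r=differential_evolution(score,[(c-d,c+d) for c,d in zip(c0,rng)],seed=1,maxiter=80,tol=1e-6)
    return r.x,r.fun
def pockets(x):
    A=R.from_euler('z',x[2]).as_matrix(); return np.array(list(P.values()))@A.T+[x[0],x[1],0]
E
python3 st.py; python3 - <<'E'
from edge import *
w,cw=snap('wrist','w10.png'); x,f=fit(w,cw,(574,167,.29)); print(x,f,pockets(x).round(1).tolist())
cv2.imwrite('pics/w10.png',w)
E
```

```text
t 40.55 pos [494.98 -33.59 143.25] yawjaw -0.487 tilt [0.0013 0.    ] gap 58.4 f [ 0.1  0.2 -0.1] q [-0.03  0.3   0.05  2.02 -0.02  0.82 -0.45]
[5.72563961e+02 1.62499761e+02 2.84519193e-01] -68.11170196533203 [[554.7, 73.9, 36.0], [635.3, 97.5, 36.0], [531.1, 154.5, 36.0], [611.8, 178.1, 36.0]]
```

View pics/w10.png

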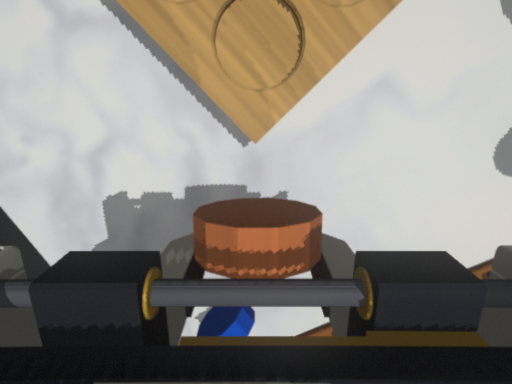

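The tin is still held on edge, with the closed face toward tool +x. The stand slid about 7 mm, and the new fit puts it near (572.6,162.5). I'll stand the tin on free counter and topple it properly.

Call:
send_rows(
  deltas=[
    {"gripper": 0.3, "tx": 0, "ty": 0, "tz": 0, "twist": -0.15},
    {"gripper": 0.3, "tx": 0, "ty": 0, "tz": 0, "twist": -0.15},
    {"gripper": 0.3, "tx": 0, "ty": 0, "tz": 0, "twist": -0.15},
    {"gripper": 0.3, "tx": -4, "ty": 2.2, "tz": 0, "twist": 0},
    {"gripper": 0.3, "tx": -4, "ty": 2.2, "tz": 0, "twist": 0},
    {"gripper": 0.3, "tx": -3.6, "ty": 2.2, "tz": 0, "twist": 0},
    {"gripper": 0.3, "tx": 0, "ty": 0, "tz": 4, "twist": 0},
    {"gripper": 0.3, "tx": 0, "ty": 0, "tz": 4, "twist": 0},
    {"gripper": 0.3, "tx": 0, "ty": 0, "tz": 2.5, "twist": 0},
    {"gripper": 0.3, "tx": 0, "ty": 0, "tz": 0, "twist": 0},
    {"gripper": 0.3, "tx": 0, "ty": 0, "tz": 0, "twist": 0},
  ],
)

```text
time: 41.7
tool_pos: [556.4, -150.1, 36.7]
ee_rot: [-2.257, -2.182, 0.002]
ft_force: [0.7, 0.4, 0.1]
finger_gap: 58.5
```

```bash
python3 st.py
```

```text
t 41.7 pos [ 556.37 -150.06   36.68] yawjaw -0.034 tilt [-0.0023  0.001 ] gap 58.5 f [0.7 0.4 0.1] q [ 0.21  0.59  0.01  1.87 -0.01  0.68  0.19]
```

Call:
send_rows(
  deltas=[
    {"gripper": 0.3, "tx": 0, "ty": 0, "tz": 0.3, "twist": 0},
    {"gripper": 0.3, "tx": 0, "ty": 0, "tz": 0.1, "twist": 0},
    {"gripper": 0.3, "tx": 0, "ty": 0, "tz": 0, "twist": 0},
  ],
)

```text
time: 42.0
tool_pos: [557.6, -151.3, 34.8]
ee_rot: [2.259, 2.181, 0.002]
ft_force: [0.4, 0.1, -0.5]
finger_gap: 58.1
```

Call:
send_rows(
  deltas=[
    {"gripper": 0.3, "tx": 0, "ty": 0, "tz": 0.2, "twist": 0},
    {"gripper": 0.3, "tx": 0, "ty": 0, "tz": 0, "twist": 0},
  ],
)

```text
time: 42.2
tool_pos: [556.9, -151.3, 32.0]
ee_rot: [2.26, 2.182, 0.001]
ft_force: [-0.5, -0.7, 0.0]
finger_gap: 58.8
```

Call:
send_rows(
  deltas=[
    {"gripper": 0.3, "tx": 0, "ty": 0, "tz": 0.2, "twist": 0},
    {"gripper": 0.3, "tx": 0, "ty": 0, "tz": 0, "twist": 0},
  ],
)

```text
time: 42.4
tool_pos: [556.6, -151.2, 29.5]
ee_rot: [-2.26, -2.182, 0.0]
ft_force: [-0.7, 0.1, -0.2]
finger_gap: 58.2
```

```bash
python3 st.py
```

```text
t 42.4 pos [ 556.57 -151.24   29.5 ] yawjaw -0.035 tilt [-0.0003  0.0001] gap 58.2 f [-0.7  0.1 -0.2] q [ 0.21  0.6   0.01  1.88 -0.01  0.66  0.19]
```

Call:
send_rows(
  deltas=[
    {"gripper": 0.3, "tx": 0, "ty": 0, "tz": 0.2, "twist": 0},
    {"gripper": 0.3, "tx": 0, "ty": 0, "tz": 0, "twist": 0},
  ],
)

```text
time: 42.6
tool_pos: [556.5, -151.2, 27.3]
ee_rot: [-2.26, -2.182, 0.0]
ft_force: [-0.3, 0.1, -1.4]
finger_gap: 58.1
```

Call:
send_rows(
  deltas=[
    {"gripper": 0.3, "tx": 0, "ty": 0, "tz": 0.2, "twist": 0},
    {"gripper": 0.3, "tx": 0, "ty": 0, "tz": 0, "twist": 0},
  ],
)

```text
time: 42.8
tool_pos: [556.6, -151.2, 25.4]
ee_rot: [-2.26, -2.182, 0.0]
ft_force: [0.3, 0.8, -0.7]
finger_gap: 58.5
```

Call:
send_rows(
  deltas=[
    {"gripper": 0.3, "tx": 0, "ty": 0, "tz": 0.2, "twist": 0},
    {"gripper": 0.3, "tx": 0, "ty": 0, "tz": 0, "twist": 0},
  ],
)

```text
time: 43.0
tool_pos: [556.6, -151.2, 23.4]
ee_rot: [-2.26, -2.182, 0.0]
ft_force: [-0.1, -0.7, -0.6]
finger_gap: 58.2
```

```bash
python3 st.py
```

```text
t 43.0 pos [ 556.58 -151.19   23.39] yawjaw -0.035 tilt [-0.0004  0.0001] gap 58.2 f [-0.1 -0.7 -0.6] q [ 0.21  0.61  0.01  1.88 -0.01  0.65  0.19]
```

Call:
send_rows(
  deltas=[
    {"gripper": 0.3, "tx": 0, "ty": 0, "tz": 0.2, "twist": 0},
    {"gripper": 0.3, "tx": 0, "ty": 0, "tz": 0, "twist": 0},
  ],
)

```text
time: 43.2
tool_pos: [556.6, -151.2, 21.4]
ee_rot: [-2.26, -2.182, 0.0]
ft_force: [-1.0, 0.2, -1.2]
finger_gap: 58.1
```

Call:
send_rows(
  deltas=[
    {"gripper": 0.3, "tx": 0, "ty": 0, "tz": 0.2, "twist": 0},
    {"gripper": 0.3, "tx": 0, "ty": 0, "tz": 0, "twist": 0},
  ],
)

```text
time: 43.4
tool_pos: [556.6, -151.2, 19.4]
ee_rot: [-2.26, -2.182, 0.0]
ft_force: [-0.4, -0.9, -0.1]
finger_gap: 58.5
```

Call:
send_rows(
  deltas=[
    {"gripper": 0.3, "tx": 0, "ty": 0, "tz": 0.2, "twist": 0},
    {"gripper": 0.3, "tx": 0, "ty": 0, "tz": 0, "twist": 0},
  ],
)

```text
time: 43.6
tool_pos: [556.6, -151.2, 17.4]
ee_rot: [-2.26, -2.182, 0.0]
ft_force: [-0.9, -0.8, -0.8]
finger_gap: 58.6
```

```bash
python3 st.py
```

```text
t 43.6 pos [ 556.58 -151.17   17.41] yawjaw -0.035 tilt [-0.0004  0.0001] gap 58.6 f [-0.9 -0.8 -0.8] q [ 0.21  0.62  0.01  1.88 -0.01  0.64  0.19]
```

```bash
python3 - <<'E'
from h import *
out=[]
for cam in('scene','side'):
    w,c=snap(cam); u=proj(c,[[560,-150,25]])[0].astype(int); 
    cr=w[max(0,u[1]-45):u[1]+35,u[0]-55:u[0]+55]; out.append(cv2.resize(cr,(770,560) if 0 else (550,400),interpolation=3)[:300])
w,c=snap('wrist'); 
out=[cv2.resize(o,(400,300)) for o in out]
wr=cv2.resize(w[170:310,120:400],(800,300),interpolation=3) if 0 else cv2.resize(w[170:300,150:370],(508,300),interpolation=3)
cv2.imwrite('pics/t1.png',np.vstack([np.hstack(out),np.hstack([wr,np.zeros((300,292,3),np.uint8)])]))
E
```

```text
(no output)
```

View pics/t1.png

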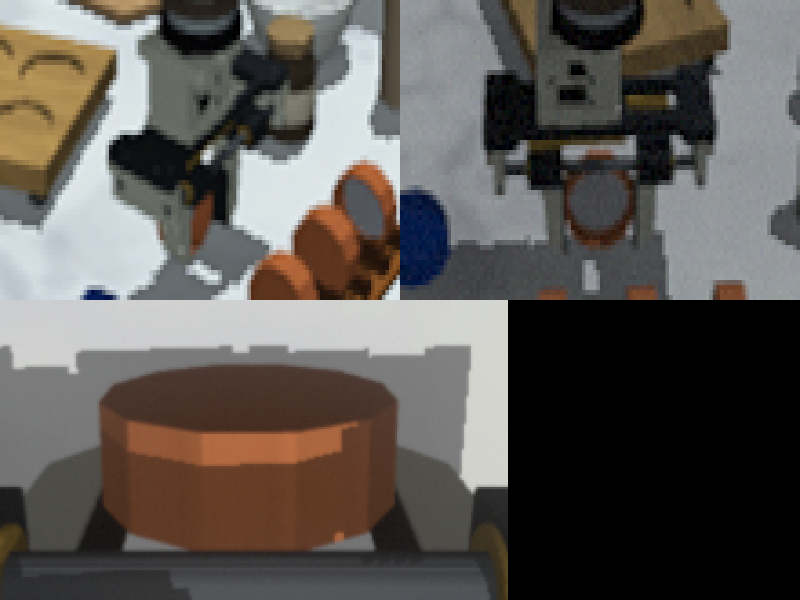

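The crops confirm it: the tin is on edge, open side toward -y and closed face toward +y, and it sits high in the fingers with its bottom near tip level. I'll go on down.

Call:
send_rows(
  deltas=[
    {"gripper": 0.3, "tx": 0, "ty": 0, "tz": 0.6, "twist": 0},
    {"gripper": 0.3, "tx": 0, "ty": 0, "tz": 0, "twist": 0},
  ],
)

```text
time: 43.95
tool_pos: [557.1, -151.5, 11.4]
ee_rot: [2.26, 2.182, 0.0]
ft_force: [0.7, -0.3, 1.4]
finger_gap: 58.3
```

Call:
send_rows(
  deltas=[
    {"gripper": 0.3, "tx": 0, "ty": 0, "tz": 0.3, "twist": 0},
    {"gripper": 0.3, "tx": 0, "ty": 0, "tz": 0, "twist": 0},
  ],
)

```text
time: 44.15
tool_pos: [557.2, -153.4, 9.6]
ee_rot: [2.26, 2.179, -0.001]
ft_force: [-1.6, -3.4, 8.5]
finger_gap: 58.8
```

Call:
send_rows(
  deltas=[
    {"gripper": 0.3, "tx": 0, "ty": 0, "tz": 0.2, "twist": 0},
    {"gripper": 0.3, "tx": 0, "ty": 0, "tz": 0, "twist": 0},
  ],
)

```text
time: 44.35
tool_pos: [557.2, -154.0, 8.3]
ee_rot: [2.26, 2.178, -0.001]
ft_force: [-3.8, -4.1, 13.8]
finger_gap: 59.0
```

```bash
python3 st.py
```

```text
t 44.35 pos [ 557.18 -153.95    8.29] yawjaw -0.037 tilt [ 0.0013 -0.0026] gap 59.0 f [-3.8 -4.1 13.8] q [ 0.21  0.64  0.01  1.88 -0.01  0.62  0.19]
```

Call:
send_rows(
  deltas=[
    {"gripper": 0.3, "tx": 0, "ty": 0, "tz": -0.3, "twist": 0},
    {"gripper": 0.3, "tx": 0, "ty": 0, "tz": 0, "twist": 0},
    {"gripper": 0.9, "tx": 0, "ty": 0, "tz": 0, "twist": 0},
    {"gripper": 0.9, "tx": 0, "ty": 0, "tz": 0, "twist": 0},
    {"gripper": 0.9, "tx": 0, "ty": 0, "tz": 0, "twist": 0},
    {"gripper": 0.9, "tx": 0, "ty": 0, "tz": 0, "twist": 0},
    {"gripper": 0.9, "tx": 0, "ty": 0, "tz": -4, "twist": 0},
    {"gripper": 0.9, "tx": 0, "ty": 0, "tz": -5, "twist": 0},
    {"gripper": 0.9, "tx": 0, "ty": 0, "tz": 0, "twist": 0},
  ],
)

```text
time: 45.25
tool_pos: [561.8, -152.5, 106.1]
ee_rot: [2.253, 2.175, 0.01]
ft_force: [1.6, -0.6, 1.2]
finger_gap: 82.5
```

```bash
python3 st.py; python3 - <<'E'
from h import *
for cam in('scene','side','wrist'):
  w,c=snap(cam,'z_%s.png'%cam)
  for fn in(ctrl.spot_point,ctrl.boxes_of):
    print(cam,fn.__name__,[(np.round(d['uv']).tolist(),round(d['confidence'],2),at_z(c,d['uv'],z).round(0)[:2].tolist()) for z in (30,) for d in fn(cam,'tin_0') if np.linalg.norm(at_z(c,d['uv'],20)[:2]-[557,-130])<90])
E
```

```text
t 45.25 pos [ 561.82 -152.45  106.08] yawjaw -0.035 tilt [ 0.0113 -0.0025] gap 82.5 f [ 1.6 -0.6  1.2] q [ 0.21  0.49  0.01  1.85 -0.01  0.8   0.19]
scene call [([257.0, 203.0], 0.71, [548.0, -143.0])]
scene call [([256.0, 201.0], 0.58, [558.0, -133.0])]
side call []
side call [([250.0, 212.0], 0.59, [557.0, -140.0])]
wrist call [([260.0, 187.0], 0.92, [559.0, -135.0])]
wrist call [([260.0, 188.0], 0.9, [559.0, -136.0])]
```

```bash
cat > blob.py <<'E'
from h import *
def copper(im,c,rmax=260,z=11):
    h=cv2.cvtColor(im,cv2.COLOR_BGR2HSV); m=((h[...,0]<14)&(h[...,1]>110)&(h[...,2]>40)).astype(np.uint8); m[rmax:]=0
    n,l,s,ce=cv2.connectedComponentsWithStats(m)
    for i in range(1,n):
        x,y,w,hh,a=s[i]
        if a>150:
            print('box',x,y,w,hh,'area',a,'fill',round(a/(w*hh),2),'world',at_z(c,(x+w/2,y+hh/2),z).round(1)[:2],'bgr mid',im[min(y+hh//2,383),x+w//2],'size mm',np.round(at_z(c,(x+w,y),z)-at_z(c,(x,y+hh),z),0)[:2])
E
python3 - <<'E'
from blob import *
im=cv2.imread('pics/z_wrist.png'); c=ctrl.get_calibration('wrist'); copper(im,c)
E
```

```text
box 220 176 79 37 area 2090 fill 0.72 world [ 558.9 -147.4] bgr mid [ 49  65 100] size mm [67. 30.]
```

The blob is 79x37 px and dark, so the tin stands on edge at about (559,-147). I'll push it over from the -y side with closed fingers.

Call:
send_rows(
  deltas=[
    {"gripper": 0, "tx": -2.2, "ty": -0.2, "tz": 0, "twist": 0},
    {"gripper": 0, "tx": -2.2, "ty": 0, "tz": 0, "twist": 0},
    {"gripper": 0, "tx": 0, "ty": 0, "tz": 0, "twist": 0},
    {"gripper": 0, "tx": 0, "ty": 0, "tz": 0, "twist": 0},
    {"gripper": 0, "tx": 0, "ty": 0, "tz": 0, "twist": 0},
    {"gripper": 0, "tx": 0, "ty": 0, "tz": 0, "twist": 0},
    {"gripper": 0, "tx": 0, "ty": 0, "tz": 3, "twist": 0},
    {"gripper": 0, "tx": 0, "ty": 0, "tz": 2.7, "twist": 0},
    {"gripper": 0, "tx": 0, "ty": 0, "tz": 0, "twist": 0},
  ],
)

```text
time: 46.6
tool_pos: [550.3, -193.0, 39.3]
ee_rot: [-2.254, -2.179, 0.005]
ft_force: [-0.1, 0.4, -0.7]
finger_gap: 15.0
```

```bash
python3 st.py
```

```text
t 46.6 pos [ 550.28 -193.05   39.34] yawjaw -0.034 tilt [-0.0066  0.0025] gap 15.0 f [-0.1  0.4 -0.7] q [ 0.28  0.6   0.02  1.85 -0.01  0.7   0.27]
```

Call:
send_rows(
  deltas=[
    {"gripper": 0, "tx": 1, "ty": 0.4, "tz": -0.6, "twist": 0},
    {"gripper": 0, "tx": 1, "ty": 0, "tz": 0, "twist": 0},
    {"gripper": 0, "tx": 0.5, "ty": 0, "tz": 0, "twist": 0},
    {"gripper": 0, "tx": 0.5, "ty": 0, "tz": 0, "twist": 0},
    {"gripper": 0, "tx": 0.5, "ty": 0, "tz": 0, "twist": 0},
    {"gripper": 0, "tx": 0.5, "ty": 0, "tz": 0, "twist": 0},
    {"gripper": 0, "tx": 0.5, "ty": 0, "tz": 0, "twist": 0},
    {"gripper": 0, "tx": 0.5, "ty": 0, "tz": 0, "twist": 0},
    {"gripper": 0, "tx": 0.5, "ty": 0, "tz": 0, "twist": 0},
    {"gripper": 0, "tx": 0.4, "ty": 0, "tz": 0, "twist": 0},
    {"gripper": 0, "tx": 0, "ty": 0, "tz": 0, "twist": 0},
  ],
)

```text
time: 47.7
tool_pos: [559.3, -135.3, 48.6]
ee_rot: [-2.258, -2.183, -0.0]
ft_force: [-0.6, 0.1, -0.8]
finger_gap: 0.4
```

Call:
send_rows(
  deltas=[
    {"gripper": 1, "tx": 0, "ty": 0, "tz": -3, "twist": 0},
    {"gripper": 1, "tx": 0, "ty": 0, "tz": -2, "twist": 0},
    {"gripper": 1, "tx": 0, "ty": 0, "tz": 0, "twist": 0},
    {"gripper": 1, "tx": 0, "ty": 0, "tz": 0, "twist": 0},
  ],
)

```text
time: 48.1
tool_pos: [559.5, -136.6, 99.0]
ee_rot: [2.26, 2.181, 0.001]
ft_force: [-0.0, 0.3, -0.4]
finger_gap: 27.7
```

```bash
python3 st.py; python3 - <<'E'
from blob import *
w,c=snap('wrist','z2.png'); copper(w,c)
print([(np.round(d['uv']).tolist(),round(d['confidence'],2),at_z(c,d['uv'],11).round(0)[:2].tolist()) for d in ctrl.spot_point('wrist','tin_0')])
E
```

```text
t 48.1 pos [ 559.52 -136.61   98.97] yawjaw -0.035 tilt [ 0.001  -0.0003] gap 27.7 f [-0.   0.3 -0.4] q [ 0.18  0.49  0.02  1.85 -0.01  0.79  0.17]
box 215 107 77 77 area 925 fill 0.16 world [559.3 -92. ] bgr mid [174 169 170] size mm [64. 59.]
[([53.0, 228.0], 0.79, [383.0, -157.0]), ([252.0, 145.0], 0.72, [558.0, -92.0])]
```

The tin is flat and open up: a 77x77 px ring with silvery middle, at (559,-92). I'll grip it.

Call:
send_rows(
  deltas=[
    {"gripper": 1, "tx": 2.25, "ty": 0, "tz": 0, "twist": 0},
    {"gripper": 1, "tx": 2.25, "ty": 0, "tz": 0, "twist": 0},
    {"gripper": 1, "tx": 0, "ty": 0, "tz": 0, "twist": 0},
    {"gripper": 1, "tx": 0, "ty": 0, "tz": 0, "twist": 0},
    {"gripper": 1, "tx": 0, "ty": 0, "tz": 4, "twist": 0},
    {"gripper": 1, "tx": 0, "ty": 0, "tz": 4, "twist": 0},
    {"gripper": 1, "tx": 0, "ty": 0, "tz": 0.4, "twist": 0},
    {"gripper": 1, "tx": 0, "ty": 0, "tz": 0, "twist": 0},
    {"gripper": 1, "tx": 0, "ty": 0, "tz": 0, "twist": 0},
  ],
)

```text
time: 49.1
tool_pos: [562.0, -92.3, 16.0]
ee_rot: [2.26, 2.18, 0.002]
ft_force: [0.3, -0.3, 0.8]
finger_gap: 91.5
```

```bash
python3 st.py 558 -91.5 13.5
```

```text
t 49.1 pos [561.98 -92.26  16.04] yawjaw -0.036 tilt [ 0.0019 -0.0006] gap 91.5 f [ 0.3 -0.3  0.8] q [ 0.11  0.61  0.01  1.9  -0.01  0.63  0.08]
tool delta cm [ 0.06 -0.4   0.25]
```

Call:
send_rows(
  deltas=[
    {"gripper": 1, "tx": 0, "ty": -0.2, "tz": 0.1, "twist": 0},
    {"gripper": 1, "tx": 0, "ty": 0, "tz": 0, "twist": 0},
    {"gripper": 0.3, "tx": 0, "ty": 0, "tz": 0, "twist": 0},
    {"gripper": 0.3, "tx": 0, "ty": 0, "tz": 0, "twist": 0},
    {"gripper": 0.3, "tx": 0, "ty": 0, "tz": 0, "twist": 0},
    {"gripper": 0.3, "tx": 0, "ty": 0, "tz": 0, "twist": 0},
    {"gripper": 0.3, "tx": 0, "ty": 0, "tz": 0, "twist": 0},
    {"gripper": 0.3, "tx": 0, "ty": 0, "tz": 0, "twist": 0},
  ],
  squeeze=15,
)

```text
time: 49.9
tool_pos: [558.8, -91.2, 13.7]
ee_rot: [-2.26, -2.182, 0.0]
ft_force: [-0.1, -0.2, 0.9]
finger_gap: 59.8
```

Call:
send_rows(
  deltas=[
    {"gripper": 0.3, "tx": 0, "ty": 0, "tz": -2, "twist": 0},
    {"gripper": 0.3, "tx": 0, "ty": 0, "tz": -4, "twist": 0},
    {"gripper": 0.3, "tx": 0, "ty": 0, "tz": -4, "twist": 0},
    {"gripper": 0.3, "tx": 3.5, "ty": 0, "tz": 0, "twist": 0},
    {"gripper": 0.3, "tx": 3.5, "ty": 0, "tz": 0, "twist": 0},
    {"gripper": 0.3, "tx": 3, "ty": 0, "tz": 0, "twist": 0},
    {"gripper": 0.3, "tx": 0, "ty": 0, "tz": 0, "twist": 0.15},
    {"gripper": 0.3, "tx": 0, "ty": 0, "tz": 0, "twist": 0.15},
    {"gripper": 0.3, "tx": 0, "ty": 0, "tz": 0, "twist": 0.15},
    {"gripper": 0.3, "tx": 0, "ty": 0, "tz": 0, "twist": 0},
    {"gripper": 0.3, "tx": 0, "ty": 0, "tz": 0, "twist": 0},
  ],
)

```text
time: 51.0
tool_pos: [562.2, 8.8, 113.5]
ee_rot: [-2.686, -1.629, 0.001]
ft_force: [-0.1, -0.3, -0.1]
finger_gap: 59.7
```

```bash
cat > rel.py <<'E'
# stand pose by edges + held-tin offset -> TCP target for a pocket, and tool delta
from edge import *
from blob import copper
import sys
k=int(sys.argv[1]); x0=[float(a) for a in sys.argv[2].split(',')]
s=ctrl.state(); r=R.from_rotvec(s['ee_rot']).as_matrix()
w,c=snap('wrist','rel_%d.png'%int(s['time']*100))
copper(w,c,285)
x,f=fit(w,c,x0); pk=pockets(x)
T=pk[k].copy(); T-=r@[1.4,1.9,0]; T[2]=56
print('stand',x.round(3),round(f,1),'pocket',pk[k].round(1),'TCP target',T.round(1),'tool delta',(r.T@(T-s['tool_pos'])/10).round(2))
E
python3 st.py; python3 rel.py 0 572.6,162.5,.285
```

```text
t 51.0 pos [562.16   8.77 113.5 ] yawjaw -0.481 tilt [-0.0004 -0.0002] gap 59.7 f [-0.1 -0.3 -0.1] q [-0.13  0.45  0.09  1.88 -0.05  0.81 -0.5 ]
box 202 191 111 88 area 2793 fill 0.29 world [545.1 -27.4] bgr mid [102  99 100] size mm [133.  32.]
stand [5.73512e+02 1.62460e+02 2.86000e-01] -75.8 pocket [555.8  73.9  36. ] TCP target [553.5  73.5  56. ] tool delta [ 5.34 -3.76  5.75]
```

Call:
send_rows(
  deltas=[
    {"gripper": 0.3, "tx": 2.67, "ty": -1.86, "tz": 0, "twist": 0},
    {"gripper": 0.3, "tx": 2.68, "ty": -1.86, "tz": 0, "twist": 0},
    {"gripper": 0.3, "tx": 0, "ty": 0, "tz": 2, "twist": 0},
    {"gripper": 0.3, "tx": 0, "ty": 0, "tz": 2, "twist": 0},
    {"gripper": 0.3, "tx": 0, "ty": 0, "tz": 1, "twist": 0},
    {"gripper": 0.3, "tx": 0, "ty": 0, "tz": 0.5, "twist": 0},
    {"gripper": 0.3, "tx": 0, "ty": 0, "tz": 0.3, "twist": 0},
    {"gripper": 0.3, "tx": 0, "ty": 0, "tz": 0.3, "twist": 0},
    {"gripper": 0.3, "tx": 0, "ty": 0, "tz": 0, "twist": 0},
    {"gripper": 0.3, "tx": 0, "ty": 0, "tz": 0, "twist": 0},
  ],
)

```text
time: 52.05
tool_pos: [554.8, 73.3, 53.2]
ee_rot: [2.69, 1.623, 0.001]
ft_force: [-0.2, -0.1, -0.2]
finger_gap: 59.3
```

```bash
python3 st.py 553.5 73.5 50
```

```text
t 52.05 pos [554.82  73.29  53.16] yawjaw -0.485 tilt [0.0009 0.0002] gap 59.3 f [-0.2 -0.1 -0.2] q [-0.23  0.54  0.07  1.92 -0.05  0.69 -0.62]
tool delta cm [-0.04 -0.13  0.32]
```

In the pocket without force. Next the last 2.5 mm, release and retreat.

Call:
send_rows(
  deltas=[
    {"gripper": 0.3, "tx": 0, "ty": 0, "tz": 0.15, "twist": 0},
    {"gripper": 0.3, "tx": 0, "ty": 0, "tz": 0.1, "twist": 0},
    {"gripper": 0.3, "tx": 0, "ty": 0, "tz": 0, "twist": 0},
    {"gripper": 0.85, "tx": 0, "ty": 0, "tz": 0, "twist": 0},
    {"gripper": 0.85, "tx": 0, "ty": 0, "tz": 0, "twist": 0},
    {"gripper": 0.85, "tx": 0, "ty": 0, "tz": 0, "twist": 0},
    {"gripper": 0.85, "tx": 0, "ty": 0, "tz": 0, "twist": 0},
    {"gripper": 0.85, "tx": 0, "ty": 0, "tz": -2, "twist": 0},
    {"gripper": 0.85, "tx": 0, "ty": 0, "tz": -4, "twist": 0},
    {"gripper": 0.85, "tx": -2, "ty": 0, "tz": -3, "twist": 0},
    {"gripper": 0.85, "tx": -3, "ty": 0, "tz": 0, "twist": 0},
    {"gripper": 0.85, "tx": -3, "ty": 0, "tz": 0, "twist": 0},
  ],
)

```text
time: 53.25
tool_pos: [517.8, 2.3, 141.7]
ee_rot: [2.688, 1.624, 0.005]
ft_force: [-0.4, -1.9, -0.7]
finger_gap: 77.7
```

```bash
python3 st.py 513.5 -270.5 120; python3 rel.py 1 573,162,.286
```

```text
t 53.25 pos [517.81   2.3  141.68] yawjaw -0.484 tilt [0.0033 0.0004] gap 77.7 f [-0.4 -1.9 -0.7] q [-0.14  0.34  0.1   1.97 -0.05  0.83 -0.5 ]
tool delta cm [-24.35  12.3    2.16]
box 216 60 80 86 area 1405 fill 0.2 world [554.2  70.1] bgr mid [159 155 156] size mm [98. 32.]
stand [5.68402e+02 1.57974e+02 2.92000e-01] -40.7 pocket [631.7  93.5  36. ] TCP target [629.3  93.1  56. ] tool delta [13.21  5.63  8.61]
```

Tin 1 is in pocket 0 with its silvery floor up. Next is tin 2, near (514,-271), open to +x.

Call:
send_rows(
  deltas=[
    {"gripper": 0.55, "tx": 0, "ty": 0, "tz": 0, "twist": -0.15},
    {"gripper": 0.55, "tx": 0, "ty": 0, "tz": 0, "twist": -0.15},
    {"gripper": 0.55, "tx": 0, "ty": 0, "tz": 0, "twist": -0.15},
    {"gripper": 0.55, "tx": -4.5, "ty": 0.1, "tz": 0, "twist": 0},
    {"gripper": 0.55, "tx": -4.5, "ty": 0.1, "tz": 0, "twist": 0},
    {"gripper": 0.55, "tx": -4.5, "ty": 0.1, "tz": 0, "twist": 0},
    {"gripper": 0.55, "tx": -4.5, "ty": 0.1, "tz": 0, "twist": 0},
    {"gripper": 0.55, "tx": -4.5, "ty": 0.1, "tz": 0, "twist": 0},
    {"gripper": 0.55, "tx": -4.5, "ty": 0.1, "tz": 0, "twist": 0},
    {"gripper": 0.55, "tx": 0, "ty": 0, "tz": 4, "twist": 0},
    {"gripper": 0.55, "tx": 0, "ty": 0, "tz": 0, "twist": 0},
    {"gripper": 0.55, "tx": 0, "ty": 0, "tz": 0, "twist": 0},
  ],
)

```text
time: 54.5
tool_pos: [512.9, -266.3, 99.4]
ee_rot: [-2.257, -2.181, 0.001]
ft_force: [0.6, -0.5, 0.9]
finger_gap: 50.4
```

```bash
python3 st.py 514 -270.5 35; python3 - <<'E'
from h import *
w,c=snap('wrist','z3.png')
print([(np.round(d['uv']).tolist(),round(d['confidence'],2),at_z(c,d['uv'],40).round(0)[:2].tolist()) for d in ctrl.spot_point('wrist','tin_0')])
E
```

```text
t 54.5 pos [ 512.88 -266.3    99.42] yawjaw -0.035 tilt [-0.0025  0.0019] gap 50.4 f [ 0.6 -0.5  0.9] q [ 0.36  0.5   0.1   1.85 -0.07  0.8   0.45]
tool delta cm [-0.43  0.14  6.44]
[([241.0, 340.0], 0.98, [496.0, -386.0]), ([442.0, 218.0], 0.96, [653.0, -277.0]), ([256.0, 216.0], 0.88, [513.0, -271.0]), ([349.0, 216.0], 0.68, [583.0, -273.0]), ([76.0, 49.0], 0.67, [402.0, -152.0]), ([53.0, 309.0], 0.67, [341.0, -348.0]), ([17.0, 188.0], 0.6, [339.0, -243.0])]
```

Call:
send_rows(
  deltas=[
    {"gripper": 0.55, "tx": -0.4, "ty": 0, "tz": 0, "twist": 0},
    {"gripper": 0.55, "tx": 0, "ty": 0, "tz": 3.2, "twist": 0},
    {"gripper": 0.55, "tx": 0, "ty": 0, "tz": 3.1, "twist": 0},
    {"gripper": 0.55, "tx": 0, "ty": 0, "tz": 0, "twist": 0},
    {"gripper": 0, "tx": 0, "ty": 0, "tz": 0, "twist": 0},
    {"gripper": 0, "tx": 0, "ty": 0, "tz": 0, "twist": 0},
    {"gripper": 0, "tx": 0, "ty": 0, "tz": 0, "twist": 0},
    {"gripper": 0, "tx": 0, "ty": 0, "tz": 0, "twist": 0},
    {"gripper": 0, "tx": 0, "ty": 0, "tz": 0, "twist": 0},
  ],
  squeeze=15,
)

```text
time: 55.5
tool_pos: [514.1, -271.9, 38.4]
ee_rot: [2.259, 2.181, 0.001]
ft_force: [-1.3, 0.3, 6.8]
finger_gap: 21.6
```

```bash
python3 st.py
```

```text
t 55.5 pos [ 514.09 -271.9    38.43] yawjaw -0.035 tilt [ 0.0014 -0.0007] gap 21.6 f [-1.3  0.3  6.8] q [ 0.37  0.59  0.09  1.87 -0.08  0.68  0.47]
```

Call:
send_rows(
  deltas=[
    {"gripper": 0, "tx": 0, "ty": 0, "tz": -2, "twist": 0},
    {"gripper": 0, "tx": 0, "ty": 0, "tz": -4, "twist": 0},
    {"gripper": 0, "tx": 0, "ty": 0, "tz": -2, "twist": 0},
    {"gripper": 0, "tx": 4.1, "ty": 2.03, "tz": 0, "twist": 0},
    {"gripper": 0, "tx": 4.1, "ty": 2.03, "tz": 0, "twist": 0},
    {"gripper": 0, "tx": 4.1, "ty": 2.03, "tz": 0, "twist": 0},
    {"gripper": 0, "tx": 4.1, "ty": 2.03, "tz": 0, "twist": 0},
    {"gripper": 0, "tx": 0, "ty": 0, "tz": 4, "twist": 0},
    {"gripper": 0, "tx": 0, "ty": 0, "tz": 3.9, "twist": 0},
    {"gripper": 0, "tx": 0, "ty": 0, "tz": 0.3, "twist": 0},
    {"gripper": 0, "tx": 0, "ty": 0, "tz": 0, "twist": 0},
    {"gripper": 0, "tx": 0, "ty": 0, "tz": 0, "twist": 0},
  ],
)

```text
time: 56.7
tool_pos: [601.8, -111.3, 37.1]
ee_rot: [2.259, 2.18, 0.002]
ft_force: [0.0, -0.2, -0.8]
finger_gap: 21.4
```

```bash
python3 st.py
```

```text
t 56.7 pos [ 601.76 -111.28   37.06] yawjaw -0.036 tilt [ 0.0027 -0.0006] gap 21.4 f [ 0.  -0.2 -0.8] q [ 0.09  0.63  0.06  1.79 -0.05  0.72  0.15]
```

Call:
send_rows(
  deltas=[
    {"gripper": 0, "tx": 0, "ty": 0, "tz": 0.4, "twist": 0},
    {"gripper": 0, "tx": 0, "ty": 0, "tz": 0.1, "twist": 0},
    {"gripper": 0, "tx": 0, "ty": 0, "tz": 0, "twist": 0},
  ],
)

```text
time: 57.0
tool_pos: [600.8, -110.6, 31.0]
ee_rot: [2.26, 2.181, 0.001]
ft_force: [0.3, -0.8, -0.1]
finger_gap: 21.9
```

Call:
send_rows(
  deltas=[
    {"gripper": 0, "tx": 0, "ty": 0, "tz": 0.1, "twist": 0},
    {"gripper": 0, "tx": 0, "ty": 0, "tz": 0.1, "twist": 0},
    {"gripper": 0, "tx": 0, "ty": 0, "tz": 0, "twist": 0},
  ],
)

```text
time: 57.3
tool_pos: [600.7, -110.5, 28.5]
ee_rot: [2.26, 2.182, 0.001]
ft_force: [-0.8, 0.3, 2.3]
finger_gap: 21.5
```

```bash
python3 st.py
```

```text
t 57.3 pos [ 600.67 -110.46   28.51] yawjaw -0.035 tilt [ 0.0005 -0.    ] gap 21.5 f [-0.8  0.3  2.3] q [ 0.09  0.65  0.06  1.79 -0.05  0.71  0.15]
```

Contact. I'll open, then push toward -x, which is the closed face.

Call:
send_rows(
  deltas=[
    {"gripper": 1, "tx": 0, "ty": 0, "tz": 0, "twist": 0},
    {"gripper": 1, "tx": 0, "ty": 0, "tz": 0, "twist": 0},
    {"gripper": 1, "tx": 0, "ty": 0, "tz": 0, "twist": 0},
    {"gripper": 1, "tx": 0, "ty": 0, "tz": 0, "twist": 0},
    {"gripper": 1, "tx": 0, "ty": 0, "tz": 0, "twist": 0},
    {"gripper": 1, "tx": 0, "ty": 0, "tz": -2.2, "twist": 0},
    {"gripper": 1, "tx": 0, "ty": 0, "tz": 0, "twist": 0},
    {"gripper": 1, "tx": 0, "ty": -1.5, "tz": 0, "twist": 0},
    {"gripper": 1, "tx": 0, "ty": -1.5, "tz": 0, "twist": 0},
    {"gripper": 1, "tx": 0, "ty": -0.7, "tz": 0, "twist": 0},
  ],
)

```text
time: 58.3
tool_pos: [561.9, -109.1, 49.6]
ee_rot: [-2.259, -2.181, 0.001]
ft_force: [-0.0, -0.4, -0.2]
finger_gap: 91.2
```

Call:
send_rows(
  deltas=[
    {"gripper": 1, "tx": 0, "ty": -0.5, "tz": 0, "twist": 0},
    {"gripper": 1, "tx": 0, "ty": -0.5, "tz": 0, "twist": 0},
    {"gripper": 1, "tx": 0, "ty": -0.5, "tz": 0, "twist": 0},
    {"gripper": 1, "tx": 0, "ty": -0.5, "tz": 0, "twist": 0},
    {"gripper": 1, "tx": 0, "ty": -0.3, "tz": 0, "twist": 0},
    {"gripper": 1, "tx": 0, "ty": 0, "tz": 0, "twist": 0},
    {"gripper": 1, "tx": 0, "ty": 0, "tz": -1.5, "twist": 0},
    {"gripper": 1, "tx": 0, "ty": 0, "tz": -2, "twist": 0},
    {"gripper": 1, "tx": 0, "ty": 0, "tz": 0, "twist": 0},
  ],
)

```text
time: 59.2
tool_pos: [543.2, -108.8, 88.5]
ee_rot: [2.257, 2.179, 0.006]
ft_force: [0.6, 0.7, 0.3]
finger_gap: 92.1
```

```bash
cat > flat.py <<'E'
from blob import *
s=ctrl.state(); r=R.from_rotvec(s['ee_rot']).as_matrix()
w,c=snap('wrist','flat.png'); copper(w,c,250,22)
print([(np.round(d['uv']).tolist(),round(d['confidence'],2),at_z(c,d['uv'],11).round(0)[:2].tolist()) for d in ctrl.spot_point('wrist','tin_0')])
E
python3 st.py; python3 flat.py
```

```text
t 59.2 pos [ 543.24 -108.79   88.54] yawjaw -0.035 tilt [ 0.0059 -0.0008] gap 92.1 f [0.6 0.7 0.3] q [ 0.1   0.47  0.07  1.92 -0.04  0.74  0.15]
box 239 166 77 73 area 779 fill 0.14 world [ 560.5 -105.5] bgr mid [91 89 90] size mm [60. 57.]
[([274.0, 201.0], 0.66, [559.0, -108.0])]
```

Call:
send_rows(
  deltas=[
    {"gripper": 1, "tx": 0.1, "ty": 1.5, "tz": 0, "twist": 0},
    {"gripper": 1, "tx": 0, "ty": 0, "tz": 4, "twist": 0},
    {"gripper": 1, "tx": 0, "ty": 0, "tz": 3.1, "twist": 0},
    {"gripper": 1, "tx": 0, "ty": 0, "tz": 0, "twist": 0},
    {"gripper": 1, "tx": 0, "ty": 0, "tz": 0, "twist": 0},
    {"gripper": 1, "tx": 0, "ty": 0, "tz": 0, "twist": 0},
  ],
)

```text
time: 59.9
tool_pos: [556.5, -108.1, 15.5]
ee_rot: [2.259, 2.181, 0.002]
ft_force: [0.1, -0.4, 0.4]
finger_gap: 91.5
```

```bash
python3 st.py 559 -107 13.7
```

```text
t 59.9 pos [ 556.55 -108.09   15.47] yawjaw -0.035 tilt [ 0.002  -0.0003] gap 91.5 f [ 0.1 -0.4  0.4] q [ 0.1   0.61  0.06  1.91 -0.06  0.62  0.16]
tool delta cm [0.12 0.24 0.18]
```

Call:
send_rows(
  deltas=[
    {"gripper": 1, "tx": 0.1, "ty": 0.2, "tz": 0.15, "twist": 0},
    {"gripper": 1, "tx": 0, "ty": 0, "tz": 0, "twist": 0},
    {"gripper": 0.3, "tx": 0, "ty": 0, "tz": 0, "twist": 0},
    {"gripper": 0.3, "tx": 0, "ty": 0, "tz": 0, "twist": 0},
    {"gripper": 0.3, "tx": 0, "ty": 0, "tz": 0, "twist": 0},
    {"gripper": 0.3, "tx": 0, "ty": 0, "tz": 0, "twist": 0},
    {"gripper": 0.3, "tx": 0, "ty": 0, "tz": 0, "twist": 0},
    {"gripper": 0.3, "tx": 0, "ty": 0, "tz": 0, "twist": 0},
  ],
  squeeze=15,
)

```text
time: 60.7
tool_pos: [557.5, -106.9, 12.7]
ee_rot: [2.26, 2.182, 0.0]
ft_force: [0.0, -0.6, 0.7]
finger_gap: 59.7
```

Call:
send_rows(
  deltas=[
    {"gripper": 0.3, "tx": 0, "ty": 0, "tz": -2, "twist": 0},
    {"gripper": 0.3, "tx": 0, "ty": 0, "tz": -4, "twist": 0},
    {"gripper": 0.3, "tx": 0, "ty": 0, "tz": -4, "twist": 0},
    {"gripper": 0.3, "tx": 3.8, "ty": 0.8, "tz": 0, "twist": 0},
    {"gripper": 0.3, "tx": 3.8, "ty": 0.8, "tz": 0, "twist": 0},
    {"gripper": 0.3, "tx": 3.8, "ty": 0.8, "tz": 0, "twist": 0},
    {"gripper": 0.3, "tx": 0, "ty": 0, "tz": 0, "twist": 0.15},
    {"gripper": 0.3, "tx": 0, "ty": 0, "tz": 0, "twist": 0.15},
    {"gripper": 0.3, "tx": 0, "ty": 0, "tz": 0, "twist": 0.15},
    {"gripper": 0.3, "tx": 0, "ty": 0, "tz": 0, "twist": 0},
    {"gripper": 0.3, "tx": 0, "ty": 0, "tz": 0, "twist": 0},
  ],
)

```text
time: 61.8
tool_pos: [585.2, 6.3, 112.5]
ee_rot: [-2.686, -1.629, 0.001]
ft_force: [-0.7, -0.1, -1.0]
finger_gap: 59.9
```

```bash
sed -i 's/def pts(x):/OCC=[]\ndef pts(x):/; s/for p in P.values()\]$/for i,p in enumerate(P.values()) if i not in OCC]/' edge.py; grep -n "enumerate" edge.py; sed -i 's/^x,f=fit/import edge\nedge.OCC=[int(a) for a in sys.argv[3:]]\nx,f=fit/' rel.py
python3 st.py; python3 rel.py 1 573.5,162.5,.286 0; python3 - <<'E'
from loc import *
c=ctrl.get_calibration('wrist')
print([(np.round(d['uv'],1).tolist(),round(d['confidence'],2),at_z(c,d['uv'],36).round(1)[:2].tolist()) for d in ctrl.spot_point('wrist','pocket_0')])
E
```

```text
7:    L=[np.c_[p[0]+34*np.cos(t),p[1]+34*np.sin(t),0*t+44] for i,p in enumerate(P.values()) if i not in OCC]
t 61.8 pos [585.19   6.27 112.46] yawjaw -0.481 tilt [-0.0005 -0.0002] gap 59.9 f [-0.7 -0.1 -1. ] q [-0.17  0.49  0.15  1.83 -0.1   0.83 -0.46]
box 126 70 95 93 area 2436 fill 0.28 world [556.6  96.4] bgr mid [170 164 166] size mm [109.  27.]
box 201 193 112 86 area 2638 fill 0.27 world [567.5 -30.2] bgr mid [101  98 100] size mm [132.  30.]
stand [5.83445e+02 1.81276e+02 2.93000e-01] -69.6 pocket [646.8 116.8  36. ] TCP target [644.5 116.5  56. ] tool delta [12.52  0.16  5.64]
[([257.0, 33.2], 0.98, [643.4, 114.9]), ([82.3, 26.1], 0.64, [540.7, 172.9])]
```

The stand has been knocked by about 21 mm, to (583.4,181.3). I'll look again from closer before placing.

Call:
send_rows(
  deltas=[
    {"gripper": 0.3, "tx": 3, "ty": 0, "tz": 0, "twist": 0},
    {"gripper": 0.3, "tx": 3, "ty": 0, "tz": 0, "twist": 0},
    {"gripper": 0.3, "tx": 0, "ty": 0, "tz": 0, "twist": 0},
    {"gripper": 0.3, "tx": 0, "ty": 0, "tz": 0, "twist": 0},
    {"gripper": 0.3, "tx": 0, "ty": 0, "tz": 0, "twist": 0},
  ],
)

```text
time: 62.4
tool_pos: [612.9, 57.9, 112.5]
ee_rot: [2.69, 1.622, -0.002]
ft_force: [0.7, -0.7, -0.6]
finger_gap: 59.8
```

```bash
python3 st.py; python3 rel.py 1 583,181,.293 0; python3 - <<'E'
from loc import *
c=ctrl.get_calibration('wrist')
print([(np.round(d['uv'],1).tolist(),round(d['confidence'],2),at_z(c,d['uv'],36).round(1)[:2].tolist()) for d in ctrl.spot_point('wrist','pocket_0')])
E
```

```text
t 62.4 pos [612.94  57.87 112.46] yawjaw -0.485 tilt [-0.0007 -0.0008] gap 59.8 f [ 0.7 -0.7 -0.6] q [-0.25  0.54  0.14  1.75 -0.1   0.86 -0.55]
box 136 155 177 124 area 5022 fill 0.23 world [577.8  51.9] bgr mid [ 73 119 196] size mm [202.  30.]
stand [5.83907e+02 1.81830e+02 2.89000e-01] -74.6 pocket [647.  117.1  36. ] TCP target [644.6 116.8  56. ] tool delta [6.69 0.06 5.64]
[([174.7, 25.0], 0.82, [624.7, 196.2]), ([97.0, 117.2], 0.81, [541.4, 171.8]), ([257.3, 120.8], 0.64, [644.7, 114.5])]
```

Call:
send_rows(
  deltas=[
    {"gripper": 0.3, "tx": 3.3, "ty": 0, "tz": 0, "twist": 0},
    {"gripper": 0.3, "tx": 3.3, "ty": 0, "tz": 0, "twist": 0},
    {"gripper": 0.3, "tx": 0, "ty": 0, "tz": 2, "twist": 0},
    {"gripper": 0.3, "tx": 0, "ty": 0, "tz": 2, "twist": 0},
    {"gripper": 0.3, "tx": 0, "ty": 0, "tz": 1, "twist": 0},
    {"gripper": 0.3, "tx": 0, "ty": 0, "tz": 0.5, "twist": 0},
    {"gripper": 0.3, "tx": 0, "ty": 0, "tz": 0.3, "twist": 0},
    {"gripper": 0.3, "tx": 0, "ty": 0, "tz": 0.2, "twist": 0},
    {"gripper": 0.3, "tx": 0, "ty": 0, "tz": 0, "twist": 0},
    {"gripper": 0.3, "tx": 0, "ty": 0, "tz": 0, "twist": 0},
  ],
)

```text
time: 63.5
tool_pos: [644.7, 117.7, 53.4]
ee_rot: [2.69, 1.623, 0.002]
ft_force: [-0.2, -0.0, -0.4]
finger_gap: 59.8
```

```bash
python3 st.py 644.6 116.8 49
```

```text
t 63.5 pos [644.68 117.71  53.38] yawjaw -0.485 tilt [0.0011 0.0003] gap 59.8 f [-0.2 -0.  -0.4] q [-0.31  0.67  0.12  1.67 -0.11  0.81 -0.62]
tool delta cm [-0.08  0.04  0.44]
```

Call:
send_rows(
  deltas=[
    {"gripper": 0.3, "tx": 0, "ty": 0, "tz": 0.2, "twist": 0},
    {"gripper": 0.3, "tx": 0, "ty": 0, "tz": 0.15, "twist": 0},
    {"gripper": 0.3, "tx": 0, "ty": 0, "tz": 0, "twist": 0},
    {"gripper": 0.85, "tx": 0, "ty": 0, "tz": 0, "twist": 0},
    {"gripper": 0.85, "tx": 0, "ty": 0, "tz": 0, "twist": 0},
    {"gripper": 0.85, "tx": 0, "ty": 0, "tz": 0, "twist": 0},
    {"gripper": 0.85, "tx": 0, "ty": 0, "tz": 0, "twist": 0},
    {"gripper": 0.85, "tx": 0, "ty": 0, "tz": -2, "twist": 0},
    {"gripper": 0.85, "tx": 0, "ty": 0, "tz": -4, "twist": 0},
    {"gripper": 0.85, "tx": -2, "ty": 0, "tz": -3, "twist": 0},
    {"gripper": 0.85, "tx": -3, "ty": 0, "tz": 0, "twist": 0},
    {"gripper": 0.85, "tx": -3, "ty": 0, "tz": 0, "twist": 0},
  ],
)

```text
time: 64.7
tool_pos: [607.6, 46.7, 140.9]
ee_rot: [2.688, 1.624, 0.005]
ft_force: [0.2, -0.6, -0.0]
finger_gap: 77.9
```

```bash
python3 st.py 584 -271 100; python3 rel.py 3 583.9,181.8,.289 0 1
```

```text
t 64.7 pos [607.64  46.71 140.9 ] yawjaw -0.484 tilt [0.0034 0.0006] gap 77.9 f [ 0.2 -0.6 -0. ] q [-0.24  0.49  0.15  1.75 -0.09  0.91 -0.53]
tool delta cm [-29.23  12.67   4.06]
box 216 61 80 85 area 1447 fill 0.21 world [643.9 114.2] bgr mid [170 165 168] size mm [98. 31.]
box 147 139 77 75 area 1408 fill 0.24 world [552.4  86.2] bgr mid [165 161 163] size mm [105.  29.]
stand [5.83358e+02 1.79668e+02 2.97000e-01] -45.5 pocket [622.4 195.8  36. ] TCP target [620.  195.4  56. ] tool delta [13.72 -5.84  8.5 ]
```

Call:
send_rows(
  deltas=[
    {"gripper": 0.55, "tx": 0, "ty": 0, "tz": 0, "twist": -0.15},
    {"gripper": 0.55, "tx": 0, "ty": 0, "tz": 0, "twist": -0.15},
    {"gripper": 0.55, "tx": 0, "ty": 0, "tz": 0, "twist": -0.15},
    {"gripper": 0.55, "tx": -4.5, "ty": -0.18, "tz": 0, "twist": 0},
    {"gripper": 0.55, "tx": -4.5, "ty": -0.18, "tz": 0, "twist": 0},
    {"gripper": 0.55, "tx": -4.5, "ty": -0.18, "tz": 0, "twist": 0},
    {"gripper": 0.55, "tx": -4.5, "ty": -0.18, "tz": 0, "twist": 0},
    {"gripper": 0.55, "tx": -4.5, "ty": -0.18, "tz": 0, "twist": 0},
    {"gripper": 0.55, "tx": -4.5, "ty": -0.18, "tz": 0, "twist": 0},
    {"gripper": 0.55, "tx": -4.5, "ty": -0.18, "tz": 0, "twist": 0},
    {"gripper": 0.55, "tx": 0, "ty": 0, "tz": 4, "twist": 0},
    {"gripper": 0.55, "tx": 0, "ty": 0, "tz": 0, "twist": 0},
  ],
)

```text
time: 65.95
tool_pos: [579.0, -268.3, 94.6]
ee_rot: [-2.259, -2.173, 0.006]
ft_force: [-1.3, 1.7, -1.3]
finger_gap: 50.6
```

```bash
python3 - <<'E'
from h import *
w,c=snap('wrist','z4.png')
print([(np.round(d['uv']).tolist(),round(d['confidence'],2),at_z(c,d['uv'],40).round(0)[:2].tolist()) for d in ctrl.spot_point('wrist','tin_0')])
E
python3 st.py 583.5 -271.5 36
```

```text
[([355.0, 222.0], 0.87, [652.0, -278.0])]
t 66.05 pos [ 582.68 -266.16   98.36] yawjaw -0.034 tilt [-0.0023  0.0019] gap 50.5 f [0.3 0.3 0.4] q [ 0.31  0.59  0.11  1.69 -0.08  0.87  0.41]
tool delta cm [-0.54  0.11  6.24]
```

Call:
send_rows(
  deltas=[
    {"gripper": 0.55, "tx": -0.5, "ty": 0.05, "tz": 0, "twist": 0},
    {"gripper": 0.55, "tx": 0, "ty": 0, "tz": 3.2, "twist": 0},
    {"gripper": 0.55, "tx": 0, "ty": 0, "tz": 3.0, "twist": 0},
    {"gripper": 0.55, "tx": 0, "ty": 0, "tz": 0, "twist": 0},
    {"gripper": 0, "tx": 0, "ty": 0, "tz": 0, "twist": 0},
    {"gripper": 0, "tx": 0, "ty": 0, "tz": 0, "twist": 0},
    {"gripper": 0, "tx": 0, "ty": 0, "tz": 0, "twist": 0},
    {"gripper": 0, "tx": 0, "ty": 0, "tz": 0, "twist": 0},
    {"gripper": 0, "tx": 0, "ty": 0, "tz": 0, "twist": 0},
  ],
  squeeze=15,
)

```text
time: 66.95
tool_pos: [584.2, -272.9, 38.5]
ee_rot: [2.259, 2.181, 0.001]
ft_force: [-1.5, 1.3, 6.9]
finger_gap: 21.6
```

```bash
python3 st.py 600 -110 116
```

```text
t 66.95 pos [ 584.15 -272.86   38.54] yawjaw -0.035 tilt [ 0.0013 -0.0006] gap 21.6 f [-1.5  1.3  6.9] q [ 0.32  0.68  0.1   1.7  -0.09  0.77  0.43]
tool delta cm [16.33  1.03 -7.75]
```

Call:
send_rows(
  deltas=[
    {"gripper": 0, "tx": 0, "ty": 0, "tz": -2, "twist": 0},
    {"gripper": 0, "tx": 0, "ty": 0, "tz": -4, "twist": 0},
    {"gripper": 0, "tx": 0, "ty": 0, "tz": -2, "twist": 0},
    {"gripper": 0, "tx": 4.1, "ty": 0.25, "tz": 0, "twist": 0},
    {"gripper": 0, "tx": 4.1, "ty": 0.25, "tz": 0, "twist": 0},
    {"gripper": 0, "tx": 4.1, "ty": 0.25, "tz": 0, "twist": 0},
    {"gripper": 0, "tx": 4.1, "ty": 0.25, "tz": 0, "twist": 0},
    {"gripper": 0, "tx": 0, "ty": 0, "tz": 4, "twist": 0},
    {"gripper": 0, "tx": 0, "ty": 0, "tz": 3.9, "twist": 0},
    {"gripper": 0, "tx": 0, "ty": 0, "tz": 0.5, "twist": 0},
    {"gripper": 0, "tx": 0, "ty": 0, "tz": 0.3, "twist": 0},
    {"gripper": 0, "tx": 0, "ty": 0, "tz": 0, "twist": 0},
  ],
)

```text
time: 68.15
tool_pos: [600.3, -109.7, 31.4]
ee_rot: [2.26, 2.18, 0.002]
ft_force: [0.3, 0.3, 0.6]
finger_gap: 21.3
```

Call:
send_rows(
  deltas=[
    {"gripper": 0, "tx": 0, "ty": 0, "tz": 0.1, "twist": 0},
    {"gripper": 0, "tx": 0, "ty": 0, "tz": 0.1, "twist": 0},
    {"gripper": 0, "tx": 0, "ty": 0, "tz": 0, "twist": 0},
    {"gripper": 0, "tx": 0, "ty": 0, "tz": 0, "twist": 0},
  ],
)

```text
time: 68.55
tool_pos: [599.7, -109.1, 28.8]
ee_rot: [2.26, 2.182, 0.001]
ft_force: [0.3, -0.4, -0.6]
finger_gap: 21.5
```

```bash
python3 st.py
```

```text
t 68.55 pos [ 599.71 -109.08   28.79] yawjaw -0.035 tilt [ 0.001  -0.0001] gap 21.5 f [ 0.3 -0.4 -0.6] q [ 0.08  0.64  0.08  1.79 -0.07  0.7   0.16]
```

Call:
send_rows(
  deltas=[
    {"gripper": 0, "tx": 0, "ty": 0, "tz": 0.05, "twist": 0},
    {"gripper": 1, "tx": 0, "ty": 0, "tz": 0, "twist": 0},
    {"gripper": 1, "tx": 0, "ty": 0, "tz": 0, "twist": 0},
    {"gripper": 1, "tx": 0, "ty": 0, "tz": 0, "twist": 0},
    {"gripper": 1, "tx": 0, "ty": 0, "tz": 0, "twist": 0},
    {"gripper": 1, "tx": 0, "ty": 0, "tz": 0, "twist": 0},
    {"gripper": 1, "tx": 0, "ty": 0, "tz": -2.2, "twist": 0},
    {"gripper": 1, "tx": 0, "ty": 0, "tz": 0, "twist": 0},
    {"gripper": 1, "tx": 0, "ty": -1.5, "tz": 0, "twist": 0},
    {"gripper": 1, "tx": 0, "ty": -1.5, "tz": 0, "twist": 0},
    {"gripper": 1, "tx": 0, "ty": -0.7, "tz": 0, "twist": 0},
  ],
)

```text
time: 69.65
tool_pos: [560.8, -107.7, 49.1]
ee_rot: [-2.259, -2.181, 0.001]
ft_force: [0.3, 0.7, 0.1]
finger_gap: 90.9
```

Call:
send_rows(
  deltas=[
    {"gripper": 1, "tx": 0, "ty": -0.5, "tz": 0, "twist": 0},
    {"gripper": 1, "tx": 0, "ty": -0.5, "tz": 0, "twist": 0},
    {"gripper": 1, "tx": 0, "ty": -0.5, "tz": 0, "twist": 0},
    {"gripper": 1, "tx": 0, "ty": -0.5, "tz": 0, "twist": 0},
    {"gripper": 1, "tx": 0, "ty": -0.3, "tz": 0, "twist": 0},
    {"gripper": 1, "tx": 0, "ty": 0, "tz": 0, "twist": 0},
    {"gripper": 1, "tx": 0, "ty": 0, "tz": -1.5, "twist": 0},
    {"gripper": 1, "tx": 0, "ty": 0, "tz": -2, "twist": 0},
    {"gripper": 1, "tx": 0, "ty": 0, "tz": 0, "twist": 0},
  ],
)

```text
time: 70.55
tool_pos: [542.2, -107.3, 88.1]
ee_rot: [2.257, 2.179, 0.006]
ft_force: [1.5, -0.3, 1.8]
finger_gap: 91.7
```

```bash
python3 st.py; python3 flat.py
```

```text
t 70.55 pos [ 542.16 -107.29   88.07] yawjaw -0.035 tilt [ 0.0058 -0.0008] gap 91.7 f [ 1.5 -0.3  1.8] q [ 0.08  0.47  0.08  1.92 -0.06  0.74  0.16]
box 238 170 76 72 area 730 fill 0.13 world [ 558.2 -106.7] bgr mid [91 88 90] size mm [60. 57.]
[([276.0, 200.0], 0.82, [559.0, -106.0])]
```

Call:
send_rows(
  deltas=[
    {"gripper": 1, "tx": 0, "ty": 1.7, "tz": 0, "twist": 0},
    {"gripper": 1, "tx": 0, "ty": 0, "tz": 4, "twist": 0},
    {"gripper": 1, "tx": 0, "ty": 0, "tz": 3.2, "twist": 0},
    {"gripper": 1, "tx": 0, "ty": 0, "tz": 0, "twist": 0},
    {"gripper": 1, "tx": 0, "ty": 0, "tz": 0, "twist": 0},
    {"gripper": 0.3, "tx": 0, "ty": 0, "tz": 0, "twist": 0},
    {"gripper": 0.3, "tx": 0, "ty": 0, "tz": 0, "twist": 0},
    {"gripper": 0.3, "tx": 0, "ty": 0, "tz": 0, "twist": 0},
    {"gripper": 0.3, "tx": 0, "ty": 0, "tz": 0, "twist": 0},
    {"gripper": 0.3, "tx": 0, "ty": 0, "tz": 0, "twist": 0},
    {"gripper": 0.3, "tx": 0, "ty": 0, "tz": 0, "twist": 0},
  ],
  squeeze=15,
)

```text
time: 71.75
tool_pos: [556.8, -107.5, 13.4]
ee_rot: [2.259, 2.182, 0.001]
ft_force: [-0.9, -0.4, 5.7]
finger_gap: 59.9
```

```bash
python3 st.py 590 60 120
```

```text
t 71.75 pos [ 556.84 -107.5    13.38] yawjaw -0.035 tilt [ 0.001 -0.   ] gap 59.9 f [-0.9 -0.4  5.7] q [ 0.09  0.62  0.07  1.91 -0.07  0.62  0.17]
tool delta cm [ 16.86   2.74 -10.66]
```

Call:
send_rows(
  deltas=[
    {"gripper": 0.3, "tx": 0, "ty": 0, "tz": -2, "twist": 0},
    {"gripper": 0.3, "tx": 0, "ty": 0, "tz": -4.5, "twist": 0},
    {"gripper": 0.3, "tx": 0, "ty": 0, "tz": -4.5, "twist": 0},
    {"gripper": 0.3, "tx": 4.1, "ty": 0.5, "tz": 0, "twist": 0},
    {"gripper": 0.3, "tx": 4.1, "ty": 0.5, "tz": 0, "twist": 0},
    {"gripper": 0.3, "tx": 4.1, "ty": 0.5, "tz": 0, "twist": 0},
    {"gripper": 0.3, "tx": 4.1, "ty": 0.5, "tz": 0, "twist": 0},
    {"gripper": 0.3, "tx": 4.1, "ty": 0.5, "tz": 0, "twist": 0.15},
    {"gripper": 0.3, "tx": 0, "ty": 0, "tz": 0, "twist": 0.15},
    {"gripper": 0.3, "tx": 0, "ty": 0, "tz": 0, "twist": 0.15},
    {"gripper": 0.3, "tx": 0, "ty": 0, "tz": 0, "twist": 0},
    {"gripper": 0.3, "tx": 0, "ty": 0, "tz": 0, "twist": 0},
  ],
)

```text
time: 72.95
tool_pos: [588.2, 96.4, 122.4]
ee_rot: [2.687, 1.628, -0.001]
ft_force: [-0.4, -0.3, -0.9]
finger_gap: 59.5
```

```bash
python3 st.py; python3 rel.py 3 583.9,181.8,.289 0 1; python3 - <<'E'
from loc import *
c=ctrl.get_calibration('wrist')
print([(np.round(d['uv'],1).tolist(),round(d['confidence'],2),at_z(c,d['uv'],36).round(1)[:2].tolist()) for d in ctrl.spot_point('wrist','pocket_0')])
E
```

```text
t 72.95 pos [588.19  96.35 122.39] yawjaw -0.481 tilt [-0.0006 -0.0005] gap 59.5 f [-0.4 -0.3 -0.9] q [-0.32  0.49  0.15  1.79 -0.09  0.86 -0.61]
box 270 108 84 83 area 1688 fill 0.24 world [649.6 107.2] bgr mid [196 191 194] size mm [96. 32.]
box 195 180 118 99 area 3682 fill 0.32 world [568.9  63.1] bgr mid [110 109 110] size mm [148.  39.]
stand [5.82703e+02 1.82042e+02 2.79000e-01] -81.3 pocket [622.  197.5  36. ] TCP target [619.6 197.1  56. ] tool delta [10.39 -1.87  6.63]
[([156.6, 145.5], 0.76, [540.0, 172.6]), ([232.9, 62.1], 0.56, [623.0, 197.8])]
```

Call:
send_rows(
  deltas=[
    {"gripper": 0.3, "tx": 3.46, "ty": -0.62, "tz": 0, "twist": 0},
    {"gripper": 0.3, "tx": 3.46, "ty": -0.62, "tz": 0, "twist": 0},
    {"gripper": 0.3, "tx": 3.46, "ty": -0.63, "tz": 0, "twist": 0},
    {"gripper": 0.3, "tx": 0, "ty": 0, "tz": 2.5, "twist": 0},
    {"gripper": 0.3, "tx": 0, "ty": 0, "tz": 2, "twist": 0},
    {"gripper": 0.3, "tx": 0, "ty": 0, "tz": 1.3, "twist": 0},
    {"gripper": 0.3, "tx": 0, "ty": 0, "tz": 0.5, "twist": 0},
    {"gripper": 0.3, "tx": 0, "ty": 0, "tz": 0.3, "twist": 0},
    {"gripper": 0.3, "tx": 0, "ty": 0, "tz": 0.3, "twist": 0},
    {"gripper": 0.3, "tx": 0, "ty": 0, "tz": 0, "twist": 0},
    {"gripper": 0.3, "tx": 0, "ty": 0, "tz": 0, "twist": 0},
  ],
)

```text
time: 74.15
tool_pos: [620.9, 197.2, 54.4]
ee_rot: [2.69, 1.623, 0.002]
ft_force: [-0.7, 0.3, -0.6]
finger_gap: 59.8
```

```bash
python3 st.py 619.6 197.1 49.4
```

```text
t 74.15 pos [620.87 197.19  54.41] yawjaw -0.485 tilt [0.0011 0.0004] gap 59.8 f [-0.7  0.3 -0.6] q [-0.44  0.67  0.12  1.68 -0.11  0.8  -0.75]
tool delta cm [-0.07 -0.11  0.5 ]
```

Call:
send_rows(
  deltas=[
    {"gripper": 0.3, "tx": 0, "ty": -0.05, "tz": 0.2, "twist": 0},
    {"gripper": 0.3, "tx": 0, "ty": 0, "tz": 0.15, "twist": 0},
    {"gripper": 0.3, "tx": 0, "ty": 0, "tz": 0, "twist": 0},
    {"gripper": 0.85, "tx": 0, "ty": 0, "tz": 0, "twist": 0},
    {"gripper": 0.85, "tx": 0, "ty": 0, "tz": 0, "twist": 0},
    {"gripper": 0.85, "tx": 0, "ty": 0, "tz": 0, "twist": 0},
    {"gripper": 0.85, "tx": 0, "ty": 0, "tz": 0, "twist": 0},
    {"gripper": 0.85, "tx": 0, "ty": 0, "tz": -2, "twist": 0},
    {"gripper": 0.85, "tx": 0, "ty": 0, "tz": -4, "twist": 0},
    {"gripper": 0.85, "tx": -2, "ty": 0, "tz": -3, "twist": 0},
    {"gripper": 0.85, "tx": -3, "ty": 0, "tz": 0, "twist": 0},
    {"gripper": 0.85, "tx": -3, "ty": 0, "tz": 0, "twist": 0},
  ],
)

```text
time: 75.35
tool_pos: [583.3, 126.5, 141.8]
ee_rot: [2.688, 1.624, 0.005]
ft_force: [-0.5, -0.1, -1.2]
finger_gap: 78.2
```

Call:
send_rows(
  deltas=[
    {"gripper": 0.55, "tx": 0, "ty": 0, "tz": 0, "twist": -0.15},
    {"gripper": 0.55, "tx": 0, "ty": 0, "tz": 0, "twist": -0.15},
    {"gripper": 0.55, "tx": 0, "ty": 0, "tz": 0, "twist": -0.15},
    {"gripper": 0.55, "tx": -4.4, "ty": 0.93, "tz": 0, "twist": 0},
    {"gripper": 0.55, "tx": -4.4, "ty": 0.93, "tz": 0, "twist": 0},
    {"gripper": 0.55, "tx": -4.4, "ty": 0.93, "tz": 0, "twist": 0},
    {"gripper": 0.55, "tx": -4.4, "ty": 0.93, "tz": 0, "twist": 0},
    {"gripper": 0.55, "tx": -4.4, "ty": 0.93, "tz": 0, "twist": 0},
    {"gripper": 0.55, "tx": -4.4, "ty": 0.93, "tz": 0, "twist": 0},
    {"gripper": 0.55, "tx": -4.4, "ty": 0.93, "tz": 0, "twist": 0},
    {"gripper": 0.55, "tx": -4.4, "ty": 0.93, "tz": 0, "twist": 0},
    {"gripper": 0.55, "tx": -4.0, "ty": 0.93, "tz": 0, "twist": 0},
  ],
)

```text
time: 76.55
tool_pos: [652.4, -270.8, 140.3]
ee_rot: [2.261, 2.181, -0.0]
ft_force: [0.5, 0.5, 0.1]
finger_gap: 50.3
```

Call:
send_rows(
  deltas=[
    {"gripper": 0.55, "tx": 0, "ty": 0, "tz": 0, "twist": 0},
    {"gripper": 0.55, "tx": 0, "ty": 0, "tz": 0, "twist": 0},
  ],
)

```text
time: 76.75
tool_pos: [651.9, -270.0, 139.8]
ee_rot: [-2.263, -2.178, 0.001]
ft_force: [0.5, -0.2, 0.6]
finger_gap: 50.3
```

```bash
python3 - <<'E'
from h import *
w,c=snap('wrist','z5.png')
print([(np.round(d['uv']).tolist(),round(d['confidence'],2),at_z(c,d['uv'],40).round(0)[:2].tolist()) for d in ctrl.spot_point('wrist','tin_0')])
E
python3 st.py 654 -275 36
```

```text
[([258.0, 202.0], 0.85, [654.0, -277.0])]
t 76.85 pos [ 652.71 -266.23  139.86] yawjaw -0.033 tilt [-0.0003  0.0016] gap 50.6 f [ 0.9  0.8 -0.1] q [ 0.27  0.65  0.12  1.48 -0.08  1.02  0.38]
tool delta cm [-0.89  0.16 10.38]
```

Call:
send_rows(
  deltas=[
    {"gripper": 0.55, "tx": -0.8, "ty": 0.1, "tz": 0, "twist": 0},
    {"gripper": 0.55, "tx": 0, "ty": 0, "tz": 4, "twist": 0},
    {"gripper": 0.55, "tx": 0, "ty": 0, "tz": 3.2, "twist": 0},
    {"gripper": 0.55, "tx": 0, "ty": 0, "tz": 3.0, "twist": 0},
    {"gripper": 0.55, "tx": 0, "ty": 0, "tz": 0, "twist": 0},
    {"gripper": 0.55, "tx": 0, "ty": 0, "tz": 0, "twist": 0},
    {"gripper": 0, "tx": 0, "ty": 0, "tz": 0, "twist": 0},
    {"gripper": 0, "tx": 0, "ty": 0, "tz": 0, "twist": 0},
    {"gripper": 0, "tx": 0, "ty": 0, "tz": 0, "twist": 0},
    {"gripper": 0, "tx": 0, "ty": 0, "tz": 0, "twist": 0},
    {"gripper": 0, "tx": 0, "ty": 0, "tz": 0, "twist": 0},
  ],
  squeeze=15,
)

```text
time: 77.95
tool_pos: [653.9, -276.4, 39.2]
ee_rot: [2.259, 2.181, 0.001]
ft_force: [0.2, -0.0, 3.8]
finger_gap: 21.2
```

```bash
python3 st.py 540 -110 116
```

```text
t 77.95 pos [ 653.95 -276.42   39.18] yawjaw -0.035 tilt [ 0.0015 -0.0005] gap 21.2 f [ 0.2 -0.   3.8] q [ 0.29  0.77  0.11  1.51 -0.1   0.86  0.4 ]
tool delta cm [ 16.23 -11.96  -7.71]
```

Call:
send_rows(
  deltas=[
    {"gripper": 0, "tx": 0, "ty": 0, "tz": -2, "twist": 0},
    {"gripper": 0, "tx": 0, "ty": 0, "tz": -4, "twist": 0},
    {"gripper": 0, "tx": 0, "ty": 0, "tz": -2, "twist": 0},
    {"gripper": 0, "tx": 4.05, "ty": -2.9, "tz": 0, "twist": 0},
    {"gripper": 0, "tx": 4.05, "ty": -2.9, "tz": 0, "twist": 0},
    {"gripper": 0, "tx": 4.05, "ty": -2.9, "tz": 0, "twist": 0},
    {"gripper": 0, "tx": 4.05, "ty": -2.9, "tz": 0, "twist": 0},
    {"gripper": 0, "tx": 0, "ty": 0, "tz": 4, "twist": 0},
    {"gripper": 0, "tx": 0, "ty": 0, "tz": 3.9, "twist": 0},
    {"gripper": 0, "tx": 0, "ty": 0, "tz": 0.5, "twist": 0},
    {"gripper": 0, "tx": 0, "ty": 0, "tz": 0.3, "twist": 0},
    {"gripper": 0, "tx": 0, "ty": 0, "tz": 0, "twist": 0},
  ],
)

```text
time: 79.15
tool_pos: [543.9, -110.9, 32.0]
ee_rot: [2.26, 2.181, 0.001]
ft_force: [-0.4, -0.1, -0.8]
finger_gap: 21.8
```

Call:
send_rows(
  deltas=[
    {"gripper": 0, "tx": 0, "ty": 0, "tz": 0.1, "twist": 0},
    {"gripper": 0, "tx": 0, "ty": 0, "tz": 0, "twist": 0},
    {"gripper": 0, "tx": 0, "ty": 0, "tz": 0, "twist": 0},
  ],
)

```text
time: 79.45
tool_pos: [543.8, -110.5, 31.1]
ee_rot: [2.259, 2.181, 0.002]
ft_force: [-0.4, 0.7, -0.1]
finger_gap: 21.5
```

```bash
python3 st.py
```

```text
t 79.45 pos [ 543.76 -110.45   31.12] yawjaw -0.035 tilt [ 0.0017 -0.0002] gap 21.5 f [-0.4  0.7 -0.1] q [ 0.08  0.57  0.09  1.93 -0.08  0.64  0.18]
```

Lower 2 mm more to touch, then open and push toward +x.

Call:
send_rows(
  deltas=[
    {"gripper": 0, "tx": 0, "ty": 0, "tz": 0.1, "twist": 0},
    {"gripper": 0, "tx": 0, "ty": 0, "tz": 0.1, "twist": 0},
    {"gripper": 0, "tx": 0, "ty": 0, "tz": 0, "twist": 0},
    {"gripper": 0, "tx": 0, "ty": 0, "tz": 0, "twist": 0},
  ],
)

```text
time: 79.85
tool_pos: [543.6, -110.4, 29.1]
ee_rot: [2.259, 2.182, 0.001]
ft_force: [-1.5, 0.6, 6.7]
finger_gap: 21.4
```

Call:
send_rows(
  deltas=[
    {"gripper": 1, "tx": 0, "ty": 0, "tz": 0, "twist": 0},
    {"gripper": 1, "tx": 0, "ty": 0, "tz": 0, "twist": 0},
    {"gripper": 1, "tx": 0, "ty": 0, "tz": 0, "twist": 0},
    {"gripper": 1, "tx": 0, "ty": 0, "tz": 0, "twist": 0},
    {"gripper": 1, "tx": 0, "ty": 0, "tz": 0, "twist": 0},
    {"gripper": 1, "tx": 0, "ty": 0, "tz": -2.2, "twist": 0},
    {"gripper": 1, "tx": 0, "ty": 0, "tz": 0, "twist": 0},
    {"gripper": 1, "tx": 0, "ty": 1.5, "tz": 0, "twist": 0},
    {"gripper": 1, "tx": 0, "ty": 1.5, "tz": 0, "twist": 0},
    {"gripper": 1, "tx": 0, "ty": 0.7, "tz": 0, "twist": 0},
  ],
)

```text
time: 80.85
tool_pos: [581.3, -111.4, 50.0]
ee_rot: [2.259, 2.182, 0.001]
ft_force: [0.3, 0.9, 0.3]
finger_gap: 91.3
```

Call:
send_rows(
  deltas=[
    {"gripper": 1, "tx": 0, "ty": 0.5, "tz": 0, "twist": 0},
    {"gripper": 1, "tx": 0, "ty": 0.5, "tz": 0, "twist": 0},
    {"gripper": 1, "tx": 0, "ty": 0.5, "tz": 0, "twist": 0},
    {"gripper": 1, "tx": 0, "ty": 0.5, "tz": 0, "twist": 0},
    {"gripper": 1, "tx": 0, "ty": 0.3, "tz": 0, "twist": 0},
    {"gripper": 1, "tx": 0, "ty": 0, "tz": 0, "twist": 0},
    {"gripper": 1, "tx": 0, "ty": 0, "tz": -1.5, "twist": 0},
    {"gripper": 1, "tx": 0, "ty": 0, "tz": -2, "twist": 0},
    {"gripper": 1, "tx": 0, "ty": 0, "tz": 0, "twist": 0},
  ],
)

```text
time: 81.75
tool_pos: [605.3, -112.8, 88.8]
ee_rot: [2.257, 2.179, 0.005]
ft_force: [0.6, -0.0, 0.5]
finger_gap: 91.9
```

```bash
python3 st.py; python3 flat.py
```

```text
t 81.75 pos [ 605.28 -112.84   88.81] yawjaw -0.035 tilt [ 0.0055 -0.0008] gap 91.9 f [ 0.6 -0.   0.5] q [ 0.07  0.56  0.1   1.76 -0.07  0.81  0.16]
box 192 168 75 73 area 906 fill 0.17 world [ 585.5 -109.9] bgr mid [154 150 151] size mm [62. 58.]
[([235.0, 204.0], 0.67, [588.0, -113.0])]
```

Call:
send_rows(
  deltas=[
    {"gripper": 1, "tx": 0.2, "ty": -1.75, "tz": 0, "twist": 0},
    {"gripper": 1, "tx": 0, "ty": 0, "tz": 4, "twist": 0},
    {"gripper": 1, "tx": 0, "ty": 0, "tz": 3.2, "twist": 0},
    {"gripper": 1, "tx": 0, "ty": 0, "tz": 0, "twist": 0},
    {"gripper": 1, "tx": 0, "ty": 0, "tz": 0, "twist": 0},
    {"gripper": 0.3, "tx": 0, "ty": 0, "tz": 0, "twist": 0},
    {"gripper": 0.3, "tx": 0, "ty": 0, "tz": 0, "twist": 0},
    {"gripper": 0.3, "tx": 0, "ty": 0, "tz": 0, "twist": 0},
    {"gripper": 0.3, "tx": 0, "ty": 0, "tz": 0, "twist": 0},
    {"gripper": 0.3, "tx": 0, "ty": 0, "tz": 0, "twist": 0},
    {"gripper": 0.3, "tx": 0, "ty": 0, "tz": 0, "twist": 0},
  ],
  squeeze=15,
)

```text
time: 82.95
tool_pos: [585.9, -109.7, 13.8]
ee_rot: [2.26, 2.182, 0.001]
ft_force: [-1.3, 0.2, 5.3]
finger_gap: 60.1
```

```bash
python3 st.py 525 80 125
```

```text
t 82.95 pos [ 585.91 -109.73   13.82] yawjaw -0.035 tilt [ 0.0007 -0.    ] gap 60.1 f [-1.3  0.2  5.3] q [ 0.08  0.65  0.08  1.83 -0.08  0.66  0.17]
tool delta cm [ 18.75  -6.74 -11.12]
```

Call:
send_rows(
  deltas=[
    {"gripper": 0.3, "tx": 0, "ty": 0, "tz": -2, "twist": 0},
    {"gripper": 0.3, "tx": 0, "ty": 0, "tz": -4.5, "twist": 0},
    {"gripper": 0.3, "tx": 0, "ty": 0, "tz": -4.5, "twist": 0},
    {"gripper": 0.3, "tx": 3.8, "ty": -1.75, "tz": 0, "twist": 0},
    {"gripper": 0.3, "tx": 3.8, "ty": -1.75, "tz": 0, "twist": 0},
    {"gripper": 0.3, "tx": 3.8, "ty": -1.75, "tz": 0, "twist": 0},
    {"gripper": 0.3, "tx": 3.8, "ty": -1.75, "tz": 0, "twist": 0},
    {"gripper": 0.3, "tx": 3.8, "ty": -1.75, "tz": 0, "twist": 0.15},
    {"gripper": 0.3, "tx": 0, "ty": 0, "tz": 0, "twist": 0.15},
    {"gripper": 0.3, "tx": 0, "ty": 0, "tz": 0, "twist": 0.15},
    {"gripper": 0.3, "tx": 0, "ty": 0, "tz": 0, "twist": 0},
    {"gripper": 0.3, "tx": 0, "ty": 0, "tz": 0, "twist": 0},
  ],
)

```text
time: 84.15
tool_pos: [504.8, 82.9, 123.1]
ee_rot: [2.686, 1.63, -0.0]
ft_force: [0.2, 0.2, -0.9]
finger_gap: 59.6
```

```bash
python3 st.py; python3 rel.py 2 583,181.8,.285 0 1 3; python3 - <<'E'
from loc import *
c=ctrl.get_calibration('wrist')
print([(np.round(d['uv'],1).tolist(),round(d['confidence'],2),at_z(c,d['uv'],36).round(1)[:2].tolist()) for d in ctrl.spot_point('wrist','pocket_0')])
E
```

```text
t 84.15 pos [504.8   82.89 123.06] yawjaw -0.48 tilt [-0.0001 -0.0003] gap 59.6 f [ 0.2  0.2 -0.9] q [-0.34  0.36  0.15  2.   -0.07  0.78 -0.63]
box 286 0 92 36 area 1056 fill 0.32 world [622.  179.6] bgr mid [205 198 203] size mm [ 73. -10.]
box 360 27 102 96 area 3164 fill 0.32 world [662.7 111.9] bgr mid [190 184 186] size mm [97. 31.]
box 281 117 85 82 area 1839 fill 0.26 world [572.1  82.1] bgr mid [188 184 187] size mm [96. 33.]
box 202 193 111 86 area 2813 fill 0.29 world [485.2  41.8] bgr mid [156 153 153] size mm [137.  31.]
stand [5.78752e+02 1.80880e+02 3.04000e-01] -79.0 pocket [537.5 172.1  36. ] TCP target [535.2 171.8  56. ] tool delta [ 9.29 -1.41  6.7 ]
[([243.1, 75.3], 0.86, [541.8, 173.1])]
```

```bash
python3 - <<'E'
import edge,glob,os
from edge import *
c=ctrl.get_calibration('wrist'); fn=max(glob.glob('pics/rel_*.png'),key=os.path.getmtime); im=cv2.imread(fn)
# pocket-2 rim only
t2=np.linspace(0,2*np.pi,180,endpoint=False)
g=cv2.GaussianBlur(cv2.cvtColor(im,cv2.COLOR_BGR2GRAY),(3,3),0).astype(float)
mag=cv2.GaussianBlur(np.minimum(np.hypot(cv2.Sobel(g,cv2.CV_64F,1,0),cv2.Sobel(g,cv2.CV_64F,0,1)),120),(3,3),0).astype(np.float32)
def sc(x,y):
    uv=proj(c,np.c_[x+34*np.cos(t2),y+34*np.sin(t2),0*t2+44]).astype(np.float32)
    return cv2.remap(mag,uv[None],None,cv2.INTER_LINEAR).mean()
G=sorted([(round(float(sc(x,y)),1),x,y) for x in np.arange(532,549,1.) for y in np.arange(165,182,1.)],reverse=True)[:6]; print(fn,G)
edge.OCC=[0,1,3]; print(fit(im,c,(583,181.8,.285),(8,8,.02)))
E
```

```text
pics/rel_8415.png [(82.5, np.float64(542.0), np.float64(174.0)), (82.0, np.float64(543.0), np.float64(173.0)), (80.4, np.float64(543.0), np.float64(172.0)), (79.5, np.float64(542.0), np.float64(173.0)), (78.7, np.float64(543.0), np.float64(171.0)), (78.6, np.float64(541.0), np.float64(174.0))]
(array([5.79015419e+02, 1.80569833e+02, 3.02487914e-01]), np.float64(-79.00260162353516))
```

The rim-only fit gives (542.3,173.2) and the detector (541.8,173.1), so they agree and I use those. The full-edge fit is thrown off by the occupied pockets. TCP target is (540,172.8).

Call:
send_rows(
  deltas=[
    {"gripper": 0.3, "tx": 3.2, "ty": -0.34, "tz": 0, "twist": 0},
    {"gripper": 0.3, "tx": 3.2, "ty": -0.34, "tz": 0, "twist": 0},
    {"gripper": 0.3, "tx": 3.2, "ty": -0.35, "tz": 0, "twist": 0},
    {"gripper": 0.3, "tx": 0, "ty": 0, "tz": 2.5, "twist": 0},
    {"gripper": 0.3, "tx": 0, "ty": 0, "tz": 2, "twist": 0},
    {"gripper": 0.3, "tx": 0, "ty": 0, "tz": 1.3, "twist": 0},
    {"gripper": 0.3, "tx": 0, "ty": 0, "tz": 0.5, "twist": 0},
    {"gripper": 0.3, "tx": 0, "ty": 0, "tz": 0.3, "twist": 0},
    {"gripper": 0.3, "tx": 0, "ty": 0, "tz": 0.3, "twist": 0},
    {"gripper": 0.3, "tx": 0, "ty": 0, "tz": 0, "twist": 0},
    {"gripper": 0.3, "tx": 0, "ty": 0, "tz": 0, "twist": 0},
  ],
)

```text
time: 85.35
tool_pos: [540.9, 172.9, 54.8]
ee_rot: [2.689, 1.624, 0.002]
ft_force: [-0.8, 0.1, -0.3]
finger_gap: 59.8
```

```bash
python3 st.py 540 172.8 49.8
```

```text
t 85.35 pos [540.94 172.87  54.83] yawjaw -0.484 tilt [0.0011 0.0005] gap 59.8 f [-0.8  0.1 -0.3] q [-0.44  0.55  0.11  1.9  -0.09  0.7  -0.76]
tool delta cm [-0.05 -0.08  0.5 ]
```

Call:
send_rows(
  deltas=[
    {"gripper": 0.3, "tx": 0, "ty": 0, "tz": 0.2, "twist": 0},
    {"gripper": 0.3, "tx": 0, "ty": 0, "tz": 0.15, "twist": 0},
    {"gripper": 0.3, "tx": 0, "ty": 0, "tz": 0, "twist": 0},
    {"gripper": 0.85, "tx": 0, "ty": 0, "tz": 0, "twist": 0},
    {"gripper": 0.85, "tx": 0, "ty": 0, "tz": 0, "twist": 0},
    {"gripper": 0.85, "tx": 0, "ty": 0, "tz": 0, "twist": 0},
    {"gripper": 0.85, "tx": 0, "ty": 0, "tz": 0, "twist": 0},
    {"gripper": 0.85, "tx": 0, "ty": 0, "tz": -2, "twist": 0},
    {"gripper": 0.85, "tx": 0, "ty": 0, "tz": -4, "twist": 0},
    {"gripper": 0.85, "tx": 0, "ty": 0, "tz": -4.5, "twist": 0},
    {"gripper": 0.85, "tx": 0, "ty": 0, "tz": -4.5, "twist": 0},
  ],
)

```text
time: 86.45
tool_pos: [539.9, 172.5, 202.0]
ee_rot: [-2.689, -1.624, 0.001]
ft_force: [1.5, 0.2, 0.4]
finger_gap: 78.0
```

Call:
send_rows(
  deltas=[
    {"gripper": 0.85, "tx": -4, "ty": 2, "tz": 0, "twist": 0},
    {"gripper": 0.85, "tx": -4, "ty": 2, "tz": 0, "twist": 0},
    {"gripper": 0.85, "tx": -4, "ty": 0, "tz": 0, "twist": 0},
    {"gripper": 0.85, "tx": 0, "ty": 0, "tz": -4, "twist": 0},
    {"gripper": 0.85, "tx": 0, "ty": 0, "tz": 0, "twist": 0},
    {"gripper": 0.85, "tx": 0, "ty": 0, "tz": 0, "twist": 0},
  ],
)

```text
time: 87.05
tool_pos: [520.7, 47.9, 241.9]
ee_rot: [2.689, 1.623, 0.004]
ft_force: [-0.4, -0.2, -0.1]
finger_gap: 77.9
```

```bash
python3 st.py; python3 - <<'E'
from h import *
from blob import copper
w,c=snap('wrist','fin_w.png'); s,cs=snap('scene','fin_s.png')
copper(w,c,285,58)
u=proj(cs,[[560,0,20]])[0].astype(int); cr=s[u[1]-70:u[1]+110,u[0]-120:u[0]+120]
cv2.imwrite('pics/final.png',np.vstack([cv2.resize(w[:290],(530,300)),cv2.resize(cr,(400,300)) if 0 else cv2.copyMakeBorder(cv2.resize(cr,(400,300)),0,0,0,130,0)]))
E
```

```text
t 87.05 pos [520.73  47.94 241.86] yawjaw -0.484 tilt [0.0027 0.0009] gap 77.9 f [-0.4 -0.2 -0.1] q [-0.31  0.23  0.19  1.87 -0.05  1.05 -0.58]
box 244 0 63 33 area 455 fill 0.22 world [611.4 177.9] bgr mid [162 157 159] size mm [68. -3.]
box 187 27 60 65 area 901 fill 0.23 world [541.1 171.1] bgr mid [154 150 152] size mm [85. 24.]
box 300 27 62 65 area 955 fill 0.24 world [644.1 116.9] bgr mid [163 160 162] size mm [80. 26.]
box 246 88 56 58 area 668 fill 0.21 world [567.   93.2] bgr mid [156 152 155] size mm [81. 26.]
```

View pics/final.png

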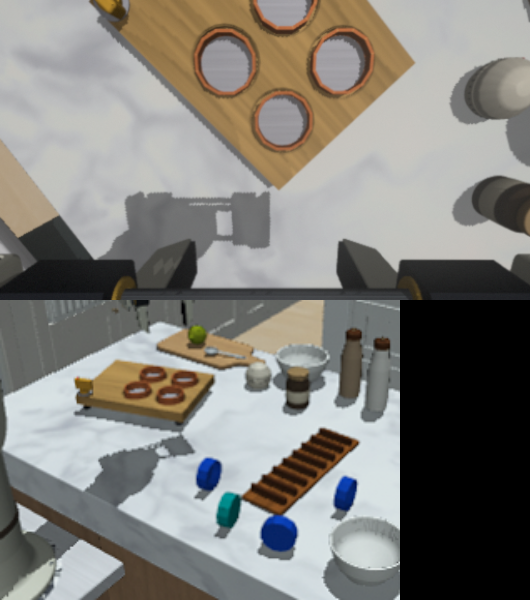

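The final picture shows four tins flat and open up in the four pockets, an empty rack, and the blue and turquoise discs, jar, timer and bowls in place. The arm is clear, so I'm handing in.

```bash
python3 -c "
from cell import ctrl
print(ctrl.sign_off())"
```

```text
the job is handed in; nothing more can be done
None
```

The stand is levelled, and all four copper tins lie flat, open side up, one in each pocket. I handed the job in at about 87 s of the 210 s allowed.

**Levelling:** I turned the wing screw about 4.7 rad clockwise in two grips. Pressing the slab at feet 2, 3 and 4 and near foot 1 gave 43.9, 43.4, 43.8 and 44.1 mm. That is one plane to within about 0.1–0.2 mm, with firm contact at every point. I did not repeat this press test after loading the tins.

**Tins:** I stood each tin on free counter, pushed it over toward its closed side, then gripped it across its width and lowered it into a pocket. The last pictures show four silvery floors facing up. Tin centres were within about 2 mm of where the pockets should be; the fourth, cut off at the picture's edge, was not measured. The rack was empty, and the look-alikes and the kitchen things in view had not moved.

**What went wrong or disagreed:**
- **Dragged tin:** One release call was refused because a turn was over the limit. The call queued behind it dragged the first tin out of its pocket and slid the stand about 7 mm. I stood that tin up again and placed it properly.
- **Knocked stand:** The stand was later knocked aside by about 21 mm. I found it again before placing the next tin.
- **Position estimates:** For the last pocket, the full-outline fit was about 4 mm off the detector. I used a rim-only fit instead, which agreed with the detector.

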